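Set up the balancing bell rack

TASK

Set up the display rack: raise the orange clamp lever, slide the carriage until its white pointer stands at the orange mark, and press the lever fully down again. Then hang every bell charm standing on the table on a hook of the pivoting bar by its cross-bar, alternating left and right so that the bar never dips steeply, with an odd one going on the middle hook, so that the bar ends level; leave the spools and the chalk alone.

Things in the scene. Friction and masses are not known exactly. Their poses are not given: they have to be found in the camera images.
- stand: Fixed stand on the table: black base plate 125 x 300 x 8 mm with guide rails along its own y axis (stand's x points away from the robot, y to the left, z up; it may be turned a few degrees). Origin: underside, near the plate's centre.
- carriage (a joint): Position (m) of the aluminium carriage along the guide rails, 0 (right end) to 0.16 (left end), growing toward the stand's +y (left). The carriage (90 mm wide) carries a steel post with the pivoting wooden bar. Unclamped it slides with about 2 N; clamped it does not slide under ordinary pushes. The raised clamp lever may serve as the handle to slide it.
- pointer (a point): Tip of the white pointer finger at the front of the carriage, 32 mm to the right of the clamp lever, 13 mm above the table. Moves with the carriage.
- mark_line (a point): Inner end of the orange mark line on the front of the base plate, 13 mm above the table. It lies on the pointer's path: the pointer tip reaches this very point when the carriage is at the mark.
- clamp_lever (a joint): Angle (rad) of the clamp lever on the carriage's front: 0 = down, clamped (end stop); 0.8 = raised, free (end stop). It lets go above about 0.3 rad. Stiff: about 2 N at the grip, 5 N near the clamped end; stays where it is left.
- lever_grip (a point): Centre of the orange grip of the clamp lever (40 mm long, 14 mm wide along the stand's y, 11 mm thick). When down it points to the robot and lies 54 mm above the table; raising it swings it up and away from the robot about lever_hinge. Can be pinched from above across its 14 mm width.
- lever_hinge (a point): Hinge of the clamp lever on the carriage: axis along the stand's y; the grip centre is 80 mm from it (74 mm toward the robot and 30 mm up at joint value 0).
- rack_bar (a joint): Tilt (rad) of the pivoting wooden bar (10 x 400 x 14 mm, along the stand's y, 235 mm above the table) about its middle; 0 = level, positive = left end up. A weak spring centres it: one bell on an outer hook dips it by about 0.15, two on the same side by more than 0.2.
- hook_1 (a point): Left outer hook of the bar (170 mm left of its pivot): two level brass prongs, 5.6 mm thick, 16 mm clear between, run from the bar toward the robot (stand's -x); their ends turn up 10 mm, 19 mm in front of this point. Point: midway between the prongs at mid-thickness, middle of their 17 mm level seat, 17 mm before the bar's centre line; moves with the bar.
- hook_2 (a point): Left inner hook of the bar (110 mm left of its pivot): two level brass prongs, 5.6 mm thick, 16 mm clear between, run from the bar toward the robot (stand's -x); their ends turn up 10 mm, 19 mm in front of this point. Point: midway between the prongs at mid-thickness, middle of their 17 mm level seat, 17 mm before the bar's centre line; moves with the bar.
- hook_3 (a point): Middle hook of the bar (0 mm, at its pivot): two level brass prongs, 5.6 mm thick, 16 mm clear between, run from the bar toward the robot (stand's -x); their ends turn up 10 mm, 19 mm in front of this point. Point: midway between the prongs at mid-thickness, middle of their 17 mm level seat, 17 mm before the bar's centre line; moves with the bar.
- hook_4 (a point): Right inner hook of the bar (110 mm right of its pivot): two level brass prongs, 5.6 mm thick, 16 mm clear between, run from the bar toward the robot (stand's -x); their ends turn up 10 mm, 19 mm in front of this point. Point: midway between the prongs at mid-thickness, middle of their 17 mm level seat, 17 mm before the bar's centre line; moves with the bar.
- hook_5 (a point): Right outer hook of the bar (170 mm right of its pivot): two level brass prongs, 5.6 mm thick, 16 mm clear between, run from the bar toward the robot (stand's -x); their ends turn up 10 mm, 19 mm in front of this point. Point: midway between the prongs at mid-thickness, middle of their 17 mm level seat, 17 mm before the bar's centre line; moves with the bar.
- bell_brass_mid (a point): Brass bell charm, rigid, upright, 130 mm tall, 45 g; point half-way up (65 mm over its foot), z along its axis; may be absent. From this point: bell (45 mm wide) -65 to -23 mm; stem 6 mm thick -23 to +27; cross-bar 8 mm thick, 38 long along this y at +19; wooden knob 13 mm thick +27 to +65, to grasp. Hung: stem between hook's prongs, cross-bar across both, 7 mm above hook point.
- bell_copper_mid (a point): Copper bell charm, rigid, upright, 130 mm tall, 45 g; point half-way up (65 mm over its foot), z along its axis; may be absent. From this point: bell (45 mm wide) -65 to -23 mm; stem 6 mm thick -23 to +27; cross-bar 8 mm thick, 38 long along this y at +19; wooden knob 13 mm thick +27 to +65, to grasp. Hung: stem between hook's prongs, cross-bar across both, 7 mm above hook point.
- bell_blue_mid (a point): Blue bell charm, rigid, upright, 130 mm tall, 45 g; point half-way up (65 mm over its foot), z along its axis; may be absent. From this point: bell (45 mm wide) -65 to -23 mm; stem 6 mm thick -23 to +27; cross-bar 8 mm thick, 38 long along this y at +19; wooden knob 13 mm thick +27 to +65, to grasp. Hung: stem between hook's prongs, cross-bar across both, 7 mm above hook point.
- bell_red_mid (a point): Red bell charm, rigid, upright, 130 mm tall, 45 g; point half-way up (65 mm over its foot), z along its axis; may be absent. From this point: bell (45 mm wide) -65 to -23 mm; stem 6 mm thick -23 to +27; cross-bar 8 mm thick, 38 long along this y at +19; wooden knob 13 mm thick +27 to +65, to grasp. Hung: stem between hook's prongs, cross-bar across both, 7 mm above hook point.
- bell_white_mid (a point): White bell charm, rigid, upright, 130 mm tall, 45 g; point half-way up (65 mm over its foot), z along its axis; may be absent. From this point: bell (45 mm wide) -65 to -23 mm; stem 6 mm thick -23 to +27; cross-bar 8 mm thick, 38 long along this y at +19; wooden knob 13 mm thick +27 to +65, to grasp. Hung: stem between hook's prongs, cross-bar across both, 7 mm above hook point.
- spool_rust: Rust-coloured ribbon spool, 50 x 54 x 36 mm, bystander; origin at its underside.
- spool_navy: Navy ribbon spool, 48 x 49 x 32 mm, bystander; origin at its underside.
- chalk: Blue tailor's chalk, 24 x 45 x 9 mm, bystander; origin at its underside.

How it is judged:
By the outcome, as a careful person would: the job done as asked, in the order asked, and still so for the second after the job is handed in, with the robot touching nothing.
Of bell_brass, bell_copper, bell_blue, bell_red, bell_white only 4 to 5 are there at a start; the rules pass over those that are not, and their reading is None.
At some moment in a run one of bell_brass, bell_copper, bell_blue, bell_red, bell_white may be knocked a few centimetres aside while the robot is not near it.
It also fails if it takes over 200 s, if anything falls off the work surface, if the arm or the gripper's body presses on something with over 40 N, if the wrist force passes 120 N, or if a joint passes its speed limit or range.

ROBOT

A 6-joint arm with a two-finger parallel gripper is mounted at the origin on a cart in front of the work surface, level with it; the furniture and walls round the work are solid. World frame = base frame: x ahead of the robot, y to its left, z up, the work surface at z = 0. Lengths are in m, angles in rad, forces in N, time in s.
With the tool pointing down it reaches from about 0.325 to 1 m from the base axis. Payload 5.1 kg.
Tool frame: the origin (TCP) lies midway between the tips of the shut fingers; the grasp point (between the pads) lies 19 mm behind it; z points along the fingers, y is the direction in which the jaws open and shut (so a half turn about z gives the same grasp; the last joint's range is limited). The gripper opens to 85 mm and grips with 20 to 120 N. Pads are 22 mm wide; open, the fingers measure 114 mm over their backs; the gripper's body (76 mm by 85 mm) begins 54 mm behind the grasp point. The pads swing forward as they close: fully open they stand 13 mm farther back than shut.
Start: joints at [-1.241, 0.124, 1.65, -0, 1.367, -0.083], TCP at [0.261, -0.595, 0.231] pointing down, gripper open.
Joint ranges: [-2.61, 2.61], [-1.02, 2.33], [0.03, 2.71], [-1.35, 4.49], [0.32, 2.68], [-2.91, 2.91]. Speed limits (rad/s): [2.57, 2.57, 3.14, 3.14, 3.14, 3.14].

INTERFACE

Orientations are given as a unit quaternion [w, x, y, z].
In Python, from cell import bot, vision, job gives the robot as it stands. The module is installed in compiled form; this text tells all that it offers.
- The arm moves only by the tool apply_moves, never from a script. Its argument "steps" is a list of rows, each a list of 5 numbers: the shift along the tool's x, y, z in m, then the turn about the tool's z in rad, then the opening in per cent of the stroke, from 0 (shut) to 100 (fully open). A call has 1 to 10 rows; each row is the pose to reach, as a shift and turn from the pose measured when the call began, along the tool's axes at that moment; what a row does not reach only later rows make up. A row lasts 1/10 s, in which the tool goes at most 50 mm and 8.59 degrees, less where a joint would pass 70% of its speed; a pose out of reach is approached as far as the arm can. A call with a gripper value outside its range is refused whole. The fingers move at their own pace and stop on an object; "grip_force" is the grip in N (left out, the last holds). Time passes only in rows, so rows that repeat a pose let the fingers close. It gives the time, the measured TCP pose, the force and the opening at its end, in the units of the state.
- bot.observe(): the state, without advancing time (a new reading comes with each control period).
- vision.camera(name): name is "side" or "top"; returns a dict with "image" (384x512x3 uint8, blue, green, red), "z_map" (384x512 float32, m along the optical axis (not along the pixel's ray), 0 where there is no reading), "fx", "fy", "cx", "cy" (pixels), "rvec" (rotation vector, rad) and "tvec" (3), from world to camera coordinates, as OpenCV has them. Camera axes: x right, y down, z forward; pixel columns grow to the right and rows downward; lengths in m; the calibration is good to about 2 mm. A picture is of the moment at which its call begins.
- job.hand_in(): hands the job in, once; it reports no verdict.
The state is a dict: "t": time; "joints": joint angles; "dq": joint speeds; "effort": joint torques, N m; "eef_pos": TCP position; "eef_rot": TCP orientation; "force": force on the tool from outside, world axes, zero at the start; "moment": the same for the moment, N m; "grip_width": finger opening in m.
Only numpy, scipy, OpenCV 4.12 (cv2) and the standard library are available. Lean on these libraries where they do the work, as an engineer would, in place of code of your own. Each camera call takes 0.05 s, during which the arm holds its last target.

## Working session

There is one attempt and no reset: what is moved stays moved. The work goes in short steps, Python scripts to look and compute and a tool call to move; the robot and the scene stay as the last step left them, time stands still between calls to the robot, and variables do not carry over. Pictures are saved under pics/ and viewed, and the job is handed in when it is done.

Besides the shell and the picture viewer there is one more tool, called as name([rows], argument=value, ...), one row to a line, values as JSON. apply_moves: Moves the arm, as the interface text tells. Its arguments: {"type":"object","properties":{"steps":{"type":"array","items":{"type":"array","items":{"type":"number"}}},"grip_force":{"type":"number"}},"required":["steps"]}

```bash
mkdir -p pics; ls
cat > h.py <<'E'
import numpy as np, cv2
from cell import bot, vision, job
def cam(n):
    c=vision.camera(n); R,_=cv2.Rodrigues(np.array(c['rvec'],float)); c['R']=R; c['t']=np.array(c['tvec'],float).ravel()
    c['C']=-R.T@c['t']; return c
def pts(c):
    z=c['z_map']; v,u=np.mgrid[:z.shape[0],:z.shape[1]]
    P=np.dstack([(u-c['cx'])/c['fx']*z,(v-c['cy'])/c['fy']*z,z])-c['t']
    P=P@c['R']; P[z==0]=np.nan; return P
def proj(c,X):
    q=c['R']@np.array(X,float)+c['t']; return np.array([c['fx']*q[0]/q[2]+c['cx'],c['fy']*q[1]/q[2]+c['cy']])
def ray(c,u,v,h):
    d=c['R'].T@np.array([(u-c['cx'])/c['fx'],(v-c['cy'])/c['fy'],1.]); s=(h-c['C'][2])/d[2]; return c['C']+s*d
def save(c,name,crop=None,k=1):
    im=c['image']
    if crop: x0,y0,x1,y1=crop; im=im[y0:y1,x0:x1]
    if k!=1: im=cv2.resize(im,None,fx=k,fy=k,interpolation=cv2.INTER_CUBIC)
    cv2.imwrite('pics/'+name,im)
E
python3 - <<'E'
from h import *
print(bot.observe())
for n in('side','top'):
    c=cam(n); save(c,n+'0.png',k=1.5); print(n,c['C'],c['fx'],c['R'][2])
E
```

```text
pics
{'t': 0.0, 'joints': array([-1.24058744e+00,  1.24506673e-01,  1.65168924e+00, -2.42290737e-05,
        1.36750982e+00, -8.26088644e-02]), 'dq': array([-1.08780741e-03, -1.83312727e-04,  8.50622433e-04, -6.24393117e-05,
       -5.58784679e-04,  2.51622165e-03]), 'effort': array([-1.65010806e-03, -4.23609674e+01, -3.65453446e+01, -1.37329462e-04,
        6.85492603e-03,  4.37415139e-06]), 'eef_pos': array([ 0.26053485, -0.59482335,  0.230043  ]), 'eef_rot': array([-1.04698819e-03,  9.78772162e-01,  2.04948625e-01, -1.42237402e-04]), 'force': array([-0.36157485,  0.49614999,  0.34451322]), 'moment': array([-0.01295223,  0.05691379,  0.02405469]), 'grip_width': 0.08503267705135534}
side [0.15649724 0.9172172  0.93151454] 369.50605481686887 [ 0.2709037  -0.69496593 -0.66605821]
top [0.36729676 0.1123214  1.31841501] 455.67243516167815 [ 0.09365534 -0.01489833 -0.9954932 ]
```

View pics/side0.png

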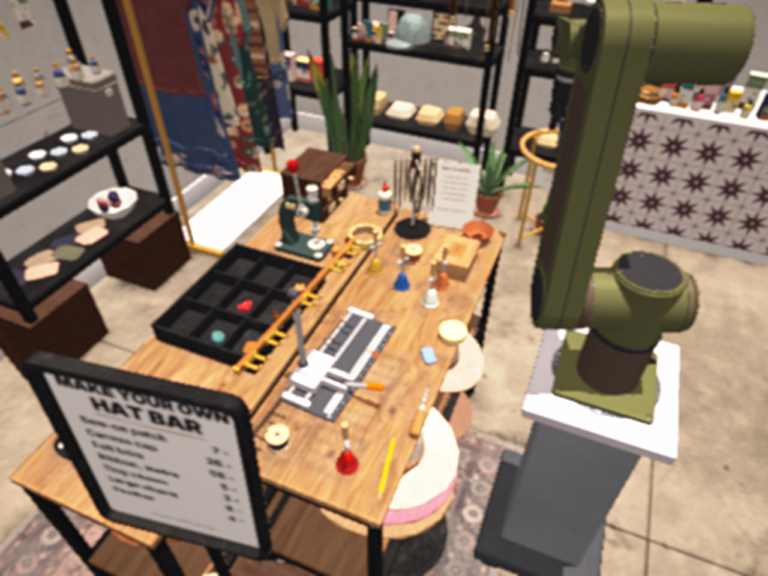

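View pics/top0.png

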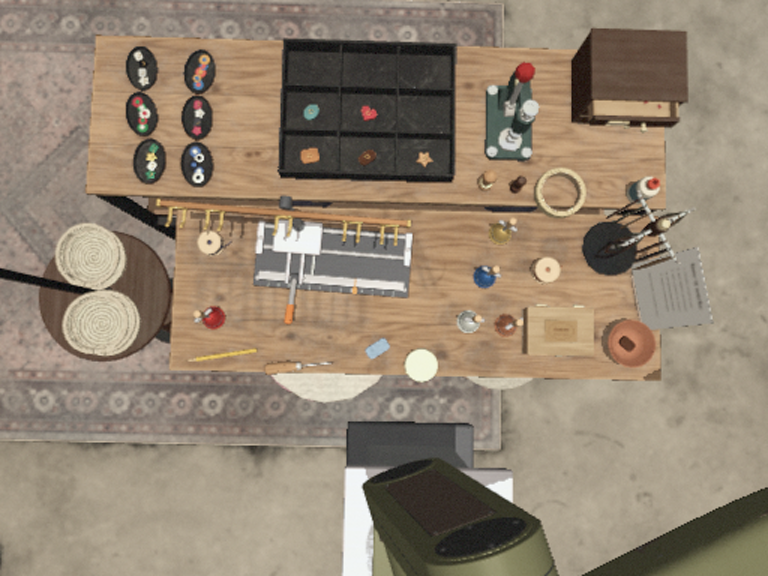

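The top view shows all five bells. In the 1.5x image, brass is at (500,233), blue at (485,275), white at (468,321), copper at (505,323) and red at (212,317). The stand is at centre-left with the carriage near its left end, and the orange mark is at (354,290). I'll zoom in next.

Run:
```python
from h import *
c=cam('top'); save(c,'top1.png',(100,120,300,260),4)
P=pts(c)
cv2.imwrite('pics/top1b.png',cv2.resize(c['image'][130:240,290:390],None,fx=6,fy=6,interpolation=cv2.INTER_CUBIC))
s=cam('side'); save(s,'side1.png',(140,140,340,330),4)
np.savez('s0.npz',top=c['image'],zt=c['z_map'],side=s['image'],zs=s['z_map'])
for uv in [(333,155),(323,184),(312,214),(338,216),(141,212),(236,193)]:
    print(uv,P[uv[1],uv[0]])
```

```text
(333, 155) [ 0.59692383 -0.12278348  0.04047686]
(323, 184) [ 0.51292    -0.09477488  0.04241883]
(312, 214) [ 0.42756399 -0.06503515  0.03997599]
(338, 216) [ 0.42387667 -0.13897948  0.03691705]
(141, 212) [0.42135614 0.41364575 0.04054708]
(236, 193) [0.48362541 0.15080704 0.01498986]
```

View pics/top1.png

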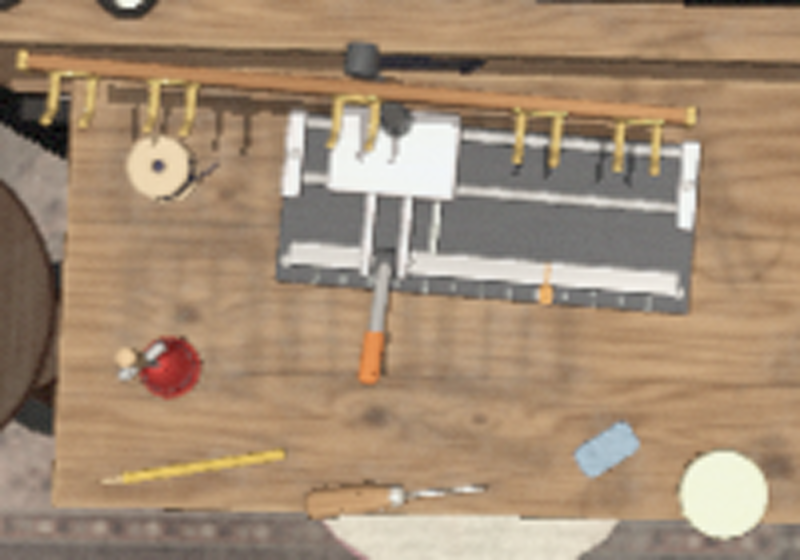

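View pics/top1b.png

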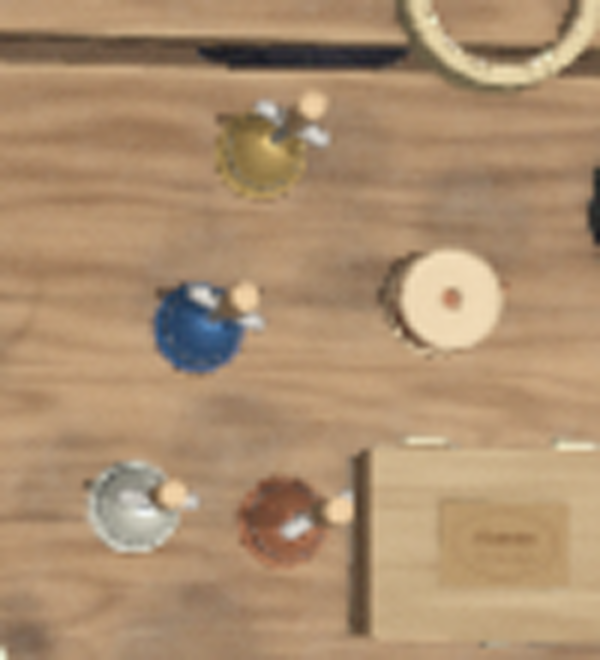

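View pics/side1.png

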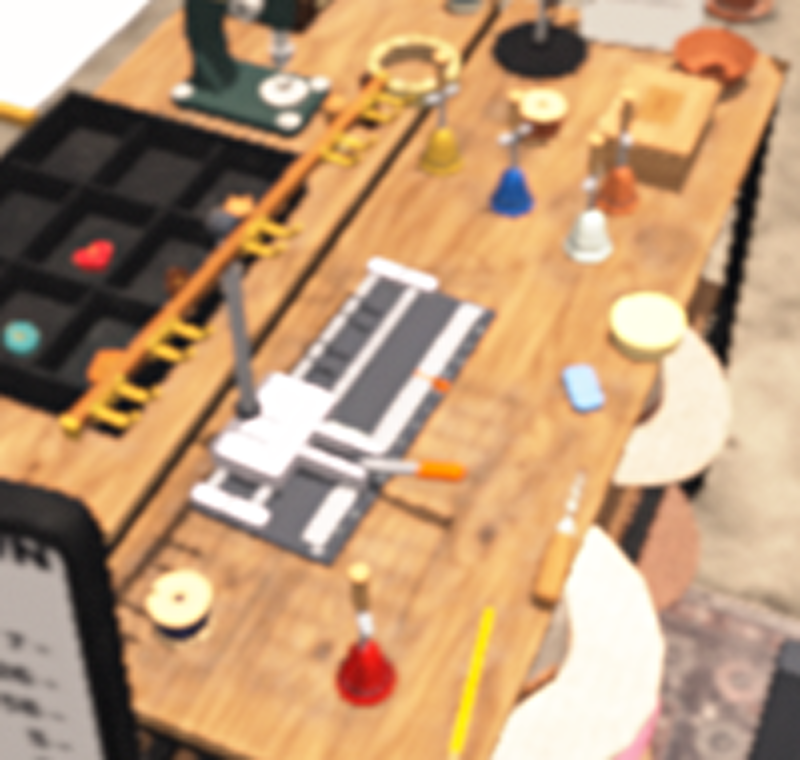

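```bash
cat >> h.py <<'E'
def tri(c1,p1,c2,p2):
    A=[];b=[]
    for c,p in((c1,p1),(c2,p2)):
        d=c['R'].T@np.array([(p[0]-c['cx'])/c['fx'],(p[1]-c['cy'])/c['fy'],1.]); d/=np.linalg.norm(d)
        M=np.eye(3)-np.outer(d,d); A.append(M); b.append(M@c['C'])
    X=np.linalg.lstsq(np.vstack(A),np.hstack(b),rcond=None)[0]
    return X,np.linalg.norm(A[0]@X-b[0])+np.linalg.norm(A[1]@X-b[1])
def blobs(c,lo,hi,roi,amin=3):
    x0,y0,x1,y1=roi
    h=cv2.cvtColor(c['image'],cv2.COLOR_BGR2HSV)[y0:y1,x0:x1]
    m=cv2.inRange(h,np.array(lo),np.array(hi)); n,l,st,ce=cv2.connectedComponentsWithStats(m)
    return [(ce[i]+[x0,y0],st[i,4],st[i,:4]+[x0,y0,0,0]) for i in range(1,n) if st[i,4]>=amin]
E
python3 - <<'E'
from h import *
c=cam('top'); s=cam('side'); P=pts(c)
print('orange top');
for b in blobs(c,(5,170,170),(18,255,255),(160,150,260,240)): print(b)
print('orange side')
for b in blobs(s,(5,190,170),(18,255,255),(220,220,290,280)): print(b)
print('bar')
for b in blobs(c,(5,110,100),(20,255,255),(100,125,285,160),10): print(b)
print('brass')
for b in blobs(c,(21,110,110),(32,255,255),(100,125,285,170),3): print(b)
# heights along the bar & hooks
for u in range(104,276,8):
    col=P[128:165,u]; i=np.nanargmax(col[:,2]); print(u,i+128,col[i].round(4))
E
```

```text
orange top
orange side
(array([249.75, 235.75]), np.int32(4), array([249, 235,   3,   2]))
(array([249.9375, 257.6875]), np.int32(32), array([245, 256,  11,   4]))
bar
(array([185.20857474, 141.86558517]), np.int32(863), array([104, 132, 169,  23]))
(array([121.58823529, 147.88235294]), np.int32(17), array([119, 142,   5,  11]))
(array([112.08333333, 147.75      ]), np.int32(12), array([110, 145,   5,   6]))
(array([146.09090909, 150.81818182]), np.int32(11), array([145, 148,   3,   6]))
(array([261.        , 152.07692308]), np.int32(13), array([258, 151,   6,   4]))
brass
(array([105.2, 134.2]), np.int32(5), array([105, 133,   2,   4]))
(array([113.23076923, 141.38461538]), np.int32(13), array([112, 138,   4,   9]))
(array([122.22222222, 143.11111111]), np.int32(9), array([122, 140,   2,   8]))
(array([137.86666667, 143.6       ]), np.int32(15), array([137, 140,   3,   9]))
(array([147.85714286, 142.57142857]), np.int32(7), array([147, 141,   3,   4]))
(array([185., 144.]), np.int32(3), array([184, 144,   3,   1]))
(array([193.42857143, 147.85714286]), np.int32(7), array([193, 146, 
[... 643 characters left out ...]
, 159,   2,   2]))
104 129 [0.6614 0.54   0.0077]
112 150 [0.5569 0.4389 0.2517]
120 151 [0.5554 0.4207 0.2493]
128 137 [0.5903 0.4045 0.2456]
136 152 [0.5544 0.3835 0.247 ]
144 137 [0.5914 0.3668 0.2451]
152 139 [0.5872 0.3476 0.2449]
160 138 [0.5905 0.3291 0.2429]
168 139 [0.5885 0.3098 0.2437]
176 139 [0.5887 0.2906 0.245 ]
184 142 [0.5813 0.2708 0.2484]
192 156 [0.5481 0.2505 0.2487]
200 144 [0.5787 0.2333 0.2425]
208 144 [0.5788 0.2141 0.2446]
216 145 [0.5769 0.1949 0.2444]
224 143 [0.5819 0.1759 0.2464]
232 144 [0.5804 0.1569 0.2445]
240 145 [0.5784 0.1377 0.2449]
248 145 [0.5794 0.1186 0.2425]
256 147 [0.5747 0.0994 0.2442]
264 163 [0.536  0.0795 0.2478]
272 150 [0.5683 0.061  0.245 ]
```

Run:
```python
from h import *
c=cam('top'); s=cam('side'); P=pts(c)
H=cv2.cvtColor(c['image'],cv2.COLOR_BGR2HSV)
print(H[202:216,192]); print(H[184:198,236]); print(H[175:185,208])
h,w=H.shape[:2]
m=cv2.inRange(H,np.array((5,110,100)),np.array((20,255,255)))
v,u=np.nonzero(m[128:160,104:276]); v+=128;u+=104
ok=(P[v,u,2]>.235)&(P[v,u,2]<.25)&(P[v,u,0]>.562)
X=np.array([ray(c,a,b,.242) for a,b in zip(u[ok],v[ok])])
l=cv2.fitLine(X[:,:2].astype(np.float32),cv2.DIST_HUBER,0,.002,.001).ravel(); print('bar',l,np.degrees(np.arctan2(-l[0],l[1])), X[:,1].min(),X[:,1].max())
# line relative
d=l[:2]*np.sign(l[1]); t=(X[:,:2]-l[2:])@d; print('ends',l[2:]+d*t.min(),l[2:]+d*t.max(),t.max()-t.min())
nrm=(X[:,:2]-l[2:])@np.array([d[1],-d[0]]); print(np.percentile(nrm,[2,50,98]))
```

```text
[[ 11  74 179]
 [ 13 156 227]
 [ 13 162 227]
 [ 13 162 228]
 [ 13 162 228]
 [ 13 164 228]
 [ 13 161 229]
 [ 13 164 228]
 [ 13 164 229]
 [ 13 161 230]
 [ 13 163 228]
 [ 13 163 221]
 [ 13 160 230]
 [ 12 163 206]]
[[ 15   4 114]
 [ 16  40 148]
 [ 16  47 227]
 [ 16  57 228]
 [ 17  71 232]
 [ 16  71 233]
 [ 16  86 222]
 [ 17 128 210]
 [ 17 135 230]
 [ 17 131 236]
 [ 17 136 225]
 [ 17 130 230]
 [ 15  95 166]
 [ 14  93 178]]
[[ 30  12 187]
 [ 30  15 186]
 [ 28  15 204]
 [ 28  15 204]
 [ 30  14 206]
 [ 27  11 223]
 [ 27  13 222]
 [ 30  12 221]
 [ 25  15 207]
 [ 19  13 219]]
bar [0.05478459 0.9984982  0.5876119  0.35366786] -3.1404977 0.05861934089764402 0.46011742113703724
ends [0.57143796 0.05888311] [0.59344073 0.45990325] 0.4016232991132819
[-0.02183617  0.00018315  0.00574768]
```

```bash
cat >> h.py <<'E'
YS=np.array([.0548,.9985]); XS=np.array([.9985,-.0548])
def yaw(q):
    w,x,y,z=q; return 2*np.arctan2(y,x)
def totool(o,tgt,yaw_t=None):
    """tool-frame shift (x,y,z), turn from current pose to world tgt with tool-x yaw yaw_t (mod pi)"""
    from scipy.spatial.transform import Rotation as R
    w,x,y,z=o['eef_rot']; r=R.from_quat([x,y,z,w]); d=r.inv().apply(np.array(tgt)-o['eef_pos'])
    ps=yaw(o['eef_rot'])
    turn=0 if yaw_t is None else -((yaw_t-ps+np.pi/2)%np.pi-np.pi/2)
    return d.round(4),round(turn,4),np.degrees(ps).round(2)
E
python3 - <<'E'
from h import *
c=cam('top')
bs=blobs(c,(8,135,150),(16,255,255),(170,195,215,225),5)
for b in bs: print('grip',b, ray(c,*b[0],.0595))
im=c['image']; cv2.imwrite('pics/top2.png',cv2.resize(im[165:205,180:260],None,fx=10,fy=10,interpolation=cv2.INTER_NEAREST))
o=bot.observe(); print(o['t'])
g=ray(c,*bs[0][0],.0595); print(totool(o,[g[0],g[1],.12],np.arctan2(XS[1],XS[0])))
E
```

```text
grip (array([192.25757576, 209.04545455]), np.int32(66), array([189, 203,   7,  13])) [0.43216997 0.26880128 0.0595    ]
0.45
(array([ 0.5037, -0.7228,  0.1114]), np.float64(0.4676), np.float64(23.65))
```

View pics/top2.png

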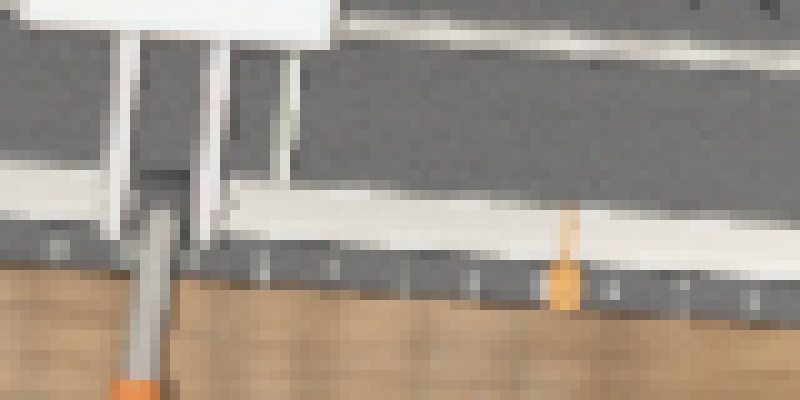

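The pointer is at about px (208,183) and the inner end of the mark is at about (236.5,185.5), so the carriage has to go roughly 82 mm right. I'm moving above the lever grip.

apply_moves([
  [0.504,-0.723,0,0.468,50],
  [0.504,-0.723,0,0.468,50],
  [0.504,-0.723,0,0.468,50],
  [0.504,-0.723,0,0.468,50],
  [0.504,-0.723,0,0.468,50],
  [0.504,-0.723,0,0.468,50],
  [0.504,-0.723,0,0.468,50],
  [0.504,-0.723,0,0.468,50],
  [0.504,-0.723,0,0.468,50],
  [0.504,-0.723,0,0.468,50],
])

```text
t: 1.45
eef_pos: [0.358, -0.1032, 0.2317]
eef_rot: [0.0, 1.0, -0.028, 0.001]
force: [0.5, 0.4, -0.5]
grip_width: 0.0424
```

Run:
```python
from h import *
o=bot.observe(); print(o['t'],o['eef_pos'],o['force'],o['grip_width'])
print(totool(o,[.4322,.2688,.1],np.arctan2(XS[1],XS[0])))
```

```text
1.45 [ 0.35799097 -0.10317512  0.23173871] [ 0.46742506  0.39668123 -0.52089284] 0.04236731771628769
(array([ 0.053 , -0.3756,  0.1317]), np.float64(-0.0013), np.float64(-3.22))
```

apply_moves([
  [0.053,-0.376,0.0,0,50],
  [0.053,-0.376,0.0,0,50],
  [0.053,-0.376,0.0,0,50],
  [0.053,-0.376,0.0,0,50],
  [0.053,-0.376,0.0,0,50],
  [0.053,-0.376,0.0,0,50],
  [0.053,-0.376,0.0,0,50],
  [0.053,-0.376,0.08,0,50],
  [0.053,-0.376,0.12,0,50],
  [0.053,-0.376,0.12,0,50],
])

```text
t: 2.45
eef_pos: [0.4298, 0.2693, 0.1073]
eef_rot: [0.002, 1.0, -0.027, -0.002]
force: [-0.6, 0.2, -0.7]
grip_width: 0.0427
```

Run:
```python
from h import *
o=bot.observe(); print(o['t'],o['eef_pos'],o['force'],o['grip_width'])
print(totool(o,[.4322,.2688,.037],np.arctan2(XS[1],XS[0])))
s=cam('side'); save(s,'side2.png',(180,180,320,300),5)
```

```text
2.45 [0.42977104 0.26930764 0.10725318] [-0.56670322  0.22119012 -0.7306641 ] 0.042706821693274215
(array([0.0027, 0.0001, 0.0702]), np.float64(0.0006), np.float64(-3.11))
```

View pics/side2.png

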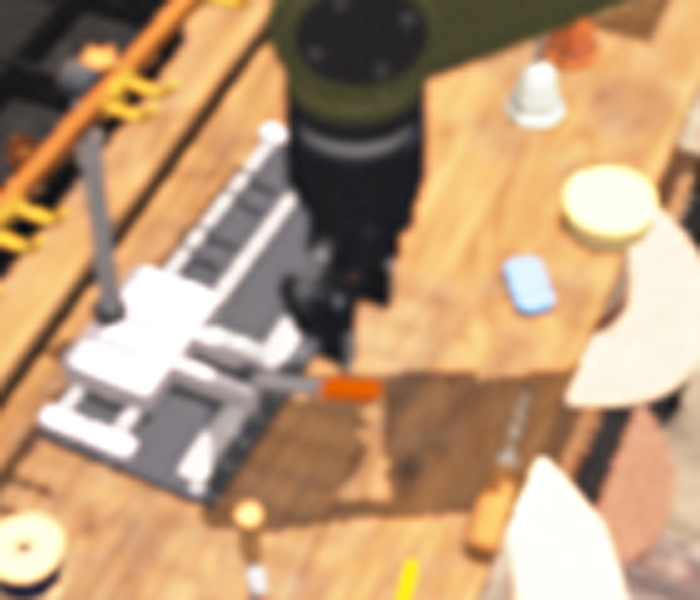

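The gripper sits right above the orange grip, with its fingers around it (grip at about (350,388) in the crop). I'll descend and pinch.

apply_moves([
  [0.003,0,0.035,0,50],
  [0.003,0,0.06,0,50],
  [0.003,0,0.07,0,50],
  [0.003,0,0.07,0,30],
  [0.003,0,0.07,0,0],
  [0.003,0,0.07,0,0],
  [0.003,0,0.07,0,0],
  [0.003,0,0.07,0,0],
], grip_force=40)

```text
t: 3.3
eef_pos: [0.4316, 0.2684, 0.0356]
eef_rot: [0.002, 1.0, -0.027, -0.003]
force: [-0.1, -0.3, 3.2]
grip_width: 0.0131
```

apply_moves([
  [0.003,0,-0.007,0,0],
  [0.007,0,-0.014,0,0],
  [0.012,0,-0.021,0,0],
  [0.017,0,-0.027,0,0],
  [0.023,0,-0.032,0,0],
  [0.03,0,-0.037,0,0],
  [0.037,0,-0.041,0,0],
  [0.044,0,-0.044,0,0],
  [0.045,0,-0.045,0,0],
  [0.045,0,-0.045,0,0],
])

```text
t: 4.3
eef_pos: [0.4769, 0.2657, 0.0805]
eef_rot: [0.002, 1.0, -0.027, -0.003]
force: [-3.5, -1.8, -3.9]
grip_width: 0.0132
```

Run:
```python
from h import *
o=bot.observe(); print(o['t'],o['eef_pos'],o['force'],o['grip_width'])
s=cam('side'); save(s,'side3.png',(180,180,320,300),5)
```

```text
4.3 [0.476913   0.2657341  0.08049506] [-3.48814394 -1.77725155 -3.91642847] 0.013171798189844555
```

View pics/side3.png

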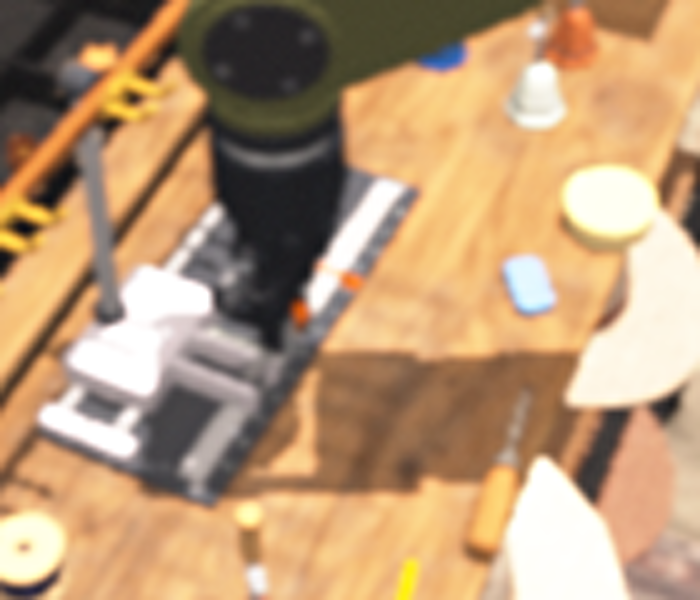

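Run:
```python
from h import *
c=cam('top')
z=np.load('s0.npz'); im=z['top'].astype(int)
def st(im,lab):
  for v in range(176,184): # pointer columns profile
    print(lab,v,im[v,203:214].sum(1)//3)
st(im,'p')
for v in range(184,197): print(v,(im[v,230:244,2]-im[v,230:244,0]))
```

```text
p 176 [ 92 114 114 115 136 181 192 117 116 114 115]
p 177 [ 90 114 113 114 148 199 183 115 115 116 115]
p 178 [ 94 114 115 113 150 199 172 116 113 114 115]
p 179 [112 113 113 112 155 202 140 112 113 114 114]
p 180 [114 117 113 114 170 217 105 113 111 112 114]
p 181 [113 112 114 113 170 218 100 117 113 114 110]
p 182 [149 136 134 131 171 216 113 113 110 109 111]
p 183 [217 197 198 192 197 202 149 145 141 141 144]
184 [5 3 5 4 3 4 1 3 2 1 1 0 1 3]
185 [10 10 12  9  7 11 24 23  6  6  5  6  6  6]
186 [11 11 12 13 11 17 44 43  7  7  9 11 10 10]
187 [12 11 11 11 11 18 50 58 11 11 12 12 11 12]
188 [11 11 13 11 12 22 63 46 11 12 12 13 11 12]
189 [11 11 11 11 11 20 64 42 12 12 11 13 11 12]
190 [ 9  7  6  7  8 20 76 30 11 12 12 12 12 10]
191 [  2   1   0   2  20  81 105  77  11   9  10  11  11   9]
192 [  1   3   2   3  31 114 121 115  34   1   1   3   1   3]
193 [  4   3   4   2  30 122 123 110  33   2   1   3   1   0]
194 [  4   2   4   5  32 120 122 109  30   3   4   3   2   2]
195 [ 32  31  29  27  52 105 115 104  11  10   5   7   6   2]
196 [58 55 62 62 64 64 61 55 54 49 39 41 30 31]
```

Run:
```python
from h import *
c=cam('top')
a=ray(c,207.45,183,.013);b=ray(c,236.5,184.8,.013);d=(b-a)[:2];print(a,b,d,d@YS,d@XS)
```

```text
[0.51059846 0.23374584 0.013     ] [0.50753733 0.15009043 0.013     ] [-0.00306113 -0.08365541] -0.08369767601438219 0.0015277793949172531
```

apply_moves([
  [0,0.012,0,0,0],
  [0,0.03,0,0,0],
  [0,0.05,0,0,0],
  [0,0.065,0,0,0],
  [0,0.075,0,0,0],
  [0,0.08,0,0,0],
  [0,0.084,0,0,0],
  [0,0.084,0,0,0],
  [0,0.084,0,0,0],
])

```text
t: 5.35
eef_pos: [0.4722, 0.1817, 0.0806]
eef_rot: [0.003, 1.0, -0.027, -0.003]
force: [-0.5, -1.0, -10.2]
grip_width: 0.0132
```

Run:
```python
from h import *
o=bot.observe(); print(o['t'],o['eef_pos'],o['force'],o['grip_width'])
c=cam('top'); save(c,'top3.png',(180,120,270,220),6)
s=cam('side'); save(s,'side4.png',(200,180,320,290),6)
```

```text
5.35 [0.47220138 0.18170314 0.08058835] [ -0.53953984  -1.00660839 -10.22269788] 0.013167325432877403
```

View pics/side4.png

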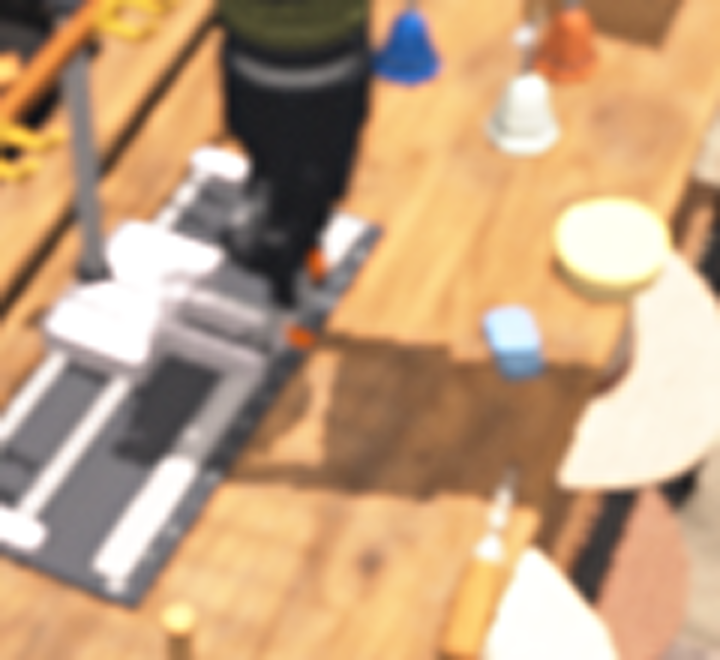

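View pics/top3.png

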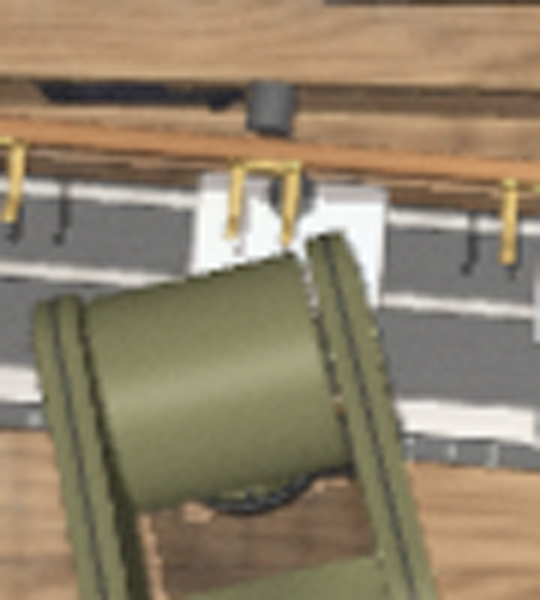

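apply_moves([
  [0,0,0,0,40],
  [0,0,0,0,40],
  [0,0,-0.05,0,40],
  [0,0,-0.09,0,40],
  [-0.05,0,-0.09,0,40],
  [-0.1,0.0,-0.09,0,40],
  [-0.1,0.05,-0.09,0,40],
  [-0.1,0.1,-0.09,0,40],
  [-0.1,0.13,-0.09,0,40],
  [-0.1,0.13,-0.09,0,40],
])

```text
t: 6.45
eef_pos: [0.367, 0.0559, 0.1742]
eef_rot: [0.003, 1.0, -0.029, 0.0]
force: [1.2, 1.2, 0.3]
grip_width: 0.0339
```

Run:
```python
from h import *
o=bot.observe(); print(o['t'],o['eef_pos'],o['force'],o['grip_width'])
c=cam('top'); save(c,'top4.png',(190,120,280,220),6)
s=cam('side'); save(s,'side5.png',(200,180,320,290),6)
im=c['image'].astype(int)
for v in range(174,188): print(v,im[v,229:244].sum(1)//3, (im[v,229:244,2]-im[v,229:244,0]))
```

```text
6.45 [0.36698418 0.05590794 0.17415866] [1.16803132 1.22829236 0.25307954] 0.033881315891129304
174 [111 171 226 165 115 114 114 115 171 222 113 116 115 118 117] [ 2  8  9 10  3  2  3  2  6  8  4  1  0  1  0]
175 [115 177 228 139 116 112 114 111 169 224  99 113 116 115 115] [3 5 3 8 1 1 1 3 5 5 1 3 2 4 2]
176 [129 190 226 120 111 115 114 114 174 223  96 112 113 113 115] [4 6 5 7 1 3 1 2 8 9 1 3 4 2 4]
177 [135 197 226 117 112 115 114 117 178 224 116 113 114 117 114] [5 8 4 9 4 2 3 3 7 9 0 2 3 2 1]
178 [139 203 227 118 117 116 114 124 183 221 117 116 119 116 117] [7 6 3 6 1 2 2 4 9 6 2 2 1 1 0]
179 [145 210 227 105 113 114 114 134 183 196 117 117 118 115 117] [ 5  7  3  5  6  4  1  5 11 12  1  3  1  0  2]
180 [166 229 224 107 115 115 116 144 196 193 115 115 118 115 115] [ 5  6  4  4  2  2  1  7 13 11  1  1  3  2  0]
181 [167 231 223 112 116 115 114 147 198 184 118 115 117 118 116] [ 7  7  4  4  1  2  2  7 13 11  0  1  2  2 -1]
182 [160 230 219 112 112 113 115 149 198 174 116 114 116 115 116] [10 10  3  3  2  3  1  9 12 10  3  2  2  4  2]
183 [164 230 211 114 117 116 116 154 200 146 114 116 117 115 113] [10 12  6  3  2  3  2  9 11  7  2  1  0  2  2]
184 [164 227 180 125 122 116 114 172 220 121 115 116 115 116 114] [ 9 11 12  3  3  1  3  8  8  8  1  1  2  3  3]
185 [170 229 182 171 164 145 146 178 217 157 155 151 137 137 134] [ 7  8 11 11  9  9 12 16 11  5  6  5  7  7  5]
186 [173 227 185 213 218 219 217 201 181 226 225 220 200 196 189] [ 6  7 12 13 12 12 17 42 45  7  8  8 11 11  9]
187 [193 230 155 176 220 221 218 203 195 223 223 222 222 225 225] [ 5  2 11 11 11 12 19 50 59 11 11 11 12 13 12]
```

View pics/side5.png

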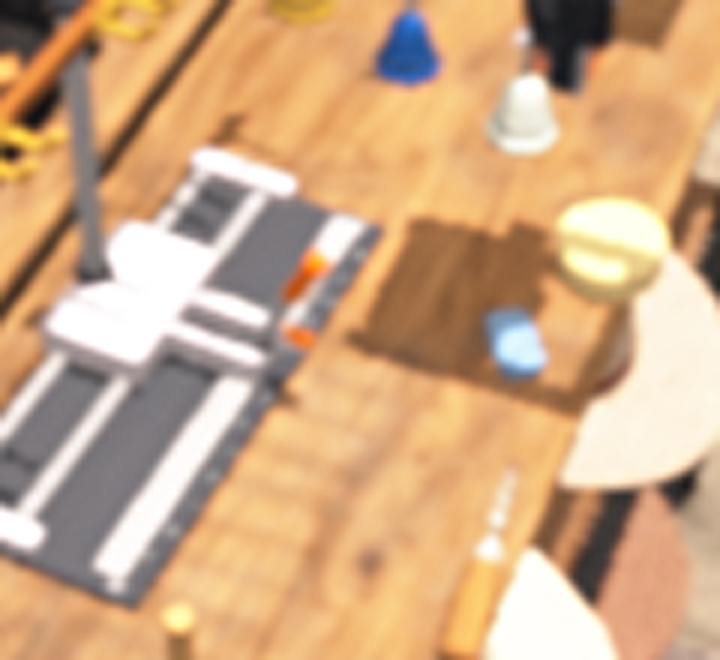

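View pics/top4.png

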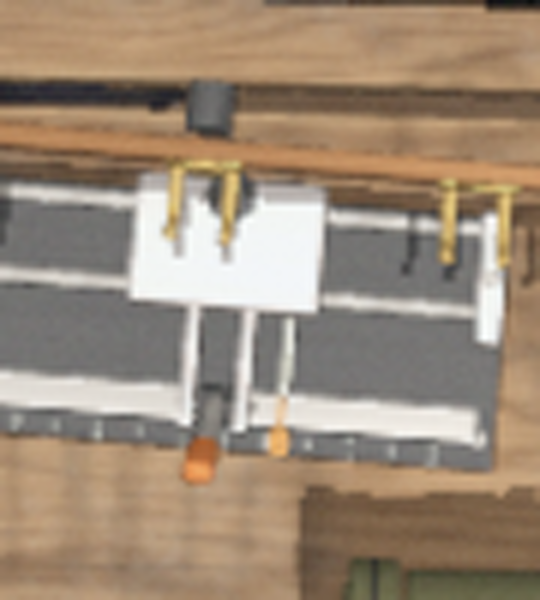

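The pointer column meets the mark within about 0.15 px (0.4 mm), so it's aligned. I'll regrip the lever at the same spot and swing it down.

Run:
```python
from h import *
o=bot.observe()
print(totool(o,[.4722,.1817,.0806],np.arctan2(XS[1],XS[0])))
```

```text
(array([ 0.0983, -0.1299,  0.0923]), np.float64(-0.001), np.float64(-3.2))
```

apply_moves([
  [0.0,-0.05,0,0,40],
  [0.0,-0.1,0,0,40],
  [0.0,-0.13,0,0,40],
  [0.05,-0.13,0,0,40],
  [0.098,-0.13,0,0,40],
  [0.098,-0.13,0,0,40],
  [0.098,-0.13,0.04,0,40],
  [0.098,-0.13,0.08,0,40],
  [0.098,-0.13,0.092,0,40],
  [0.098,-0.13,0.092,0,40],
])

```text
t: 7.55
eef_pos: [0.4701, 0.1823, 0.0791]
eef_rot: [0.003, 1.0, -0.027, -0.003]
force: [0.2, 0.8, 0.5]
grip_width: 0.034
```

Run:
```python
from h import *
o=bot.observe()
print(o['force'],totool(o,[.4722,.1817,.0806],np.arctan2(XS[1],XS[0])))
```

```text
[0.17538995 0.7534395  0.54453044] (array([ 0.0022,  0.0004, -0.0015]), np.float64(0.0002), np.float64(-3.13))
```

apply_moves([
  [0.002,0.0005,-0.0015,0,40],
  [0.002,0.0005,-0.0015,0,0],
  [0.002,0.0005,-0.0015,0,0],
  [0.002,0.0005,-0.0015,0,0],
  [0.002,0.0005,-0.0015,0,0],
  [0.002,0.0005,-0.0015,0,0],
])

```text
t: 8.15
eef_pos: [0.4737, 0.1823, 0.0833]
eef_rot: [0.002, 1.0, -0.027, -0.001]
force: [-1.0, -0.8, 6.4]
grip_width: 0.0128
```

apply_moves([
  [-0.008,0,0.004,0,0],
  [-0.015,0,0.009,0,0],
  [-0.022,0,0.014,0,0],
  [-0.028,0,0.02,0,0],
  [-0.033,0,0.026,0,0],
  [-0.038,0,0.033,0,0],
  [-0.042,0,0.04,0,0],
  [-0.046,0,0.047,0,0],
  [-0.047,0,0.051,0,0],
  [-0.047,0,0.051,0,0],
])

```text
t: 9.15
eef_pos: [0.4293, 0.1858, 0.037]
eef_rot: [0.001, 1.0, -0.027, 0.001]
force: [-6.9, 0.6, 18.3]
grip_width: 0.0132
```

apply_moves([
  [0,0,0.004,0,0],
  [0,0,0.006,0,0],
  [0,0,0.006,0,0],
  [0,0,0.0,0,0],
  [0,0,0,0,40],
  [0,0,0,0,40],
  [0,0,-0.045,0,40],
  [0,0,-0.045,0,0],
  [0,0,-0.045,0,0],
  [0,0,-0.045,0,0],
])

```text
t: 10.15
eef_pos: [0.4283, 0.1855, 0.0808]
eef_rot: [0.001, 1.0, -0.028, 0.0]
force: [-0.2, -0.1, -0.1]
grip_width: 0.0001
```

Run:
```python
from h import *
o=bot.observe(); print(o['t'],o['eef_pos'],o['force'],o['grip_width'])
s=cam('side'); save(s,'side6.png',(200,180,320,290),6)
for b in blobs(s,(5,190,170),(18,255,255),(220,220,290,280)): print(b)
```

```text
10.15 [0.42829062 0.18552483 0.08081487] [-0.23278711 -0.10484889 -0.05398208] 0.00010401781489582255
(array([261.30952381, 239.19047619]), np.int32(42), array([257, 237,  10,   5]))
```

View pics/side6.png

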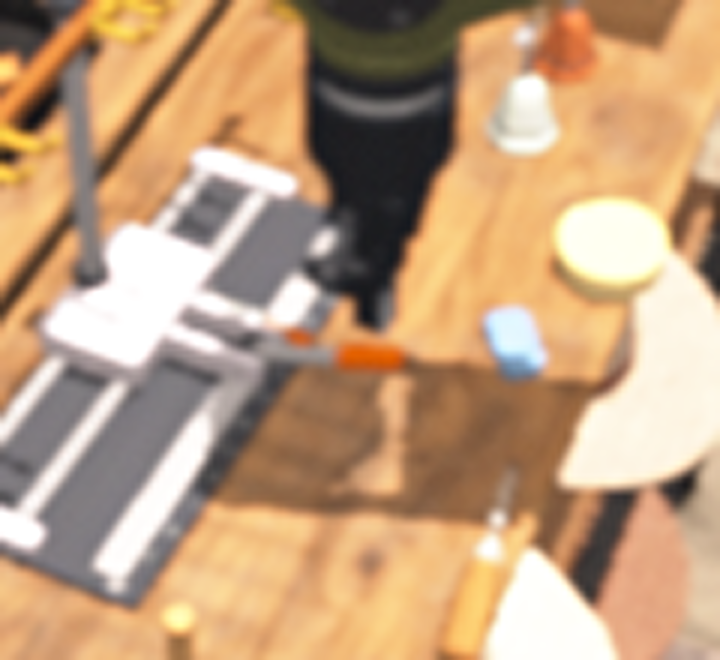

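apply_moves([
  [0,0,0.015,0,0],
  [0,0,0.022,0,0],
  [0,0,0.026,0,0],
  [0,0,0.026,0,0],
])

```text
t: 10.6
eef_pos: [0.4314, 0.1866, 0.0594]
eef_rot: [0.0, 1.0, -0.028, 0.002]
force: [-7.0, -1.6, 27.0]
grip_width: -0.0002
```

apply_moves([
  [0,0,-0.03,0,0],
  [0,0,-0.08,0,20],
  [-0.04,0,-0.13,0,40],
  [-0.07,0,-0.17,0,40],
  [-0.07,0,-0.17,0,40],
  [-0.07,0,-0.17,0,40],
  [-0.07,0,-0.17,0,40],
])

```text
t: 11.3
eef_pos: [0.3603, 0.1903, 0.2271]
eef_rot: [0.001, 1.0, -0.028, 0.001]
force: [-0.5, 0.4, -0.0]
grip_width: 0.0338
```

Run:
```python
from h import *
o=bot.observe(); print(o['t'],o['eef_pos'],o['force'],o['grip_width'])
c=cam('top'); save(c,'top5.png',(100,115,370,255),2.8)
s=cam('side'); save(s,'side7.png',(200,130,340,270),4.2)
im=c['image'].astype(int)
for v in range(180,188): print(v,im[v,229:244].sum(1)//3, (im[v,229:244,2]-im[v,229:244,0]))
```

```text
11.3 [0.36028616 0.19029977 0.22714561] [-0.53080986  0.42988622 -0.04895103] 0.033778724408796125
180 [231 224  85 113 115 116 146 197 186 115 116 115 116 117 116] [ 7  4  1  4  0  2  8 12 10  2  1  3  2  2  3]
181 [230 220  86 112 114 115 147 197 175 115 115 116 115 116 119] [10  4  3  3  0  1  6 11 10  2  1  2  2  2  1]
182 [231 213  92 114 113 116 155 200 145 116 115 115 117 118 118] [10  6  3  3  2  2  7 11  6  5  3  0  1  4  3]
183 [227 184 114 116 117 117 171 219 113 115 117 119 116 114 117] [12 11  3  2  1  4  7  9  5  3  3 -1  2  3  4]
184 [228 180 130 123 121 114 170 220  96 119 118 118 117 116 116] [ 9 12  4  4  5  1  9  9  2  0  1  1  3  1  3]
185 [229 181 190 173 166 147 184 221 130 155 155 151 139 137 133] [ 6 10 11 10  9  9  8  8 25  6  8  5  6  7  6]
186 [231 179 217 219 219 220 218 207 203 228 226 221 200 197 191] [ 2 10 13 13 11 11 17 42 45  8  7  7 11 11  8]
187 [227 155 201 219 220 221 219 205 195 223 222 223 224 224 225] [ 4 10 11 12 12 11 17 50 60 11 12 12 12 12 12]
```

View pics/side7.png

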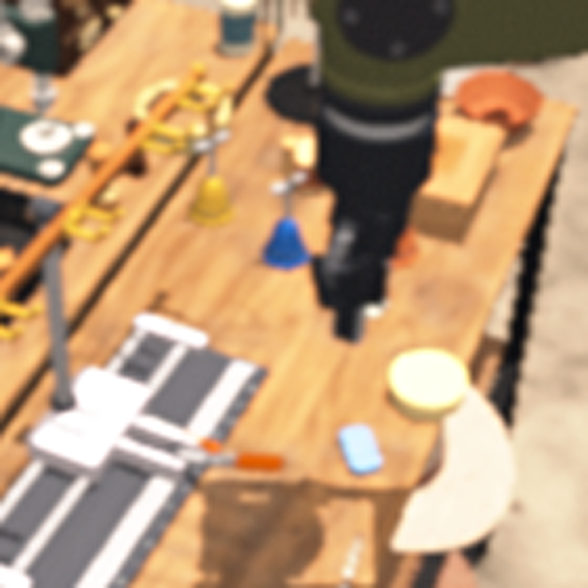

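View pics/top5.png

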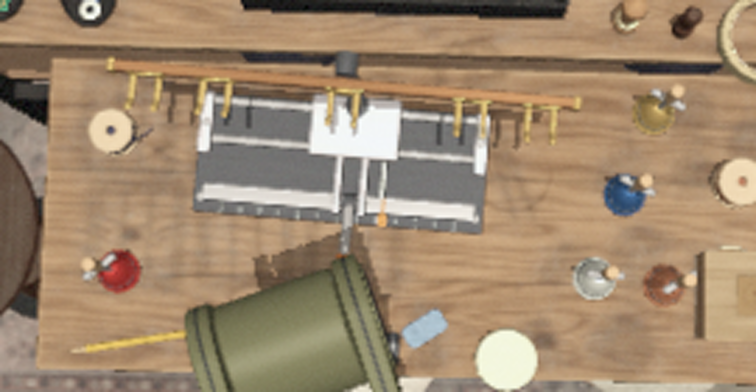

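The lever is fully down: the fingertips met the grip top at 59.4 mm. But the pointer moved 1.0 px (about 2.9 mm) left while the lever closed, so I'll regrip, raise it and correct that.

Run:
```python
from h import *
o=bot.observe()
print(totool(o,[.4283,.1857,.1],np.arctan2(XS[1],XS[0])))
print(totool(o,[.4283,.1857,.036],np.arctan2(XS[1],XS[0])))
```

```text
(array([0.0683, 0.0003, 0.1264]), np.float64(-0.0007), np.float64(-3.18))
(array([6.820e-02, 1.000e-04, 1.904e-01]), np.float64(-0.0007), np.float64(-3.18))
```

apply_moves([
  [0.04,0,0.02,0,40],
  [0.068,0,0.06,0,40],
  [0.068,0,0.11,0,40],
  [0.068,0,0.15,0,40],
  [0.068,0,0.18,0,40],
  [0.068,0,0.19,0,40],
  [0.068,0,0.19,0,0],
  [0.068,0,0.19,0,0],
  [0.068,0,0.19,0,0],
  [0.068,0,0.19,0,0],
])

```text
t: 12.4
eef_pos: [0.4279, 0.1857, 0.0366]
eef_rot: [0.001, 1.0, -0.028, 0.0]
force: [-0.3, -0.5, -7.4]
grip_width: 0.0132
```

apply_moves([
  [0.003,0,-0.007,0,0],
  [0.007,0,-0.014,0,0],
  [0.012,0,-0.021,0,0],
  [0.017,0,-0.027,0,0],
  [0.023,0,-0.032,0,0],
  [0.03,0,-0.037,0,0],
  [0.037,0,-0.041,0,0],
  [0.037,0,-0.041,0,0],
])

```text
t: 13.2
eef_pos: [0.466, 0.1838, 0.0787]
eef_rot: [0.001, 1.0, -0.028, 0.001]
force: [-2.5, -0.5, -2.0]
grip_width: 0.0132
```

apply_moves([
  [0,0.002,0,0,0],
  [0,0.003,0,0,0],
  [0,0.003,0,0,0],
  [0,0.003,0,0,0],
])

```text
t: 13.6
eef_pos: [0.4659, 0.1809, 0.0788]
eef_rot: [0.001, 1.0, -0.028, 0.001]
force: [-0.9, 0.5, -6.5]
grip_width: 0.0133
```

Run:
```python
from h import *
o=bot.observe(); print(o['t'],o['eef_pos'],o['force'],o['eef_pos'][:2]@YS)
```

```text
13.6 [0.4659264  0.18091128 0.07879108] [-0.86993963  0.53671278 -6.52559247] 0.2061726760287539
```

Now I'll lower to about 0.4 rad, release, and back off to look.

apply_moves([
  [-0.007,0,0.004,0,0],
  [-0.014,0,0.009,0,0],
  [-0.019,0,0.013,0,0],
  [-0.019,0,0.013,0,0],
  [-0.019,0,0.013,0,40],
  [-0.019,0,0.013,0,40],
  [-0.019,0,-0.03,0,40],
  [-0.05,0,-0.08,0,40],
  [-0.1,0,-0.12,0,0],
  [-0.1,0,-0.12,0,0],
])

```text
t: 14.6
eef_pos: [0.3654, 0.1873, 0.2021]
eef_rot: [0.0, 1.0, -0.028, 0.003]
force: [1.2, -0.5, 0.1]
grip_width: 0.0058
```

```bash
cat > ptr.py <<'E'
from h import *
def chk():
    im=cam('top')['image'].astype(float)
    g=im.sum(2)/3
    for v in (181,182,183,184):
        w=np.clip(g[v,233:241]-118,0,None); print('ptr',v,(w@np.arange(233,241)/w.sum()).round(2))
    for v in (186,187,188,189):
        d=im[v,:,2]-im[v,:,0]; w=np.clip(d[233:241]-14,0,None); print('mark',v,(w@np.arange(233,241)/w.sum()).round(2))
if __name__=='__main__':
    o=bot.observe(); print(o['t'],o['eef_pos'],o['force'],o['grip_width']); chk()
E
python3 ptr.py
```

```text
14.6 [0.36539277 0.18728538 0.20207673] [ 1.23070752 -0.52981208  0.10249524] 0.005842410043414279
ptr 181 237.38
ptr 182 237.24
ptr 183 237.23
ptr 184 237.06
mark 186 236.44
mark 187 236.48
mark 188 236.27
mark 189 236.25
```

apply_moves([
  [0.04,0.001,0,0,0],
  [0.075,0.001,0.03,0,0],
  [0.079,0.001,0.06,0,0],
  [0.079,0.001,0.085,0,0],
  [0.079,0.001,0.095,0,0],
  [0.079,0.001,0.102,0,0],
])

```text
t: 15.25
eef_pos: [0.4424, 0.1822, 0.1011]
eef_rot: [0.0, 1.0, -0.027, -0.0]
force: [-18.5, -1.7, 26.1]
grip_width: 0.0001
```

Run:
```python
from h import *
o=bot.observe(); print(o['t'],o['eef_pos'],o['force'],o['eef_pos'][:2]@YS)
s=cam('side'); save(s,'side8.png',(200,180,320,290),6)
```

```text
15.25 [0.44242122 0.18221935 0.10111509] [-18.54843351  -1.71065086  26.07469505] 0.20619070599194322
```

View pics/side8.png

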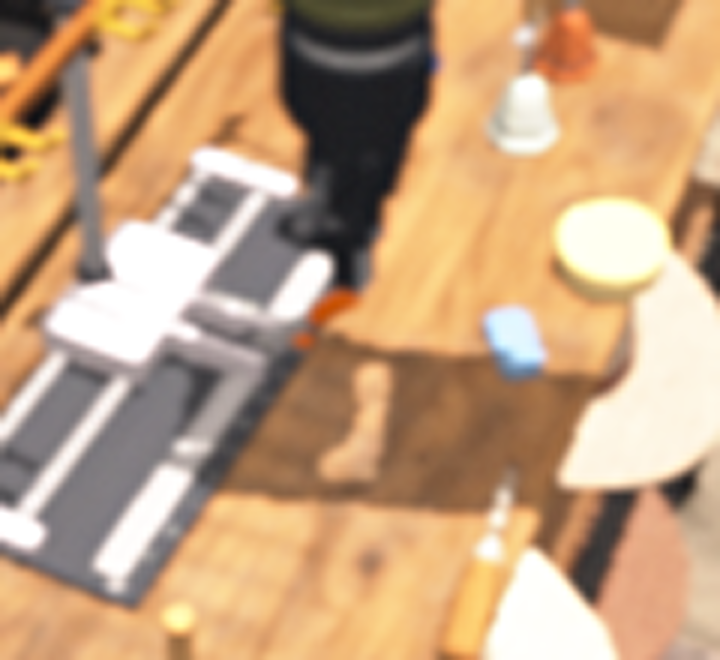

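The tip is bearing on the outer end of the raised grip. I'll follow the lever's arc down from here.

apply_moves([
  [-0.005,0,0.002,0,0],
  [-0.009,0,0.009,0,0],
  [-0.012,0,0.013,0,0],
  [-0.015,0,0.018,0,0],
  [-0.018,0,0.023,0,0],
  [-0.021,0,0.029,0,0],
  [-0.023,0,0.034,0,0],
  [-0.025,0,0.039,0,0],
  [-0.025,0,0.043,0,0],
  [-0.025,0,0.045,0,0],
])

```text
t: 16.3
eef_pos: [0.418, 0.185, 0.0622]
eef_rot: [-0.0, 1.0, -0.028, -0.002]
force: [-23.7, -3.0, 48.6]
grip_width: -0.0002
```

apply_moves([
  [0,0,-0.01,0,0],
  [0,0,-0.05,0,0],
  [-0.03,0,-0.1,0,40],
  [-0.05,0,-0.14,0,40],
  [-0.05,0,-0.14,0,40],
  [-0.05,0,-0.14,0,40],
])

```text
t: 16.9
eef_pos: [0.3694, 0.1879, 0.204]
eef_rot: [-0.001, 1.0, -0.027, 0.001]
force: [0.0, -0.1, -0.1]
grip_width: 0.0343
```

```bash
python3 ptr.py
python3 - <<'E'
from h import *
s=cam('side'); save(s,'side9.png',(200,180,320,290),6)
for b in blobs(s,(5,190,170),(18,255,255),(220,220,290,280)): print(b)
E
```

```text
16.9 [0.36943126 0.18791442 0.20397474] [ 0.02688742 -0.10781282 -0.0822578 ] 0.034303472273812356
ptr 181 236.66
ptr 182 236.68
ptr 183 236.65
ptr 184 236.61
mark 186 236.43
mark 187 236.49
mark 188 236.29
mark 189 236.28
(array([249.33333333, 235.66666667]), np.int32(3), array([249, 235,   2,   2]))
(array([261.87878788, 239.27272727]), np.int32(33), array([257, 238,  10,   4]))
```

View pics/side9.png

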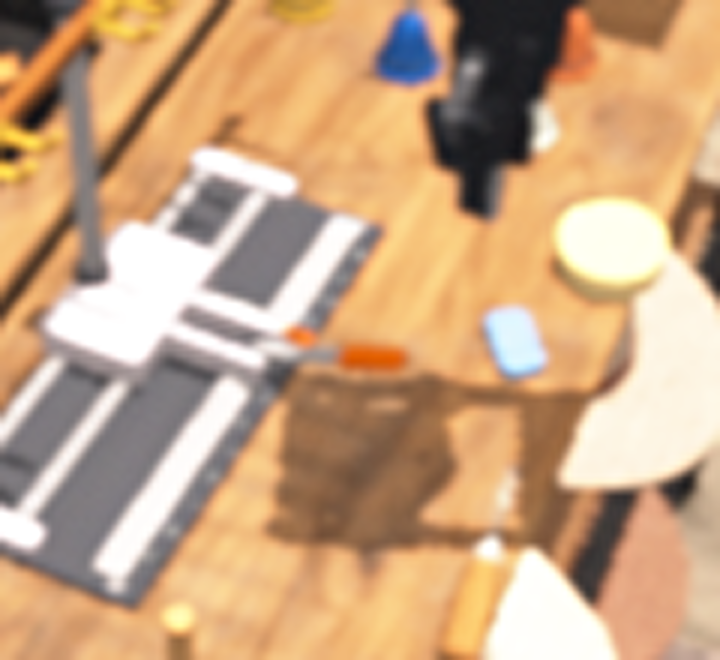

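apply_moves([
  [0.03,0.001,0.0,0,0],
  [0.061,0.001,0.04,0,0],
  [0.061,0.001,0.08,0,0],
  [0.061,0.001,0.12,0,0],
  [0.061,0.001,0.138,0,0],
  [0.061,0.001,0.144,0,0],
  [0.061,0.001,0.147,0,0],
])

```text
t: 17.7
eef_pos: [0.4324, 0.1839, 0.058]
eef_rot: [-0.001, 1.0, -0.028, -0.0]
force: [-4.2, -1.6, 36.1]
grip_width: 0.0
```

apply_moves([
  [0,0,-0.02,0,0],
  [0,0,-0.06,0,0],
  [-0.03,0,-0.11,0,20],
  [-0.06,0,-0.16,0,40],
  [-0.06,0,-0.16,0,40],
  [-0.06,0,-0.16,0,40],
])

```text
t: 18.3
eef_pos: [0.3732, 0.1873, 0.2191]
eef_rot: [-0.001, 1.0, -0.028, 0.001]
force: [0.4, 0.6, -0.7]
grip_width: 0.0345
```

```bash
python3 ptr.py
cat > bells.py <<'E'
from h import *
# knob tops: pale wood, found near predicted positions; print top & side zooms
def look(tag):
    c=cam('top'); s=cam('side'); 
    cv2.imwrite(f'pics/{tag}t.png',cv2.resize(c['image'][125:245,290:370],None,fx=5,fy=5,interpolation=cv2.INTER_CUBIC))
    P=pts(c); Ps=pts(s)
    H=P[...,2]
    # high points outside stand / robot: z .1-.145 
    for nm,Q in(('top',P),('side',Ps)):
        m=((Q[...,2]>.098)&(Q[...,2]<.14)&(Q[...,0]>.3)&(Q[...,0]<.7)&(abs(Q[...,1])<.5)).astype(np.uint8)
        n,l,st,ce=cv2.connectedComponentsWithStats(m)
        for i in range(1,n):
            if 3<=st[i,4]<60:
                X=Q[l==i]; print(nm,ce[i].round(2),st[i,4],X.mean(0).round(4),'zmax',X[:,2].max().round(3))
    return c,s
if __name__=='__main__':
    look('b1')
E
python3 bells.py
```

```text
18.3 [0.37315054 0.18729972 0.21911988] [ 0.44018639  0.55960486 -0.71734791] 0.03450693832208252
ptr 181 236.26
ptr 182 236.2
ptr 183 235.96
ptr 184 235.72
mark 186 236.46
mark 187 236.51
mark 188 236.28
mark 189 236.26
top [437.33 121.11] 9 [ 0.6872 -0.3967  0.1034] zmax 0.11
top [408.22 142.67] 9 [ 0.6211 -0.3096  0.122 ] zmax 0.139
top [340.85 148.15] 33 [ 0.6012 -0.1285  0.1226] zmax 0.134
top [411.29 147.14] 7 [ 0.6101 -0.3194  0.1174] zmax 0.13
top [225.67 149.67] 3 [0.59   0.1786 0.1165] zmax 0.131
top [414.8 151. ] 5 [ 0.599  -0.3271  0.1221] zmax 0.136
top [428.25 153.  ] 4 [ 0.5947 -0.3635  0.1214] zmax 0.126
top [418. 160.] 3 [ 0.5775 -0.3413  0.1066] zmax 0.115
top [412.33 164.33] 9 [ 0.5634 -0.3217  0.118 ] zmax 0.13
top [404.96 166.23] 26 [ 0.5583 -0.3031  0.1143] zmax 0.137
top [430.   164.67] 3 [ 0.5612 -0.3629  0.134 ] zmax 0.137
top [424.   167.83] 6 [ 0.5548 -0.353   0.118 ] zmax 0.133
top [428.36 171.57] 14 [ 0.5445 -0.3633  0.1212] zmax 0.139
top [450.86 169.86] 7 [ 0.5485 -0.4174  0.1356] zmax 0.139
top [404.5 170.5] 12 [ 0.5461 -0.3001  0.1189] zmax 0.136
top 
[... 177 characters left out ...]
9.72 179.62] 29 [ 0.5156 -0.099   0.1251] zmax 0.133
top [132.5  209.36] 36 [0.4242 0.4165 0.1233] zmax 0.137
top [317.78 212.  ] 27 [ 0.4291 -0.0683  0.1257] zmax 0.134
top [345.11 215.04] 28 [ 0.4229 -0.1402  0.126 ] zmax 0.135
side [256.8 121.6] 5 [ 0.6864 -0.395   0.1038] zmax 0.108
side [263.31 130.31] 16 [ 0.6252 -0.3165  0.1194] zmax 0.137
side [266.5  129.56] 16 [ 0.6145 -0.3252  0.1208] zmax 0.137
side [250.   153.33] 3 [ 0.6041 -0.1281  0.1315] zmax 0.134
side [250.5 158.4] 20 [ 0.6009 -0.1253  0.111 ] zmax 0.126
side [268.65 166.65] 20 [ 0.5163 -0.0952  0.1186] zmax 0.134
side [213.91 209.43] 46 [0.5954 0.1824 0.1182] zmax 0.14
side [230. 286.] 51 [0.4244 0.4224 0.1197] zmax 0.134
```

Run:
```python
from h import *
c=cam('top'); im=c['image']; cv2.imwrite('pics/top6.png',cv2.resize(im[165:205,200:260],None,fx=12,fy=12,interpolation=cv2.INTER_NEAREST))
i=im.astype(int)
for v in range(172,190): print(v,i[v,231:243].sum(1)//3, (i[v,231:243,2]-i[v,231:243,0]))
print(i[178,226:236].sum(1)//3)
```

```text
172 [212 108 111 118 112 121 137 112 127 135 121  94] [ 6  5  9  7  8  8  8 10 10 10  7  3]
173 [183 116 113 118 114 159 201 109 112 111 115 118] [11  2  2  4  4  6  8  7  5  3  3  1]
174 [172 113 116 117 117 171 220 100 115 117 117 113] [10  2  2  2  2  7 10  3  1  1  1  0]
175 [158 113 114 116 111 168 223 112 111 119 113 118] [10  0  1  2  1  7  8  3  1  2  2  4]
176 [128 116 115 112 115 174 222 101 114 112 114 113] [8 3 3 3 4 8 8 0 1 3 3 2]
177 [115 114 114 115 116 171 223 116 115 116 115 116] [ 7  2  4  2  2  8  8  0 -1  2  2  3]
178 [112 114 115 117 112 169 223 116 114 116 115 117] [4 3 4 3 3 8 9 3 2 2 2 0]
179 [ 91 116 114 116 119 178 222 114 115 113 118 115] [3 3 2 3 5 7 6 1 2 1 1 1]
180 [ 88 115 116 117 129 178 194 116 115 115 115 115] [ 3  2  3  1  6 12 11  1  0  4  4  5]
181 [ 83 113 115 115 144 193 187 116 114 115 117 113] [ 4  2  1  2  8 13 12  0  4  0  1  1]
182 [ 97 114 113 114 145 192 177 115 113 115 117 116] [ 3  2  3  3  8 12 10  4  1  2  2  3]
183 [112 116 117 115 153 198 145 116 115 118 118 119] [ 2  2  3  1  9 11  9  4  3  3  0  2]
184 [132 124 122 114 173 222 129 114 114 117 118 117] [ 5  4  3  1  6  9  7  2  2  1  2 -1]
185 [189 171 163 146 182 220 129 155 154 150 136 137] [10 10 10  8  9 11 27  5  4  5  7  6]
186 [216 219 218 219 218 206 203 226 225 221 200 197] [12 12 11 11 17 43 44  7  8  8 11 12]
187 [203 219 219 219 218 205 196 222 222 224 224 226] [12 12 12 12 19 49 59 11 12 12 12 11]
188 [204 224 223 223 218 202 208 222 223 223 225 226] [11 12 11 12 23 64 47 12 12 13 12 11]
189 [229 228 227 229 223 202 215 228 228 227 228 228] [11 10 11 11 20 65 42 12 12 12 12 10]
[112 115 141 204 226 112 114 115 117 112]
```

View pics/top6.png

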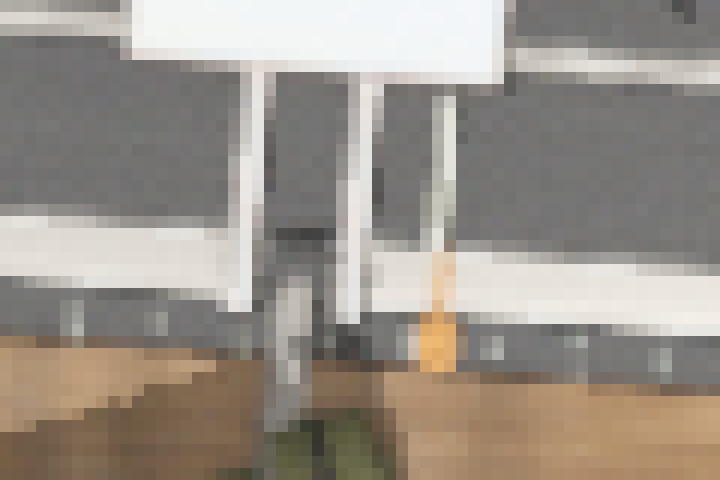

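Rows 181–184 show the pointer exactly 1.0 px (2.9 mm) left of the aligned state; the hard press dragged the carriage. I'll redo it with a gentle pinch and watch the lateral coordinate.

apply_moves([
  [0.03,-0.0015,0.02,0,40],
  [0.055,-0.0015,0.06,0,40],
  [0.055,-0.0015,0.1,0,40],
  [0.055,-0.0015,0.14,0,40],
  [0.055,-0.0015,0.17,0,40],
  [0.055,-0.0015,0.182,0,40],
  [0.055,-0.0015,0.182,0,0],
  [0.055,-0.0015,0.182,0,0],
  [0.055,-0.0015,0.182,0,0],
  [0.055,-0.0015,0.182,0,0],
], grip_force=25)

```text
t: 19.5
eef_pos: [0.4257, 0.1847, 0.0331]
eef_rot: [0.0, 1.0, -0.028, -0.003]
force: [-1.9, -1.5, -4.5]
grip_width: 0.013
```

apply_moves([
  [0.003,0,-0.007,0,0],
  [0.007,0,-0.014,0,0],
  [0.012,0,-0.021,0,0],
  [0.017,0,-0.027,0,0],
  [0.023,0,-0.032,0,0],
  [0.03,0,-0.037,0,0],
  [0.03,0,-0.037,0,0],
])

```text
t: 20.2
eef_pos: [0.4572, 0.1831, 0.0714]
eef_rot: [0.0, 1.0, -0.028, -0.002]
force: [-3.3, -0.7, 2.6]
grip_width: 0.0138
```

Run:
```python
from h import *
o=bot.observe(); print(o['t'],o['eef_pos'],o['force'],o['eef_pos'][:2]@YS,o['grip_width'])
```

```text
20.2 [0.45719881 0.18313764 0.07136488] [-3.28494554 -0.71661184  2.59486061] 0.2079174312091919 0.01380909851625765
```

apply_moves([
  [0,0.002,0,0,0],
  [0,0.0035,0,0,0],
  [0,0.0035,0,0,0],
  [0,0.0035,0,0,0],
  [-0.006,0.0035,0.005,0,0],
  [-0.012,0.0035,0.01,0,0],
  [-0.017,0.0035,0.016,0,0],
  [-0.017,0.0035,0.016,0,0],
])

```text
t: 21.0
eef_pos: [0.4425, 0.1811, 0.0578]
eef_rot: [-0.0, 1.0, -0.028, 0.001]
force: [-0.5, -0.6, 5.7]
grip_width: 0.0137
```

Run:
```python
from h import *
o=bot.observe(); print(o['t'],o['eef_pos'],o['force'],o['eef_pos'][:2]@YS,o['grip_width'])
```

```text
21.0 [0.44246691 0.18112001 0.05777625] [-0.50870158 -0.60379558  5.69571548] 0.20509551529394124 0.01368411361614861
```

apply_moves([
  [-0.004,0,0.004,0,0],
  [-0.007,0,0.009,0,0],
  [-0.01,0,0.014,0,0],
  [-0.013,0,0.019,0,0],
  [-0.0145,0,0.023,0,0],
  [-0.0145,0,0.026,0,0],
  [-0.0145,0,0.026,0,0],
])

```text
t: 21.7
eef_pos: [0.4291, 0.1826, 0.0332]
eef_rot: [-0.001, 1.0, -0.028, 0.002]
force: [-5.9, 1.4, 5.6]
grip_width: 0.0133
```

Run:
```python
from h import *
o=bot.observe(); print(o['t'],o['eef_pos'],o['force'],o['eef_pos'][:2]@YS,o['grip_width'])
```

```text
21.7 [0.42906822 0.18259379 0.03324821] [-5.924202    1.41953852  5.5938072 ] 0.20583283456474605 0.013328051977937894
```

apply_moves([
  [0,0,0.003,0,0],
  [0,0,0.004,0,0],
  [0,0,0.001,0,0],
  [0,0,0.001,0,40],
  [0,0,0,0,40],
  [0,0,-0.04,0,40],
  [0,0,-0.09,0,40],
  [-0.05,0,-0.14,0,40],
  [-0.065,0,-0.18,0,40],
  [-0.065,0,-0.18,0,40],
])

```text
t: 22.7
eef_pos: [0.3645, 0.1868, 0.2192]
eef_rot: [-0.003, 1.0, -0.028, 0.008]
force: [1.2, 0.2, 0.6]
grip_width: 0.034
```

```bash
python3 ptr.py
python3 - <<'E'
from h import *
c=cam('top'); i=c['image'].astype(int)
for v in range(179,188): print(v,i[v,231:243].sum(1)//3, (i[v,231:243,2]-i[v,231:243,0]))
E
```

```text
22.7 [0.36453874 0.18683641 0.21919478] [1.1742433  0.21479684 0.585457  ] 0.03403502069972526
ptr 181 237.66
ptr 182 237.66
ptr 183 237.67
ptr 184 237.46
mark 186 236.49
mark 187 236.51
mark 188 236.29
mark 189 236.26
179 [228 179 114 113 114 114 172 220 105 115 116 115] [11 11  2  5  2  2  8 11  5  3  2  3]
180 [228 174 116 116 117 115 173 223 118 116 114 114] [ 9 10  3  1  3  1  5  8  3  3  1  2]
181 [229 159 115 116 113 110 172 226 110 117 116 114] [ 6 10  2  1  2  0  4  4  4  2  0  1]
182 [228 129 113 112 114 113 176 223 103 116 116 115] [2 9 2 3 2 3 9 9 4 2 2 2]
183 [226 118 118 115 119 116 176 226 116 118 116 116] [3 6 1 1 1 3 9 9 4 2 1 1]
184 [227 115 122 115 118 116 177 226 116 116 117 116] [3 6 2 3 2 5 8 7 3 2 3 1]
185 [228 138 163 146 145 141 184 225 155 151 137 135] [ 2  9  9 10 11 24 13  4  4  5  5  7]
186 [230 184 218 220 218 207 194 205 226 221 200 197] [ 4 11 12 11 17 43 51 10  8  8 11 10]
187 [227 184 221 220 219 205 196 223 223 222 223 225] [ 6  8 11 11 17 49 58 11 11 11 12 12]
```

Pointer is now about 0.65 px (1.9 mm) right. The pinched, unclamped lateral reading follows it consistently (aligned at about 0.2075), so I'll do one small correction with a pinch only and no extra press.

apply_moves([
  [0.03,0.001,0.02,0,40],
  [0.063,0.001,0.06,0,40],
  [0.063,0.001,0.1,0,40],
  [0.063,0.001,0.14,0,40],
  [0.063,0.001,0.17,0,40],
  [0.063,0.001,0.185,0,40],
  [0.063,0.001,0.185,0,0],
  [0.063,0.001,0.185,0,0],
  [0.063,0.001,0.185,0,0],
  [0.063,0.001,0.185,0,0],
])

```text
t: 23.8
eef_pos: [0.4288, 0.1823, 0.0315]
eef_rot: [-0.002, 1.0, -0.028, 0.005]
force: [-2.8, -2.0, -4.1]
grip_width: 0.0136
```

apply_moves([
  [0.003,0,-0.007,0,0],
  [0.007,0,-0.014,0,0],
  [0.012,0,-0.021,0,0],
  [0.017,0,-0.027,0,0],
  [0.023,0,-0.032,0,0],
  [0.023,0,-0.032,0,0],
])

```text
t: 24.4
eef_pos: [0.4526, 0.181, 0.0652]
eef_rot: [-0.002, 1.0, -0.028, 0.006]
force: [-2.7, -2.1, -0.2]
grip_width: 0.0137
```

Run:
```python
from h import *
o=bot.observe(); print(o['t'],o['eef_pos'],o['force'],o['eef_pos'][:2]@YS,o['grip_width'])
```

```text
24.4 [0.45256762 0.18099244 0.06516018] [-2.6628447  -2.06238911 -0.23474741] 0.2055216620210772 0.013713253527599145
```

apply_moves([
  [0,-0.001,0,0,0],
  [0,-0.002,0,0,0],
  [0,-0.002,0,0,0],
  [0,-0.002,0,0,0],
  [-0.005,-0.002,0.005,0,0],
  [-0.01,-0.002,0.01,0,0],
  [-0.01,-0.002,0.01,0,0],
])

```text
t: 25.1
eef_pos: [0.4452, 0.1846, 0.0576]
eef_rot: [-0.003, 1.0, -0.028, 0.009]
force: [-0.1, -0.4, 3.8]
grip_width: 0.0137
```

Run:
```python
from h import *
o=bot.observe(); print(o['t'],o['eef_pos'],o['force'],o['eef_pos'][:2]@YS,o['grip_width'])
```

```text
25.1 [0.4451945  0.18460292 0.05763958] [-0.10717683 -0.39299791  3.78740059] 0.2087226763906268 0.013722583222847294
```

apply_moves([
  [0,0.001,0,0,0],
  [0,0.0015,0,0,0],
  [0,0.0015,0,0,0],
  [0,0.0015,0,0,0],
])

```text
t: 25.5
eef_pos: [0.4457, 0.1834, 0.0582]
eef_rot: [-0.003, 1.0, -0.028, 0.01]
force: [2.0, 1.8, 0.9]
grip_width: 0.0136
```

Run:
```python
from h import *
o=bot.observe(); print(o['t'],o['eef_pos'],o['force'],o['eef_pos'][:2]@YS,o['grip_width'])
```

```text
25.5 [0.44572817 0.18341119 0.0581959 ] [1.95116527 1.81101871 0.86637988] 0.20756197423372047 0.013614104701611191
```

apply_moves([
  [-0.004,0.0003,0.004,0,0],
  [-0.008,0.0003,0.009,0,0],
  [-0.011,0.0005,0.014,0,0],
  [-0.014,0.0005,0.019,0,0],
  [-0.016,0.0005,0.023,0,0],
  [-0.0165,0.0005,0.028,0,0],
  [-0.0165,0.0005,0.029,0,0],
])

```text
t: 26.2
eef_pos: [0.4288, 0.1844, 0.0291]
eef_rot: [-0.004, 1.0, -0.028, 0.008]
force: [-6.4, 1.7, 8.1]
grip_width: 0.0139
```

Run:
```python
from h import *
o=bot.observe(); print(o['t'],o['eef_pos'],o['force'],o['eef_pos'][:2]@YS,o['grip_width'])
```

```text
26.2 [0.42877881 0.18438801 0.02906924] [-6.40536858  1.65721697  8.07700648] 0.20760850960084637 0.013867226152580573
```

apply_moves([
  [0,0,0.003,0,0],
  [0,0,0.003,0,0],
  [0,0,0.001,0,0],
  [0,0,0.001,0,40],
  [0,0,0,0,40],
  [0,0,-0.04,0,40],
  [0,0,-0.09,0,40],
  [-0.05,0,-0.14,0,40],
  [-0.065,0,-0.18,0,40],
  [-0.065,0,-0.18,0,40],
])

```text
t: 27.2
eef_pos: [0.3615, 0.1876, 0.2136]
eef_rot: [-0.005, 1.0, -0.027, 0.013]
force: [0.1, -0.4, 0.8]
grip_width: 0.034
```

```bash
python3 ptr.py
python3 - <<'E'
from h import *
c=cam('top'); i=c['image'].astype(int)
for v in range(173,188): print(v,i[v,231:243].sum(1)//3, (i[v,231:243,2]-i[v,231:243,0]))
s=cam('side'); save(s,'side10.png',(200,180,320,290),6)
for b in blobs(s,(5,190,170),(18,255,255),(220,220,290,280)): print(b)
for b in blobs(c,(8,135,150),(16,255,255),(180,195,245,225),5): print('grip',b, ray(c,*b[0],.0595))
E
```

```text
27.2 [0.36148393 0.18758716 0.2136041 ] [ 0.05017778 -0.41628426  0.8178714 ] 0.03401936772301805
ptr 181 237.23
ptr 182 237.16
ptr 183 237.02
ptr 184 236.62
mark 186 236.44
mark 187 236.48
mark 188 236.28
mark 189 236.27
173 [227 181 114 116 118 114 157 203 120 114 114 117] [11 11  3  4  2  4  8  9  7  6  5  3]
174 [228 170 117 114 111 114 173 221 115 117 117 117] [ 8 11  2  3  2  2  6  8  4  1  0  2]
175 [228 149 114 113 113 107 171 224 100 114 116 117] [ 7 10  2  1  0  1  5  5  1  1  3  2]
176 [226 127 110 115 114 116 174 222 101 117 114 113] [4 8 3 3 2 0 8 8 1 2 3 2]
177 [226 116 115 117 115 115 176 224 116 115 116 115] [4 7 1 1 2 3 7 8 0 2 4 3]
178 [228 120 116 116 116 120 176 220 115 118 115 116] [ 3  6  1  2  2  4 10  9  2  1  2  0]
179 [227 107 116 114 115 135 180 197 114 115 117 116] [ 3  6  4  4  0  5 10 10  2  2  1  2]
180 [226 104 117 113 116 142 193 195 116 114 118 116] [ 4  3  0  2  1  7 12 10  3  2  1  2]
181 [225 115 114 115 118 147 198 190 117 119 116 116] [ 5  2  2  2  1  8 13 10  2  1  1  2]
182 [221 112 112 118 117 151 202 181 117 116 117 116] [ 4  1  3  1  1  8 12 11  4  2  1  0]
183 [214 114 113 115 118 155 202 157 117 118 119 117] [ 4  4  3  2  1  8 11  8  1  2  1  3]
184 [183 125 121 114 114 172 220 123 116 121 117 120] [11  5  1  3  1  7  9  4  1  3  1  2]
185 [185 172 162 146 145 176 218 157 154 150 138 136] [11 11  9  8 12 16 10  7  7  5  7  7]
186 [188 213 219 220 218 201 181 226 226 220 200 198] [10 12 11 12 18 43 44  8  8  8 11 11]
187 [165 177 221 220 218 205 196 224 223 223 226 226] [11 13 11 12 18 49 58 11 11 11 11 11]
(array([261.5625, 238.3125]), np.int32(32), array([257, 237,  10,   4]))
grip (array([222.73076923, 208.26923077]), np.int32(26), array([221, 205,   5,   9])) [0.43639413 0.18492552 0.0595    ]
```

View pics/side10.png

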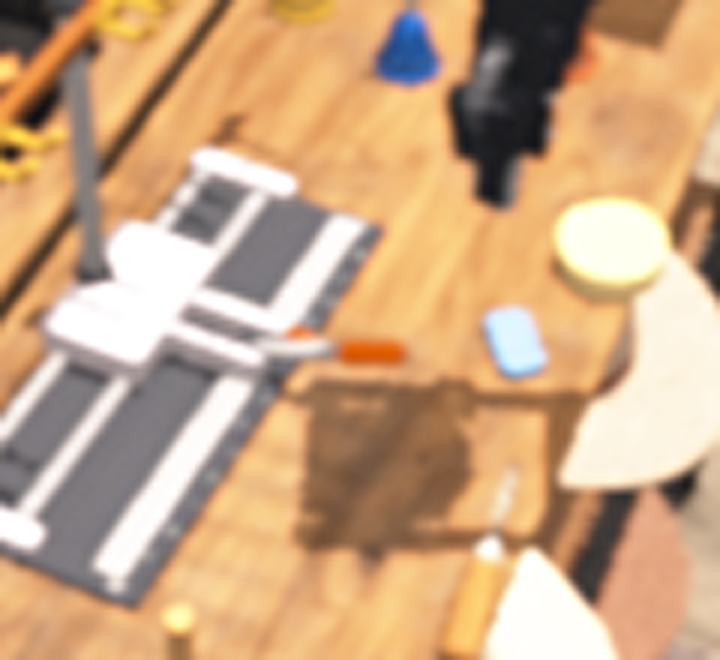

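The pointer pattern now matches the aligned one. The grip sits about 2 mm higher than when fully down, so I'll press gently (about 12 N), straight down.

Run:
```python
from h import *
o=bot.observe()
x=.425; y=(.2075-x*.0548)/.9985; print(y)
print(totool(o,[x,y,.12]),totool(o,[x,y,.07]))
```

```text
0.1844867300951427
(array([ 0.0623, -0.0004,  0.0895]), 0, np.float64(-3.16)) (array([ 0.0614, -0.    ,  0.1395]), 0, np.float64(-3.16))
```

apply_moves([
  [0.03,0,0.02,0,0],
  [0.062,0,0.06,0,0],
  [0.062,0,0.09,0,0],
  [0.0615,0,0.12,0,0],
  [0.0615,0,0.135,0,0],
  [0.0615,0,0.14,0,0],
  [0.0615,0,0.14,0,0],
])

```text
t: 28.05
eef_pos: [0.4239, 0.1837, 0.0669]
eef_rot: [-0.003, 1.0, -0.028, 0.007]
force: [0.4, 0.3, 0.3]
grip_width: 0.0005
```

Run:
```python
from h import *
o=bot.observe(); print(o['t'],o['eef_pos'],o['force'],o['eef_pos'][:2]@YS,o['grip_width'])
s=cam('side'); save(s,'side11.png',(220,200,300,270),8)
```

```text
28.05 [0.42387887 0.18372733 0.06693861] [0.37033825 0.26458037 0.34143308] 0.20668030220619968 0.0004901370556502401
```

View pics/side11.png

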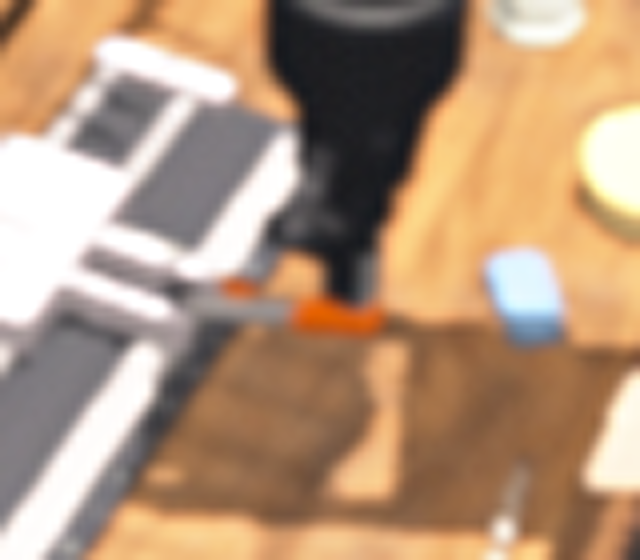

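Tips are just above the grip. I'll press in small steps.

apply_moves([
  [0,0,0.003,0,0],
  [0,0,0.006,0,0],
  [0,0,0.006,0,0],
])

```text
t: 28.4
eef_pos: [0.4257, 0.1843, 0.0636]
eef_rot: [-0.004, 1.0, -0.028, 0.009]
force: [-2.3, -1.7, 5.5]
grip_width: 0.0002
```

apply_moves([
  [0,0,0.003,0,0],
  [0,0,0.004,0,0],
  [0,0,0.004,0,0],
])

```text
t: 28.7
eef_pos: [0.4274, 0.1848, 0.0624]
eef_rot: [-0.004, 1.0, -0.028, 0.01]
force: [-3.7, -1.1, 12.1]
grip_width: 0.0001
```

apply_moves([
  [-0.001,0.0005,0.002,0,0],
  [-0.002,0.001,0.005,0,0],
  [-0.002,0.001,0.005,0,0],
])

```text
t: 29.0
eef_pos: [0.4282, 0.1849, 0.0617]
eef_rot: [-0.005, 1.0, -0.028, 0.013]
force: [-3.7, -1.4, 15.7]
grip_width: -0.0001
```

apply_moves([
  [0,0,-0.005,0,0],
  [0,0,-0.05,0,0],
  [-0.05,0,-0.1,0,40],
  [-0.065,0,-0.15,0,40],
  [-0.065,0,-0.15,0,40],
])

```text
t: 29.5
eef_pos: [0.3596, 0.1878, 0.2146]
eef_rot: [-0.006, 0.999, -0.027, 0.016]
force: [1.2, 0.5, 0.0]
grip_width: 0.0342
```

```bash
python3 ptr.py
python3 - <<'E'
from h import *
c=cam('top'); i=c['image'].astype(int)
for v in range(178,188): print(v,i[v,231:243].sum(1)//3)
s=cam('side'); save(s,'side12.png',(200,180,320,290),6)
for b in blobs(s,(5,190,170),(18,255,255),(220,220,290,280)): print(b)
for b in blobs(c,(8,135,150),(16,255,255),(180,195,245,225),5): print('grip',b, ray(c,*b[0],.0595))
for n,cc in (('s',s),('t',c)):
    Q=pts(cc); h=cv2.cvtColor(cc['image'],cv2.COLOR_BGR2HSV); m=cv2.inRange(h,np.array((5,140,140)),np.array((17,255,255)))>0
    m&=(abs(Q[...,0]-.43)<.04)&(abs(Q[...,1]-.184)<.03); print(n,m.sum(),np.nanmedian(Q[m],0),np.sort(Q[m][:,2]).round(4))
E
```

```text
29.5 [0.35961136 0.18776326 0.2145908 ] [1.19085815 0.54485255 0.02365183] 0.034247376967005624
ptr 181 237.24
ptr 182 237.16
ptr 183 236.86
ptr 184 236.6
mark 186 236.43
mark 187 236.51
mark 188 236.27
mark 189 236.26
178 [226 107 115 118 115 124 185 223 116 118 115 117]
179 [228 105 116 116 117 134 183 196 115 117 114 116]
180 [226 104 115 111 114 147 196 190 114 115 115 117]
181 [224 115 117 114 115 145 196 188 117 117 118 118]
182 [220 113 116 115 112 155 207 188 117 116 116 115]
183 [212 118 117 118 114 173 224 149 114 118 119 117]
184 [185 124 119 114 115 172 222 123 117 118 114 116]
185 [183 171 165 144 145 179 219 155 155 152 140 137]
186 [184 213 219 220 218 202 183 227 226 222 200 196]
187 [156 174 220 221 220 206 196 223 223 222 224 224]
(array([261.66666667, 238.86666667]), np.int32(30), array([257, 237,  10,   4]))
grip (array([222.71875, 209.59375]), np.int32(32), array([221, 206,   5,  10])) [0.43273419 0.18484635 0.0595    ]
s 70 [0.4217381  0.1867953  0.05561976] [-0.0042 -0.0011 -0.0007  0.      0.0001  0.0002  0.0006  0.0008  0.0012
  0.0013  0.0013  0.0016  0.0019  0.002   0.0021  0.0024  0.0033  0.004
  0.0457  0.0467  0.0472  0.0476  0.0478  0.0503  0.051   0.0518  0.0525
  0.0534  0.0539  0.0541  0.0543  0.0544  0.0549  0.0552  0.0553  0.0559
  0.0562  0.0564  0.0569  0.0569  0.057   0.0579  0.058   0.0584  0.0586
  0.0588  0.0588  0.059   0.0595  0.0595  0.0596  0.0598  0.0598  0.0602
  0.0603  0.0605  0.0606  0.0617  0.0621  0.0622  0.0623  0.0628  0.0639
  0.0643  0.0644  0.0646  0.0649  0.0659  0.0659  0.0664]
t 36 [0.43439042 0.18466694 0.05637469] [0.0515 0.0532 0.0536 0.0536 0.0539 0.054  0.0541 0.0542 0.0546 0.0547
 0.0547 0.0549 0.055  0.0551 0.0557 0.0558 0.0563 0.0563 0.0564 0.0566
 0.0566 0.0567 0.0574 0.0575 0.0586 0.0589 0.0594 0.0595 0.0608 0.0611
 0.0612 0.0622 0.0639 0.065  0.0662 0.0674]
```

View pics/side12.png

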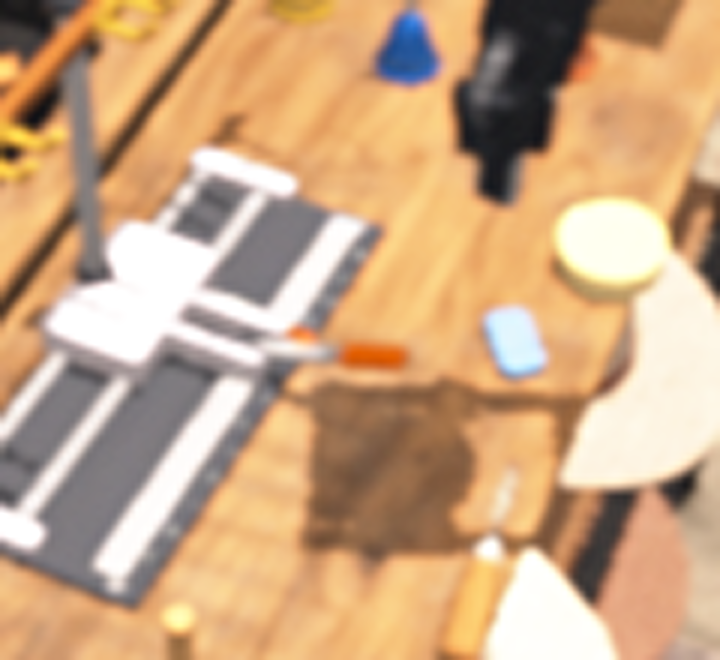

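```bash
cat > lever.py <<'E'
from h import *
def ang(cc,img,zm,y0,lab):
    cc=dict(cc); cc['image']=img; cc['z_map']=zm
    Q=pts(cc); h=cv2.cvtColor(img,cv2.COLOR_BGR2HSV); m=cv2.inRange(h,np.array((5,140,140)),np.array((17,255,255)))>0
    m&=(abs(Q[...,0]-.43)<.05)&(abs(Q[...,1]-y0)<.03)&(Q[...,2]>.04)
    m=cv2.erode(m.astype(np.uint8),np.ones((1,1)))>0
    X=Q[m]; print(lab,len(X),'zmed',np.median(X[:,2]).round(4),'xmed',np.median(X[:,0]).round(4),'slope',np.polyfit(X[:,0],X[:,2],1)[0].round(3))
c=cam('top');s=cam('side');z=np.load('s0.npz')
ang(c,z['top'],z['zt'],.269,'top0'); ang(s,z['side'],z['zs'],.269,'side0')
ang(c,c['image'],c['z_map'],.184,'top'); ang(s,s['image'],s['z_map'],.184,'side')
np.savez('s1.npz',top=c['image'],side=s['image'])
E
python3 lever.py; python3 lever.py | tail -2
```

```text
top0 62 zmed 0.0621 xmed 0.432 slope -0.399
side0 36 zmed 0.0585 xmed 0.4309 slope -0.37
top 36 zmed 0.0571 xmed 0.4345 slope -0.491
side 52 zmed 0.0581 xmed 0.4279 slope -0.374
top 37 zmed 0.0571 xmed 0.4344 slope -0.429
side 52 zmed 0.058 xmed 0.428 slope -0.39
```

```bash
cat > bells.py <<'E'
from h import *
import sys
NOM={'brass':(.600,-.127),'blue':(.5155,-.0975),'white':(.429,-.067),'copper':(.423,-.139),'red':(.4242,.4195)}
def meas(names=NOM,verbose=1):
    c=cam('top'); s=cam('side'); Pt,Ps=pts(c),pts(s); out={}
    for n in names:
        x0,y0=NOM[n]
        for it in range(2):
            r=.05 if it==0 else .03
            res={}
            for lab,Q in(('t',Pt),('s',Ps)):
                near=(np.hypot(Q[...,0]-x0,Q[...,1]-y0)<r)
                k=near&(Q[...,2]>.098)&(Q[...,2]<.14); b=near&(Q[...,2]>.072)&(Q[...,2]<.094)
                res[lab]=(k,b,Q)
            K=res['t'][0]
            if K.sum()<6: 
                K=res['s'][0]; Q=Ps
            else: Q=Pt
            if K.sum()<6: print(n,'not found'); break
            x0,y0=np.median(Q[K],0)[:2]
        # knob top disc in top view: pixels z>.122
        k,b,Q=res['t']
        kt=k&(Q[...,2]>.12); v,u=np.nonzero(kt)
        disc=ray(c,u.mean(),v.mean(),.13) if len(u) else None
        ks,bs,_=res['s']
        sk=Ps[ks]
        B=np.vstack([Pt[b],Ps[bs]]); 
        yawb=None
        if len(B)>5:
            d=B[:,:2]-np.median(B[:,:2],0); l=cv2.fitLine(B[:,:2].astype(np.float32),cv2.DIST_HUBER,0,.001,.001).ravel()
            yawb=np.degrees(np.arctan2(-l[0],l[1])); yawb=(yawb+90)%180-90
        def pc(m,Q):
            X=Q[m][:,:2]
            if len(X)<6: return None
            w,V=np.linalg.eigh(np.cov(X.T)); a=np.degrees(np.arctan2(-V[0,1],V[1,1])); return round((a+90)%180-90,1),len(X),np.sqrt(w*12).round(3).tolist()
        out[n]=(x0,y0)
        print(n,'ktop',None if disc is None else disc[:2].round(4),len(u),'kmean',Pt[k].mean(0)[:2].round(4) if k.any() else None,'side',(np.median(sk[:,:2],0).round(4),len(sk)) if len(sk) else None,'bar',B[:,:2].mean(0).round(4) if len(B) else None,'yaw',None if yawb is None else round(yawb,1),pc(b,Pt),pc(bs,Ps))
    return c,s,out
if __name__=='__main__': meas(sys.argv[1:] or NOM)
E
python3 bells.py
python3 - <<'E'
from h import *
c=cam('top'); P=pts(c); H=cv2.cvtColor(c['image'],cv2.COLOR_BGR2HSV)
Z=P[...,2]
m=(Z>.225)&(Z<.262)&(P[...,0]>.5)&(P[...,0]<.62)&(P[...,1]<.42)&(P[...,1]>-.06)
X=P[m]; a=X[:,:2]@YS; b=X[:,:2]@XS; print('yS range',a.min(),a.max(),'xS',b.min(),b.max())
hh,e=np.histogram(b,bins=np.arange(b.min(),b.max()+.003,.003)); print(list(zip(e.round(4),hh)))
v,u=np.nonzero(m)
R=np.array([ray(c,i,j,.2355) for i,j in zip(u,v)]); a=R[:,:2]@YS; bb=R[:,:2]@XS
bar0=np.median(bb)
f=(bb<bar0-.012)
hh,e=np.histogram(a[f],bins=np.arange(-.04,.42,.003)); print([(x.round(4),n) for x,n in zip(e+.0015,hh) if n])
R2=np.array([ray(c,i,j,.242) for i,j in zip(u,v)]); 
g=(abs(R2[:,:2]@XS-np.median(R2[:,:2]@XS))<.008); q=R2[g]; 
print('bar yS', (q[:,:2]@YS).min(),(q[:,:2]@YS).max(), 'xS med',np.median(q[:,:2]@XS),'slope',np.polyfit(q[:,:2]@YS,q[:,:2]@XS,1))
for t0 in np.arange(-.02,.4,.05):
    w=g&(abs(R2[:,:2]@YS-t0-.02)<.02); print(round(t0+.02,3),np.median(P[m][w][:,2]).round(4))
E
```

```text
brass ktop [ 0.6013 -0.1286] 25 kmean [ 0.6009 -0.1282] side (array([ 0.6022, -0.1258]), 23) bar [ 0.6015 -0.1282] yaw -29.5 (np.float64(-29.8), 29, [0.007, 0.04]) (np.float64(-26.2), 22, [0.008, 0.036])
blue ktop [ 0.5162 -0.1002] 20 kmean [ 0.5155 -0.099 ] side (array([ 0.5152, -0.0955]), 27) bar [ 0.5161 -0.098 ] yaw -27.0 (np.float64(-25.6), 24, [0.006, 0.041]) (np.float64(-26.1), 21, [0.008, 0.034])
white ktop [ 0.4292 -0.0688] 23 kmean [ 0.429  -0.0682] side None bar [ 0.4286 -0.0677] yaw -0.7 (np.float64(-2.9), 20, [0.007, 0.045]) None
copper ktop [ 0.4232 -0.1416] 20 kmean [ 0.4233 -0.1401] side None bar [ 0.4208 -0.1366] yaw 36.0 (np.float64(34.1), 20, [0.008, 0.039]) None
red ktop [0.4244 0.4179] 24 kmean [0.4244 0.4166] side (array([0.4238, 0.4231]), 53) bar [0.423  0.4211] yaw 36.4 (np.float64(40.6), 28, [0.008, 0.042]) (np.float64(43.9), 19, [0.008, 0.02])
yS range 0.0053369378817159545 0.40901465030086137 xS 0.5298573836512579 0.5957524547060709
[(np.float64(0.5299), np.int64(27)), (np.float64(0.5329), np.int64(25)), (np.float64(0.5359), np.int64(23)), (np.float64(0.538
[... 1238 characters left out ...]
(np.float64(0.3035), np.int64(4)), (np.float64(0.3065), np.int64(11)), (np.float64(0.3095), np.int64(7)), (np.float64(0.3245), np.int64(1)), (np.float64(0.3275), np.int64(12)), (np.float64(0.3305), np.int64(10)), (np.float64(0.3335), np.int64(2)), (np.float64(0.3635), np.int64(4)), (np.float64(0.3665), np.int64(10)), (np.float64(0.3695), np.int64(8)), (np.float64(0.3845), np.int64(1)), (np.float64(0.3875), np.int64(11)), (np.float64(0.3905), np.int64(9)), (np.float64(0.3935), np.int64(2))]
bar yS 0.005350403002927646 0.40911420941927856 xS med 0.5667768757444309 slope [0.00231533 0.56621884]
0.0 0.2424
0.05 0.2411
0.1 0.2412
0.15 0.2414
0.2 0.242
0.25 0.2415
0.3 0.2419
0.35 0.2418
0.4 0.2425
```

The lever is down and the pointer is on the mark. The prongs measure as expected (hooks at stand-y .378, .318, .208, .097, .037), so the bells come next. Red goes first, to hook 2.

```bash
cat > go.py <<'E'
from h import *
import sys
HY={1:.378,2:.318,3:.2078,4:.0972,5:.0372}
def st(a,b): p=a*YS+b*XS; return p
def go(x,y,z,psi=None):
    o=bot.observe(); d,t,ps=totool(o,[x,y,z],None if psi is None else np.radians(psi))
    print('t',o['t'],'pos',o['eef_pos'].round(4),'F',o['force'].round(1),'w',round(o['grip_width'],4),'-> shift',d,'turn',t,'psi',ps,'tilt',o['eef_rot'].round(4))
if __name__=='__main__':
    a=list(map(float,sys.argv[1:])); go(*a)
E
python3 go.py .4242 .4190 .2 40
```

```text
t 30.0 pos [0.3591 0.1868 0.2084] F [0.2 0.3 1. ] w 0.034 -> shift [ 0.0519 -0.2353  0.0118] turn -0.7536 psi -3.18 tilt [-0.0044  0.9995 -0.0277  0.0115]
```

apply_moves([
  [0.052,-0.235,0.01,-0.75,40],
  [0.052,-0.235,0.01,-0.75,40],
  [0.052,-0.235,0.01,-0.75,40],
  [0.052,-0.235,0.01,-0.75,40],
  [0.052,-0.235,0.01,-0.75,40],
  [0.052,-0.235,0.01,-0.75,40],
  [0.052,-0.235,0.01,-0.75,40],
  [0.052,-0.235,0.01,-0.75,40],
])

```text
t: 30.8
eef_pos: [0.424, 0.4178, 0.2011]
eef_rot: [0.001, 0.94, 0.34, 0.012]
force: [0.2, -0.4, -0.0]
grip_width: 0.0341
```

```bash
python3 - <<'E'
from h import *
c=cam('top'); save(c,'t7.png',(100,180,200,250),7)
s=cam('side'); save(s,'s7.png',(180,220,290,330),6)
E
python3 go.py .4242 .4190 .097 40
```

```text
t 30.9 pos [0.4242 0.4176 0.2019] F [-0.2 -0.   0.8] w 0.0343 -> shift [-0.0015 -0.002   0.1049] turn -0.0051 psi 39.71 tilt [2.000e-04 9.405e-01 3.396e-01 1.230e-02]
```

View pics/s7.png

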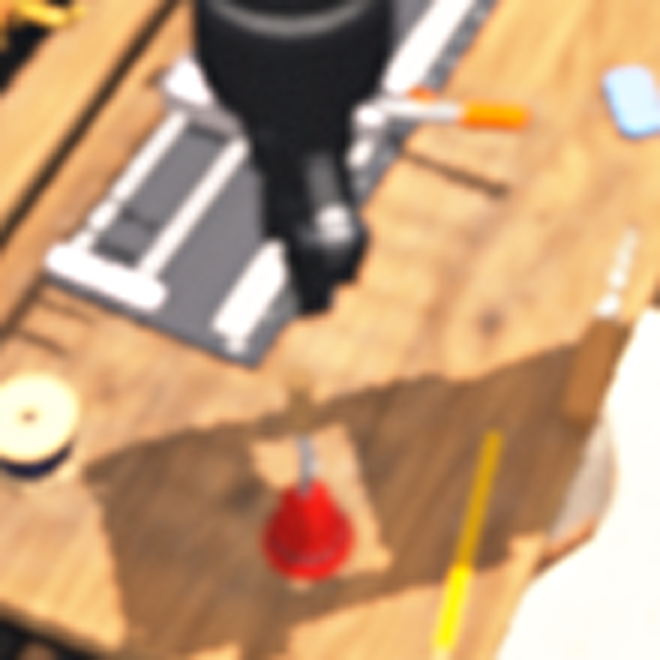

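apply_moves([
  [-0.0015,-0.002,0.04,0,40],
  [-0.0015,-0.002,0.08,0,40],
  [-0.0015,-0.002,0.1,0,40],
  [-0.0015,-0.002,0.105,0,40],
  [-0.0015,-0.002,0.105,0,40],
  [-0.0015,-0.002,0.105,0,20],
  [-0.0015,-0.002,0.105,0,0],
  [-0.0015,-0.002,0.105,0,0],
  [-0.0015,-0.002,0.105,0,0],
  [-0.0015,-0.002,0.105,0,0],
], grip_force=35)

```text
t: 31.9
eef_pos: [0.4256, 0.4199, 0.0993]
eef_rot: [-0.0, 0.94, 0.34, 0.014]
force: [0.6, -0.8, 7.1]
grip_width: 0.0116
```

Run:
```python
from h import *
o=bot.observe(); print(o['eef_pos'],o['eef_rot'],o['force'],o['grip_width'])
s=cam('side'); save(s,'s8.png',(180,220,290,330),6)
```

```text
[0.42560059 0.41990631 0.09930354] [-2.44256491e-04  9.40455971e-01  3.39615403e-01  1.42788402e-02] [ 0.6120401  -0.82462167  7.10150442] 0.0116136340033737
```

View pics/s8.png

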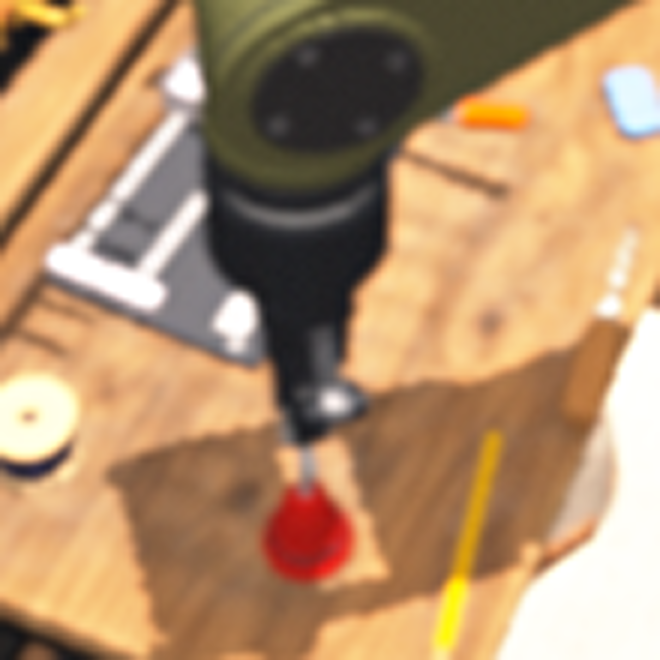

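apply_moves([
  [0,0,-0.01,0,0],
  [0,0,-0.05,0,0],
  [0,0,-0.1,0,0],
  [0,0,-0.15,0,0],
  [0,0,-0.175,0,0],
  [0,0,-0.175,0,0],
])

```text
t: 32.55
eef_pos: [0.4225, 0.4198, 0.2813]
eef_rot: [-0.002, 0.94, 0.34, 0.019]
force: [-0.2, 0.5, -0.3]
grip_width: 0.0121
```

```bash
python3 go.py .487 .2920 .277 -3.14
```

```text
t 32.55 pos [0.4225 0.4198 0.2813] F [-0.2  0.5 -0.3] w 0.0121 -> shift [-0.0322  0.1395  0.0043] turn 0.7481 psi 39.73 tilt [-0.0022  0.9403  0.3397  0.0193]
```

apply_moves([
  [-0.032,0.14,0.004,0.748,0],
  [-0.032,0.14,0.004,0.748,0],
  [-0.032,0.14,0.004,0.748,0],
  [-0.032,0.14,0.004,0.748,0],
  [-0.032,0.14,0.004,0.748,0],
  [-0.032,0.14,0.004,0.748,0],
  [-0.032,0.14,0.004,0.748,0],
  [-0.032,0.14,0.004,0.748,0],
])

```text
t: 33.35
eef_pos: [0.4871, 0.2919, 0.2765]
eef_rot: [-0.009, 0.999, -0.026, 0.017]
force: [0.4, 0.2, -0.5]
grip_width: 0.012
```

```bash
python3 go.py .5306 .2876 .277 -3.14
python3 - <<'E'
from h import *
s=cam('side'); save(s,'s9.png',(150,140,260,260),6)
c=cam('top'); save(c,'t9.png',(120,120,230,210),6)
P=pts(s); 
for lab,lo,hi in (('knobless bar',.255,.269),('bell',.178,.222)):
    m=(P[...,2]>lo)&(P[...,2]<hi)&(P[...,0]>.44)&(P[...,0]<.53)&(P[...,1]>.26)&(P[...,1]<.34)
    X=P[m]; print(lab,m.sum(), X.min(0) if len(X) else None, X.max(0) if len(X) else None)
E
```

```text
t 33.35 pos [0.4871 0.2919 0.2765] F [ 0.4  0.2 -0.5] w 0.012 -> shift [0.0437 0.002  0.0009] turn 0.0028 psi -2.98 tilt [-0.0089  0.9995 -0.026   0.0166]
knobless bar 25 [0.48224359 0.2786791  0.25716013] [0.49044572 0.31202502 0.26748445]
bell 203 [0.46552969 0.28249163 0.17875166] [0.50922325 0.31733572 0.22142393]
```

View pics/s9.png

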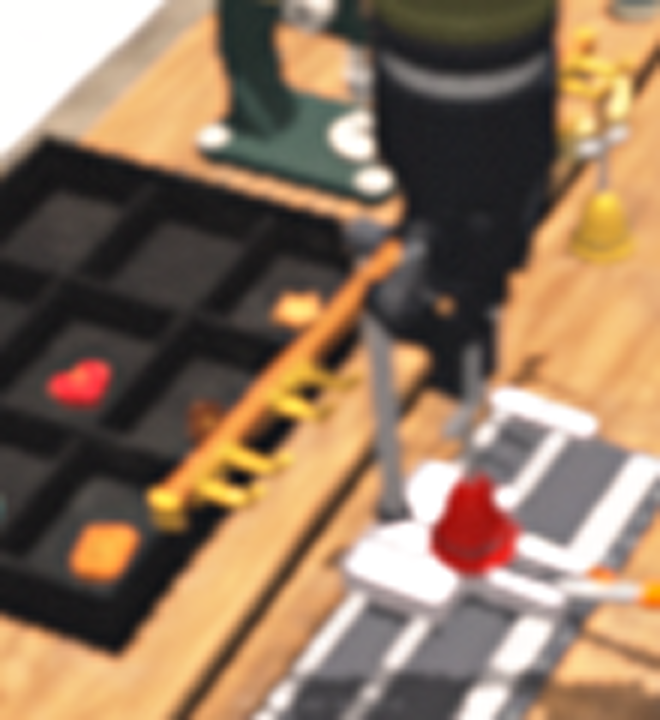

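View pics/t9.png

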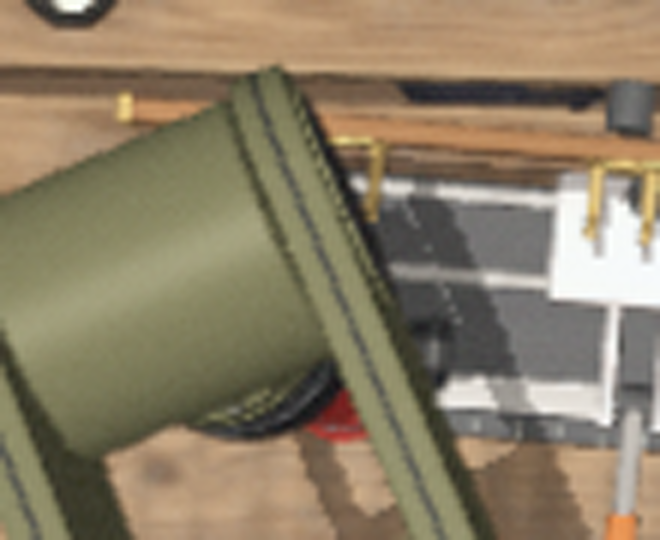

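```bash
python3 go.py .5665 .2859 .2775 -3.14;python3 go.py .5665 .2859 .257 -3.14
```

```text
t 33.45 pos [0.4872 0.292  0.277 ] F [ 0.1 -0.8 -1.2] w 0.0117 -> shift [0.0795 0.0019 0.0021] turn 0.0021 psi -3.02 tilt [-0.009   0.9995 -0.0263  0.0169]
t 33.45 pos [0.4872 0.292  0.277 ] F [ 0.1 -0.8 -1.2] w 0.0117 -> shift [0.0788 0.0023 0.0226] turn 0.0021 psi -3.02 tilt [-0.009   0.9995 -0.0263  0.0169]
```

apply_moves([
  [0.025,0.002,0.001,0,0],
  [0.05,0.002,0.0015,0,0],
  [0.07,0.002,0.002,0,0],
  [0.0795,0.002,0.002,0,0],
  [0.0795,0.002,0.002,0,0],
  [0.0795,0.002,0.002,0,0],
])

```text
t: 34.05
eef_pos: [0.566, 0.286, 0.2774]
eef_rot: [-0.009, 0.999, -0.026, 0.017]
force: [-0.1, 0.2, -0.5]
grip_width: 0.012
```

```bash
python3 go.py .5665 .2859 .257 -3.14
python3 - <<'E'
from h import *
s=cam('side'); save(s,'s10.png',(150,160,250,250),7)
E
```

```text
t 34.05 pos [0.566  0.286  0.2774] F [-0.1  0.2 -0.5] w 0.012 -> shift [-0.0001  0.0005  0.0204] turn 0.0026 psi -2.99 tilt [-0.009   0.9995 -0.0261  0.0165]
```

View pics/s10.png

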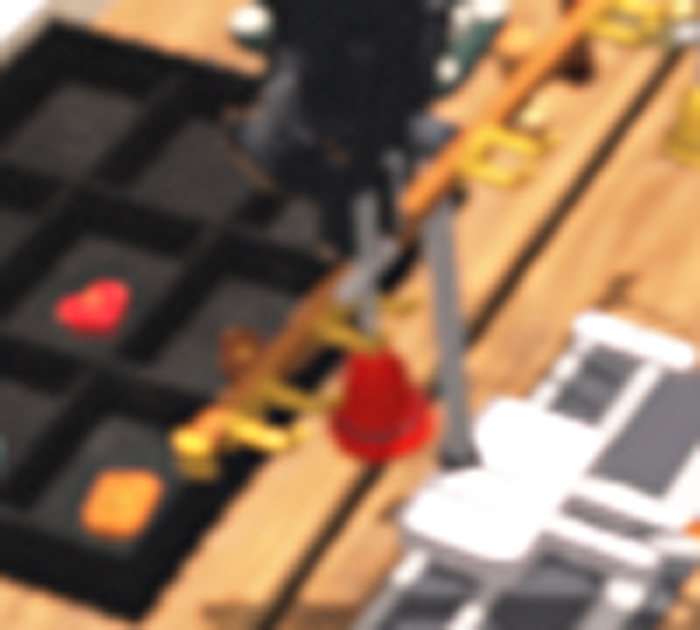

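apply_moves([
  [0,0.0005,0.01,0,0],
  [0,0.0005,0.018,0,0],
  [0,0.0005,0.022,0,0],
  [0,0.0005,0.026,0,0],
  [0,0.0005,0.029,0,0],
  [0,0.0005,0.029,0,0],
])

```text
t: 34.7
eef_pos: [0.5666, 0.286, 0.248]
eef_rot: [-0.009, 0.999, -0.026, 0.016]
force: [-0.2, -0.4, -0.3]
grip_width: 0.0114
```

```bash
python3 go.py .5665 .2859 .257 -3.14
python3 - <<'E'
from h import *
s=cam('side'); save(s,'s11.png',(150,160,250,250),7)
E
```

```text
t 34.7 pos [0.5666 0.286  0.248 ] F [-0.2 -0.4 -0.3] w 0.0114 -> shift [ 0.0002 -0.0001 -0.009 ] turn 0.0027 psi -2.99 tilt [-0.0089  0.9995 -0.026   0.0163]
```

View pics/s11.png

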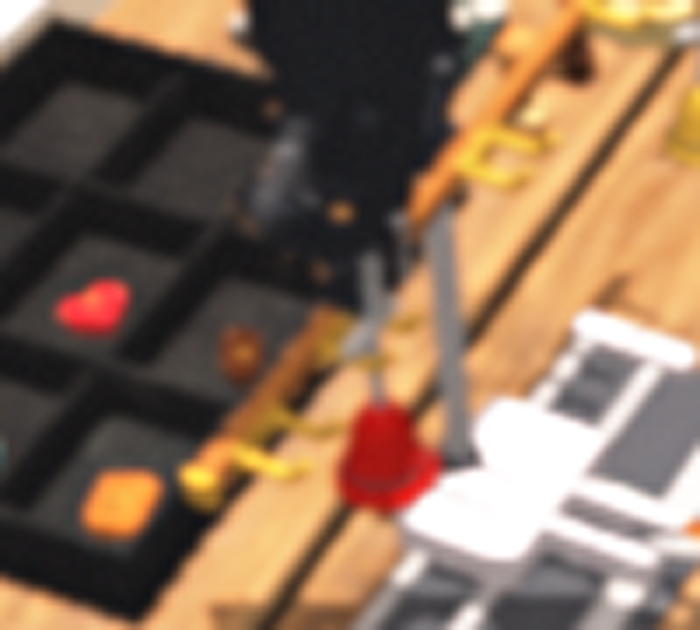

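apply_moves([
  [0,0,0.002,0,0],
  [0,0,0.003,0,0],
  [0,0,0.003,0,0],
  [0,0,0.003,0,25],
  [0,0,0.003,0,30],
  [0,0,0.003,0,30],
])

```text
t: 35.35
eef_pos: [0.5669, 0.2862, 0.2455]
eef_rot: [-0.009, 0.999, -0.026, 0.017]
force: [-0.0, -0.3, -0.1]
grip_width: 0.0257
```

```bash
python3 go.py .5665 .2859 .30 -3.14
python3 - <<'E'
from h import *
s=cam('side'); save(s,'s12.png',(150,160,250,250),7)
E
```

```text
t 35.35 pos [0.5669 0.2862 0.2455] F [-0.  -0.3 -0.1] w 0.0257 -> shift [ 0.0014 -0.0008 -0.0545] turn 0.0027 psi -2.99 tilt [-0.0091  0.9995 -0.0261  0.0166]
```

View pics/s12.png

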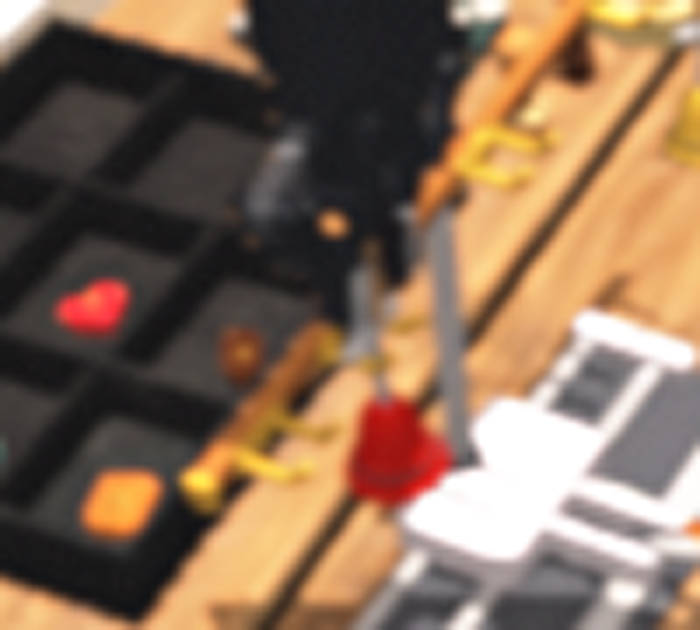

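apply_moves([
  [0,0,-0.005,0,40],
  [0.0005,0,-0.02,0,40],
  [0.001,0,-0.04,0,40],
  [0.0015,0,-0.06,0,40],
  [-0.05,0,-0.06,0,40],
  [-0.1,0,-0.06,0,40],
  [-0.15,0,-0.06,0,40],
  [-0.2,0,-0.06,0,40],
])

```text
t: 36.2
eef_pos: [0.3652, 0.2955, 0.3005]
eef_rot: [-0.01, 0.999, -0.026, 0.017]
force: [0.2, 1.3, 1.2]
grip_width: 0.034
```

```bash
python3 bells.py white copper brass blue
python3 - <<'E'
from h import *
s=cam('side'); save(s,'s13.png',(150,120,270,260),5)
c=cam('top'); save(c,'t13.png',(100,115,370,255),2.8)
E
```

```text
white ktop [ 0.4291 -0.069 ] 22 kmean [ 0.4292 -0.0683] side (array([ 0.4247, -0.0664]), 7) bar [ 0.428  -0.0671] yaw -0.3 (np.float64(-2.6), 19, [0.008, 0.046]) (np.float64(-5.1), 7, [0.002, 0.022])
copper ktop [ 0.4234 -0.1413] 21 kmean [ 0.4233 -0.1402] side (array([ 0.4215, -0.1376]), 22) bar [ 0.421  -0.1362] yaw 33.4 (np.float64(34.0), 20, [0.007, 0.04]) (np.float64(32.0), 10, [0.008, 0.028])
brass ktop [ 0.6018 -0.1287] 23 kmean [ 0.601  -0.1283] side (array([ 0.6013, -0.1252]), 34) bar [ 0.6018 -0.1287] yaw -27.1 (np.float64(-28.3), 27, [0.008, 0.041]) (np.float64(-28.2), 22, [0.007, 0.035])
blue ktop [ 0.516  -0.1002] 20 kmean [ 0.5157 -0.0992] side None bar [ 0.5164 -0.0987] yaw -26.4 (np.float64(-25.2), 25, [0.007, 0.04]) None
```

View pics/s13.png

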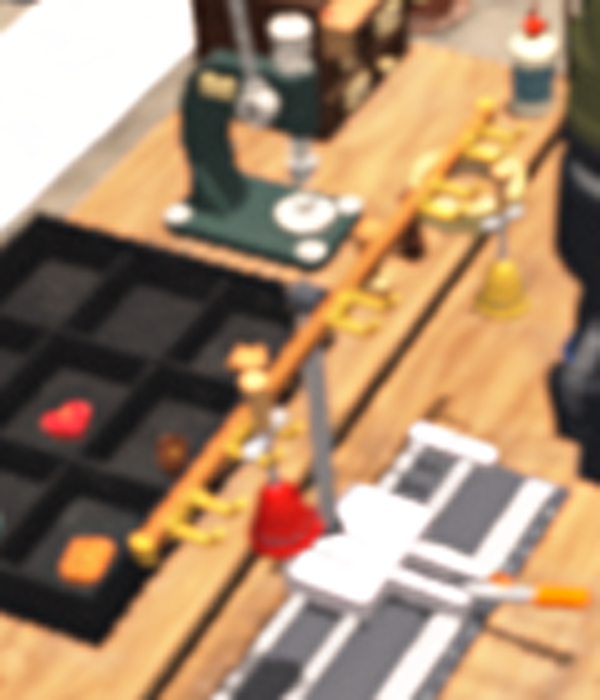

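View pics/t13.png

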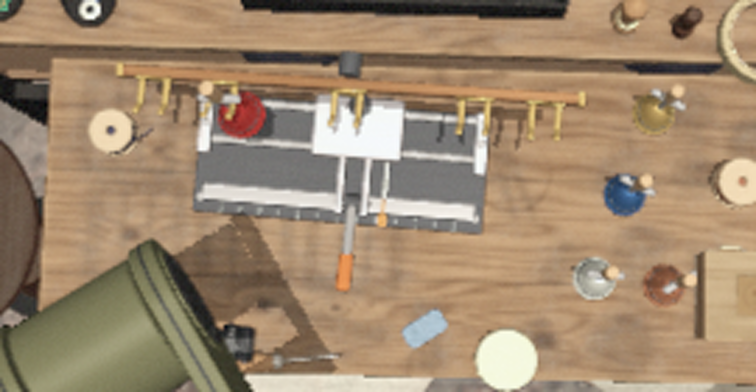

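```bash
cat > tilt.py <<'E'
from h import *
c=cam('top'); P=pts(c); Z=P[...,2]
a=P[...,0]*YS[0]+P[...,1]*YS[1]; b=P[...,0]*XS[0]+P[...,1]*XS[1]
m=(abs(b-.5668)<.007)&(a>0)&(a<.42)&(Z>.19)&(Z<.285)
# reject by robust line
p=np.polyfit(a[m]-.2078,Z[m],1)
for _ in range(5):
    r=abs(Z-np.polyval(p,a-.2078)); k=m&(r<.006); p=np.polyfit(a[k]-.2078,Z[k],1)
th=np.arctan(p[0]); print('bar slope (left up +)',th.round(4),'top z at pivot',p[1].round(4),k.sum(),'ends',a[k].min().round(4),a[k].max().round(4))
for h,o in ((1,.1703),(2,.1103),(3,0),(4,-.1106),(5,-.1706)):
    print('hook',h,'z',round(.235+o*np.sin(th),4),'a',round(.2078+o*np.cos(th),4))
E
python3 tilt.py; python3 go.py .4290 -.0688 .2 -2
```

```text
bar slope (left up +) -0.0979 top z at pivot 0.242 788 ends 0.0082 0.4086
hook 1 z 0.2184 a 0.3773
hook 2 z 0.2242 a 0.3176
hook 3 z 0.235 a 0.2078
hook 4 z 0.2458 a 0.0977
hook 5 z 0.2517 a 0.038
t 36.45 pos [0.3671 0.2958 0.3006] F [ 0.7 -0.2 -0.1] w 0.0342 -> shift [0.0772 0.3629 0.096 ] turn -0.0167 psi -2.96 tilt [-0.0097  0.9995 -0.0258  0.0179]
```

apply_moves([
  [0.077,0.363,0.06,-0.017,40],
  [0.077,0.363,0.06,-0.017,40],
  [0.077,0.363,0.06,-0.017,40],
  [0.077,0.363,0.06,-0.017,40],
  [0.077,0.363,0.06,-0.017,40],
  [0.077,0.363,0.06,-0.017,40],
  [0.077,0.363,0.06,-0.017,40],
  [0.077,0.363,0.06,-0.017,40],
  [0.077,0.363,0.09,-0.017,40],
  [0.077,0.363,0.09,-0.017,40],
])

```text
t: 37.45
eef_pos: [0.4274, -0.0703, 0.2026]
eef_rot: [-0.011, 1.0, -0.019, 0.014]
force: [-1.0, -0.1, -0.8]
grip_width: 0.0344
```

```bash
python3 go.py .4290 -.0688 .0975 -2
python3 - <<'E'
from h import *
s=cam('side'); save(s,'s14.png',(220,120,330,220),6)
E
```

```text
t 37.45 pos [ 0.4274 -0.0703  0.2026] F [-1.  -0.1 -0.8] w 0.0344 -> shift [-0.0014  0.0007  0.1051] turn -0.0035 psi -2.2 tilt [-0.0106  0.9997 -0.0192  0.0144]
```

View pics/s14.png

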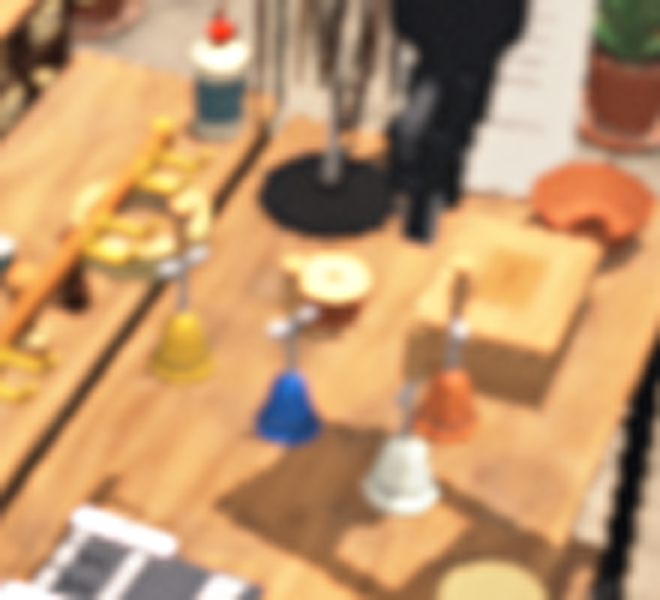

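apply_moves([
  [-0.001,0.0005,0.04,0,40],
  [-0.0015,0.0005,0.08,0,40],
  [-0.0015,0.0005,0.1,0,40],
  [-0.0015,0.0005,0.105,0,40],
  [-0.0015,0.0005,0.105,0,40],
  [-0.0015,0.0005,0.105,0,20],
  [-0.0015,0.0005,0.105,0,0],
  [-0.0015,0.0005,0.105,0,0],
  [-0.0015,0.0005,0.105,0,0],
  [-0.0015,0.0005,0.105,0,0],
])

```text
t: 38.5
eef_pos: [0.4317, -0.0686, 0.1019]
eef_rot: [-0.01, 1.0, -0.018, 0.018]
force: [-0.4, 1.1, 5.9]
grip_width: 0.0115
```

apply_moves([
  [0,0,-0.01,0,0],
  [0,0,-0.05,0,0],
  [0,0,-0.1,0,0],
  [0,0,-0.15,0,0],
  [0,0,-0.19,0,0],
  [0,0,-0.195,0,0],
  [0,0,-0.195,0,0],
])

```text
t: 39.2
eef_pos: [0.4251, -0.0725, 0.2991]
eef_rot: [-0.009, 1.0, -0.018, 0.02]
force: [0.5, 0.1, -1.4]
grip_width: 0.0117
```

```bash
python3 go.py .480 .0125 .293 -3.14
python3 - <<'E'
from h import *
s=cam('side'); save(s,'s15.png',(220,90,330,210),5)
E
```

```text
t 39.2 pos [ 0.4251 -0.0725  0.2991] F [ 0.5  0.1 -1.4] w 0.0117 -> shift [ 0.0514 -0.0868  0.0098] turn 0.0179 psi -2.11 tilt [-0.0091  0.9996 -0.0184  0.0199]
```

View pics/s15.png

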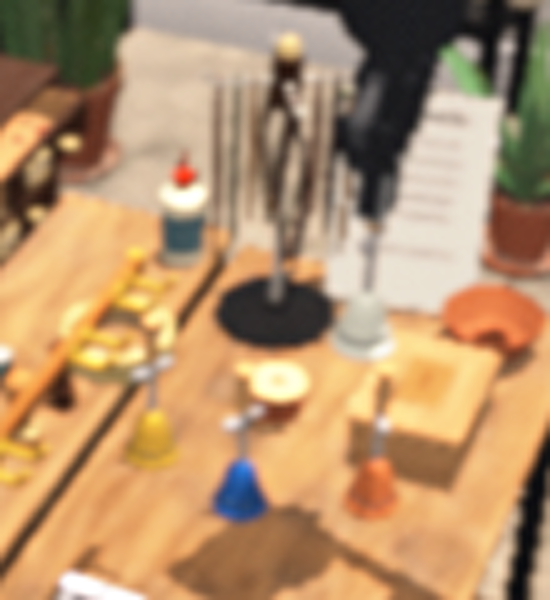

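apply_moves([
  [0.045,-0.087,0.004,0.018,0],
  [0.045,-0.087,0.004,0.018,0],
  [0.045,-0.087,0.004,0.018,0],
  [0.045,-0.087,0.004,0.018,0],
  [0.045,-0.087,0.004,0.018,0],
])

```text
t: 39.75
eef_pos: [0.4717, 0.0127, 0.2944]
eef_rot: [-0.01, 0.999, -0.028, 0.016]
force: [0.4, -0.1, -1.3]
grip_width: 0.0114
```

```bash
cat > held.py <<'E'
from h import *
import sys
# measure held bell in side depth: crossbar & bell body, near TCP
zoff=float(sys.argv[1])  # TCP above mid
o=bot.observe(); p=o['eef_pos']; mid=p[2]-zoff
for n in('side','top'):
    c=cam(n); P=pts(c)
    for lab,lo,hi,r in (('xbar',mid+.013,mid+.0255,.024),('stem',mid-.017,mid+.012,.02),('bell',mid-.06,mid-.03,.03)):
        m=(P[...,2]>lo)&(P[...,2]<hi)&(np.hypot(P[...,0]-p[0],P[...,1]-p[1])<r)
        X=P[m]
        if len(X)>3:
            A=X[:,:2]@YS; B=X[:,:2]@XS
            print(n,lab,m.sum(),'a',np.percentile(A,[2,50,98]).round(4),'b',np.percentile(B,[2,50,98]).round(4), 'slope b/a',np.polyfit(A,B,1)[0].round(2))
print('TCP a',(p[:2]@YS).round(4),'b',(p[:2]@XS).round(4),'z',p[2].round(4),'mid',mid.round(4))
c=cam('side'); u,v=map(int,proj(c,[p[0],p[1],mid])); save(c,sys.argv[2],(max(u-60,0),max(v-55,0),u+60,v+55),5)
E
python3 held.py .0369 s16.png
```

```text
side xbar 16 a [0.0249 0.0456 0.0602] b [0.4644 0.4662 0.4698] slope b/a 0.04
side stem 16 a [0.0397 0.0419 0.0443] b [0.4651 0.4669 0.4695] slope b/a 0.18
side bell 111 a [0.0354 0.0524 0.0614] b [0.4485 0.462  0.4825] slope b/a 0.6
top bell 9 a [0.0318 0.037  0.0398] b [0.4466 0.4489 0.4512] slope b/a 0.23
TCP a 0.0385 b 0.4703 z 0.2944 mid 0.2575
```

View pics/s16.png

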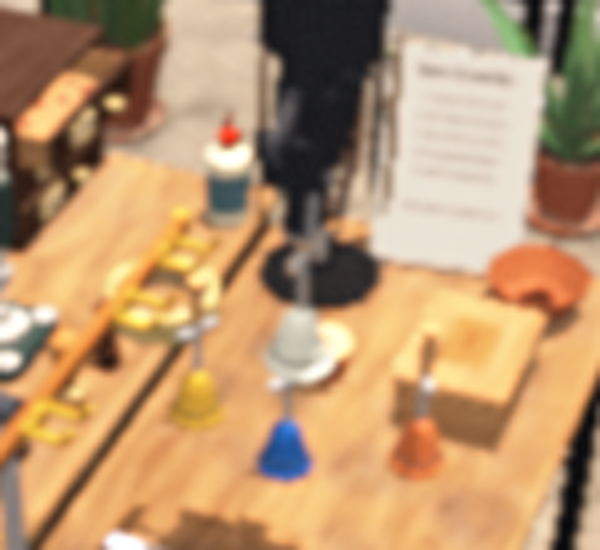

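```bash
python3 go.py .5542 .0062 .2975 -3.14
```

```text
t 39.9 pos [0.4721 0.0121 0.2956] F [ 0.1  0.3 -0.5] w 0.0115 -> shift [0.0823 0.0013 0.001 ] turn -0.0019 psi -3.25 tilt [-0.0098  0.9994 -0.0283  0.0176]
```

apply_moves([
  [0.005,0.0013,0.0,0,0],
  [0.03,0.0013,0.0,0,0],
  [0.055,0.0013,0.0005,0,0],
  [0.073,0.0013,0.001,0,0],
  [0.082,0.0013,0.001,0,0],
  [0.0825,0.0013,0.001,0,0],
  [0.0825,0.0013,0.001,0,0],
])

```text
t: 40.6
eef_pos: [0.5541, 0.0059, 0.2974]
eef_rot: [-0.01, 0.999, -0.029, 0.017]
force: [-0.4, 0.3, -1.0]
grip_width: 0.0117
```

```bash
python3 held.py .0369 s17.png; python3 go.py .5542 .0062 .251 -3.14
```

```text
side xbar 21 a [0.0222 0.0439 0.0564] b [0.5461 0.5491 0.5539] slope b/a 0.08
side stem 58 a [0.0274 0.0394 0.054 ] b [0.5368 0.5513 0.5702] slope b/a 0.3
side bell 92 a [0.0317 0.0503 0.0598] b [0.5308 0.5422 0.5627] slope b/a 0.61
top stem 5 a [0.027  0.0293 0.0299] b [0.5345 0.5375 0.5406] slope b/a 0.03
top bell 40 a [0.0182 0.0318 0.0394] b [0.5291 0.5356 0.5473] slope b/a -0.47
TCP a 0.0363 b 0.5529 z 0.2974 mid 0.2605
t 40.75 pos [0.5539 0.0062 0.2977] F [-0.1 -0.3  0.1] w 0.0116 -> shift [-0.0013  0.0009  0.0467] turn -0.0019 psi -3.25 tilt [-0.0098  0.9994 -0.0283  0.0177]
```

View pics/s17.png

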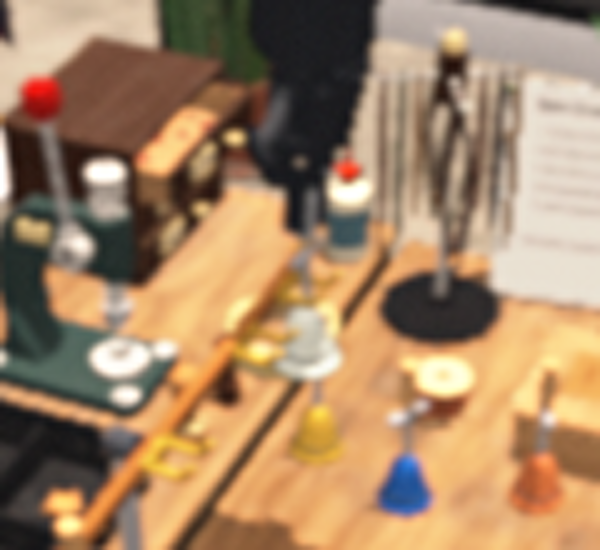

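apply_moves([
  [0,0.0005,0.012,0,0],
  [-0.0005,0.0005,0.02,0,0],
  [-0.0005,0.0005,0.025,0,0],
  [-0.001,0.0005,0.03,0,0],
  [-0.001,0.001,0.035,0,0],
  [-0.001,0.001,0.04,0,0],
  [-0.001,0.001,0.044,0,0],
  [-0.001,0.001,0.047,0,0],
  [-0.001,0.001,0.049,0,0],
  [-0.001,0.001,0.049,0,0],
])

```text
t: 41.75
eef_pos: [0.5546, 0.0062, 0.2484]
eef_rot: [-0.01, 0.999, -0.028, 0.018]
force: [-0.1, 0.2, 0.7]
grip_width: 0.012
```

```bash
python3 held.py .0369 s18.png; python3 tilt.py; python3 go.py .5542 .0062 .251 -3.14
```

```text
side xbar 58 a [0.0257 0.0409 0.0551] b [0.5322 0.5506 0.5716] slope b/a 0.11
side stem 14 a [0.0285 0.0376 0.0509] b [0.5465 0.5497 0.5604] slope b/a 0.46
side bell 97 a [0.0253 0.0502 0.0594] b [0.532  0.5446 0.5649] slope b/a 0.59
top bell 39 a [0.0208 0.0312 0.0406] b [0.5303 0.537  0.5432] slope b/a -0.28
TCP a 0.0366 b 0.5534 z 0.2484 mid 0.2115
bar slope (left up +) 0.0657 top z at pivot 0.2419 612 ends 0.0963 0.4087
hook 1 z 0.2462 a 0.3777
hook 2 z 0.2422 a 0.3179
hook 3 z 0.235 a 0.2078
hook 4 z 0.2277 a 0.0974
hook 5 z 0.2238 a 0.0376
t 41.95 pos [0.5547 0.0061 0.249 ] F [ 0.3 -0.  -0.3] w 0.0117 -> shift [-0.0004 -0.0001 -0.002 ] turn -0.0019 psi -3.25 tilt [-0.0097  0.9994 -0.0283  0.018 ]
```

View pics/s18.png

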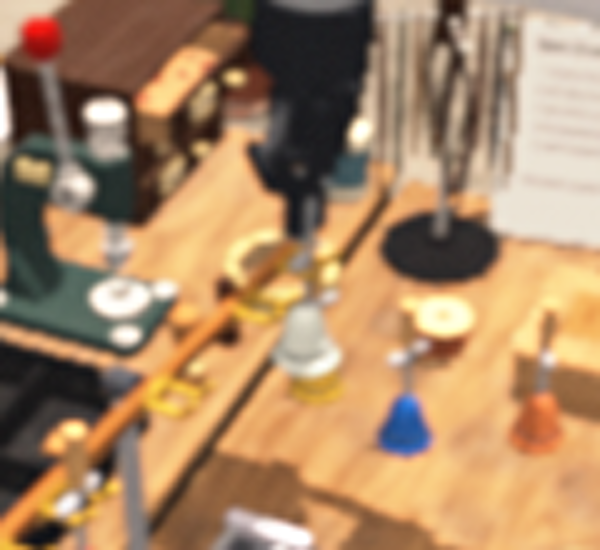

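apply_moves([
  [0,0,0,0,20],
  [0,0,0,0,30],
  [0,0,0,0,33],
  [0.0005,-0.0005,-0.015,0,38],
  [0.001,-0.001,-0.035,0,40],
  [0.002,-0.001,-0.06,0,40],
  [-0.04,-0.001,-0.065,0,40],
  [-0.09,-0.001,-0.065,0,40],
  [-0.14,-0.001,-0.065,0,40],
  [-0.17,-0.001,-0.065,0,40],
])

```text
t: 42.95
eef_pos: [0.3806, 0.0159, 0.3092]
eef_rot: [-0.01, 0.999, -0.028, 0.019]
force: [0.1, -0.3, -0.5]
grip_width: 0.034
```

```bash
python3 tilt.py; python3 bells.py copper brass blue
python3 - <<'E'
from h import *
s=cam('side'); save(s,'s19.png',(150,120,330,260),4.2)
c=cam('top'); save(c,'t19.png',(100,115,370,255),2.8)
E
```

```text
bar slope (left up +) 0.0528 top z at pivot 0.2419 790 ends 0.0068 0.4085
hook 1 z 0.244 a 0.3779
hook 2 z 0.2408 a 0.3179
hook 3 z 0.235 a 0.2078
hook 4 z 0.2292 a 0.0974
hook 5 z 0.226 a 0.0374
copper ktop [ 0.4281 -0.1404] 4 kmean [ 0.4285 -0.1407] side (array([ 0.4228, -0.1379]), 31) bar [ 0.4242 -0.1397] yaw 32.7 None (np.float64(33.6), 10, [0.007, 0.026])
brass ktop [ 0.6018 -0.129 ] 22 kmean [ 0.601  -0.1283] side (array([ 0.6004, -0.1246]), 19) bar [ 0.6008 -0.1304] yaw -28.7 (np.float64(-29.4), 27, [0.007, 0.042]) (np.float64(-17.6), 13, [0.009, 0.031])
blue ktop [ 0.5162 -0.1002] 20 kmean [ 0.5157 -0.0991] side (array([ 0.5148, -0.0954]), 27) bar [ 0.5162 -0.0984] yaw -26.4 (np.float64(-26.4), 24, [0.007, 0.041]) (np.float64(-26.7), 21, [0.009, 0.034])
```

View pics/s19.png

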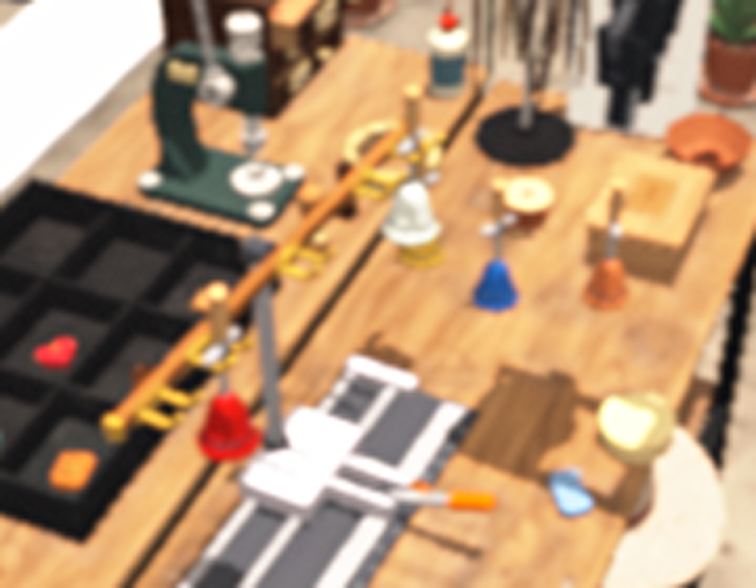

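View pics/t19.png

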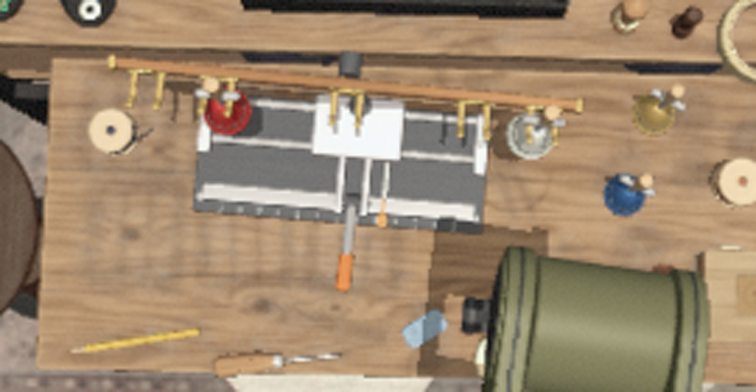

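```bash
python3 go.py .5156 -.0990 .2 -26.4
```

```text
t 43.2 pos [0.3834 0.0156 0.3091] F [-0.4 -0.   0.5] w 0.0344 -> shift [0.1344 0.1091 0.112 ] turn 0.4041 psi -3.25 tilt [-0.0097  0.9994 -0.0283  0.0191]
```

apply_moves([
  [0.04,0.109,0.02,0.2,40],
  [0.04,0.109,0.02,0.404,40],
  [0.08,0.109,0.04,0.404,40],
  [0.134,0.109,0.08,0.404,40],
  [0.134,0.109,0.11,0.404,40],
  [0.134,0.109,0.11,0.404,40],
  [0.134,0.109,0.11,0.404,40],
])

```text
t: 43.9
eef_pos: [0.5153, -0.0989, 0.2007]
eef_rot: [-0.013, 0.973, -0.228, 0.015]
force: [0.4, 0.7, 0.5]
grip_width: 0.0342
```

```bash
python3 go.py .5156 -.0990 .099 -26.4
```

```text
t 43.9 pos [ 0.5153 -0.0989  0.2007] F [0.4 0.7 0.5] w 0.0342 -> shift [-0.0019  0.0033  0.1016] turn 0.0002 psi -26.39 tilt [-0.0135  0.9734 -0.2282  0.0147]
```

apply_moves([
  [-0.001,0.002,0.04,0,40],
  [-0.0015,0.003,0.08,0,40],
  [-0.002,0.0035,0.1,0,40],
  [-0.002,0.0035,0.102,0,40],
  [-0.002,0.0035,0.102,0,40],
  [-0.002,0.0035,0.102,0,20],
  [-0.002,0.0035,0.102,0,0],
  [-0.002,0.0035,0.102,0,0],
  [-0.002,0.0035,0.102,0,0],
  [-0.002,0.0035,0.102,0,0],
])

```text
t: 44.9
eef_pos: [0.5173, -0.1004, 0.1018]
eef_rot: [-0.013, 0.973, -0.228, 0.017]
force: [-1.6, -1.4, 8.1]
grip_width: 0.0123
```

```bash
python3 - <<'E'
from h import *
s=cam('side'); save(s,'s20.png',(220,100,320,210),5)
E
python3 go.py .5156 -.099 .32
```

```text
t 44.95 pos [ 0.5173 -0.1004  0.1018] F [-1.3 -1.3  7.4] w 0.0116 -> shift [ 0.0039 -0.0075 -0.218 ] turn 0 psi -26.37 tilt [-0.0125  0.9734 -0.228   0.0173]
```

View pics/s20.png

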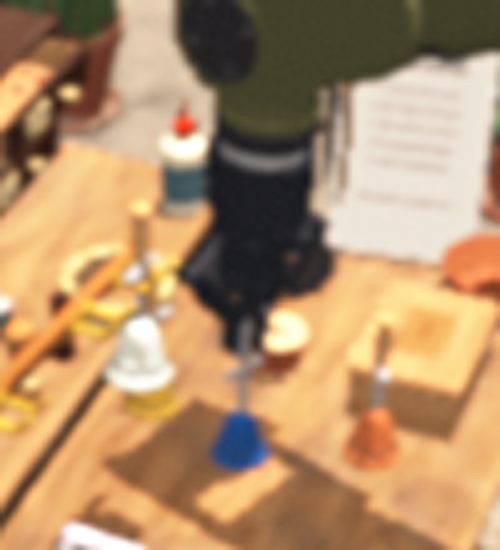

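apply_moves([
  [0,0,-0.01,0,0],
  [0.001,-0.001,-0.05,0,0],
  [0.002,-0.003,-0.1,0,0],
  [0.003,-0.005,-0.15,0,0],
  [0.004,-0.0075,-0.2,0,0],
  [0.004,-0.0075,-0.218,0,0],
  [0.004,-0.0075,-0.218,0,0],
])

```text
t: 45.65
eef_pos: [0.5173, -0.0994, 0.3262]
eef_rot: [-0.012, 0.973, -0.228, 0.022]
force: [0.6, -0.6, -0.4]
grip_width: 0.0121
```

```bash
python3 go.py .460 .050 .31 -3.14; python3 go.py .480 .3522 .29 -3.14
```

```text
t 45.65 pos [ 0.5173 -0.0994  0.3262] F [ 0.6 -0.6 -0.4] w 0.0121 -> shift [-0.1182 -0.1079  0.0154] turn -0.4051 psi -26.35 tilt [-0.0123  0.9734 -0.2279  0.0223]
t 45.65 pos [ 0.5173 -0.0994  0.3262] F [ 0.6 -0.6 -0.4] w 0.0121 -> shift [-0.2353 -0.3868  0.0405] turn -0.4051 psi -26.35 tilt [-0.0123  0.9734 -0.2279  0.0223]
```

apply_moves([
  [-0.05,-0.03,0.005,0,0],
  [-0.09,-0.07,0.015,-0.13,0],
  [-0.118,-0.108,0.015,-0.27,0],
  [-0.16,-0.2,0.02,-0.405,0],
  [-0.2,-0.3,0.02,-0.405,0],
  [-0.235,-0.387,0.03,-0.405,0],
  [-0.235,-0.387,0.03,-0.405,0],
  [-0.235,-0.387,0.03,-0.405,0],
  [-0.235,-0.387,0.03,-0.405,0],
  [-0.235,-0.387,0.03,-0.405,0],
])

```text
t: 46.65
eef_pos: [0.4781, 0.3556, 0.2972]
eef_rot: [-0.007, 0.999, -0.025, 0.022]
force: [0.9, -0.9, -0.2]
grip_width: 0.0114
```

```bash
python3 held.py .0368 s21.png; python3 go.py .480 .3522 .29 -3.14
```

```text
side xbar 31 a [0.3683 0.3878 0.4006] b [0.4542 0.4569 0.4613] slope b/a 0.09
side stem 15 a [0.3826 0.3847 0.3871] b [0.4565 0.4579 0.4599] slope b/a 0.35
side bell 163 a [0.3728 0.3938 0.4037] b [0.4401 0.4521 0.4775] slope b/a 0.65
TCP a 0.3813 b 0.4579 z 0.2972 mid 0.2604
t 46.8 pos [0.479  0.3521 0.2983] F [ 0.2 -0.8 -0.2] w 0.0114 -> shift [ 0.0007 -0.0001  0.0084] turn 0.0014 psi -3.06 tilt [-0.0064  0.9994 -0.0267  0.0228]
```

View pics/s21.png

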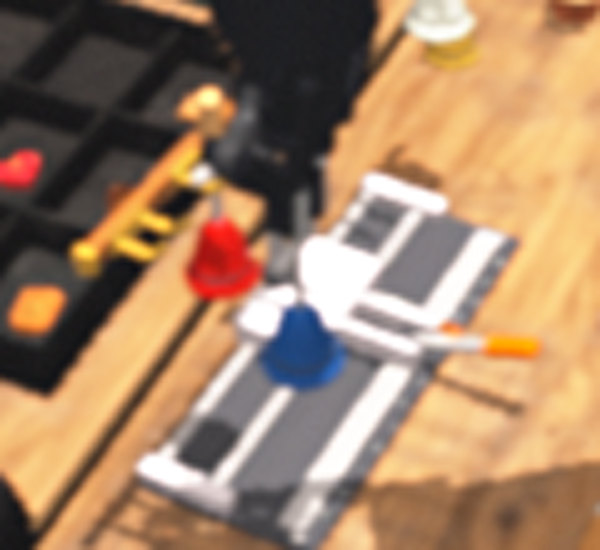

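```bash
python3 go.py .5698 .3458 .2905 -3.14
```

```text
t 46.8 pos [0.479  0.3521 0.2983] F [ 0.2 -0.8 -0.2] w 0.0114 -> shift [0.0906 0.0016 0.0119] turn 0.0014 psi -3.06 tilt [-0.0064  0.9994 -0.0267  0.0228]
```

apply_moves([
  [0.0,0.0015,0.008,0,0],
  [0.02,0.0015,0.009,0,0],
  [0.045,0.0015,0.01,0,0],
  [0.07,0.0015,0.011,0,0],
  [0.085,0.0015,0.012,0,0],
  [0.0905,0.0015,0.012,0,0],
  [0.0905,0.0015,0.012,0,0],
])

```text
t: 47.5
eef_pos: [0.5699, 0.3449, 0.2899]
eef_rot: [-0.006, 0.999, -0.027, 0.022]
force: [-0.1, 0.6, -0.8]
grip_width: 0.0115
```

```bash
python3 held.py .0368 s22.png; python3 go.py .5698 .3458 .2405 -3.14
```

```text
side xbar 32 a [0.3607 0.3809 0.3951] b [0.546  0.5485 0.5525] slope b/a 0.03
side stem 70 a [0.3668 0.3786 0.392 ] b [0.5345 0.5512 0.5671] slope b/a 0.22
side bell 153 a [0.3657 0.3874 0.3965] b [0.5324 0.5428 0.5663] slope b/a 0.62
top stem 12 a [0.3851 0.387  0.3911] b [0.5336 0.5406 0.5466] slope b/a 0.83
top bell 30 a [0.3788 0.3865 0.3946] b [0.5317 0.538  0.5509] slope b/a 0.68
TCP a 0.3756 b 0.5502 z 0.2899 mid 0.2531
t 47.65 pos [0.569  0.3458 0.2906] F [ 0.3 -0.3 -0.9] w 0.0118 -> shift [-0.0015  0.0007  0.05  ] turn 0.0017 psi -3.05 tilt [-0.0064  0.9994 -0.0266  0.0227]
```

View pics/s22.png

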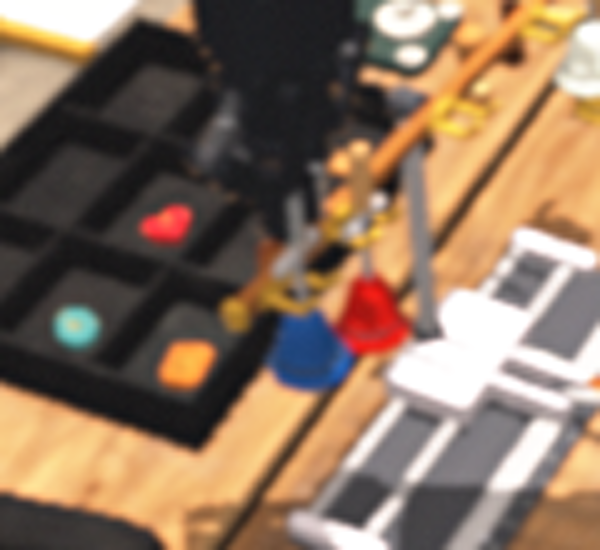

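apply_moves([
  [0,0,0.012,0,0],
  [-0.0005,0,0.02,0,0],
  [-0.0005,0,0.025,0,0],
  [-0.001,0.0005,0.03,0,0],
  [-0.001,0.0005,0.035,0,0],
  [-0.001,0.0005,0.04,0,0],
  [-0.001,0.0005,0.044,0,0],
  [-0.0015,0.0005,0.047,0,0],
  [-0.0015,0.0005,0.049,0,0],
  [-0.0015,0.0005,0.049,0,0],
])

```text
t: 48.65
eef_pos: [0.5697, 0.3459, 0.2413]
eef_rot: [-0.006, 0.999, -0.027, 0.023]
force: [1.0, -0.5, -0.8]
grip_width: 0.0118
```

```bash
python3 held.py .0368 s23.png; python3 tilt.py
```

```text
side xbar 75 a [0.3613 0.3831 0.3956] b [0.5325 0.5489 0.5709] slope b/a 0.15
side stem 24 a [0.3691 0.3792 0.3908] b [0.5442 0.5508 0.5644] slope b/a -0.01
side bell 143 a [0.3665 0.3884 0.3984] b [0.5326 0.5429 0.5679] slope b/a 0.58
top xbar 6 a [0.3686 0.3867 0.3893] b [0.5299 0.5322 0.5367] slope b/a 0.14
top bell 28 a [0.3792 0.3885 0.3981] b [0.534  0.5393 0.5525] slope b/a 0.63
TCP a 0.3766 b 0.5499 z 0.2413 mid 0.2045
bar slope (left up +) -0.1115 top z at pivot 0.2419 628 ends 0.0082 0.3302
hook 1 z 0.216 a 0.377
hook 2 z 0.2227 a 0.3174
hook 3 z 0.235 a 0.2078
hook 4 z 0.2473 a 0.0979
hook 5 z 0.254 a 0.0383
```

View pics/s23.png

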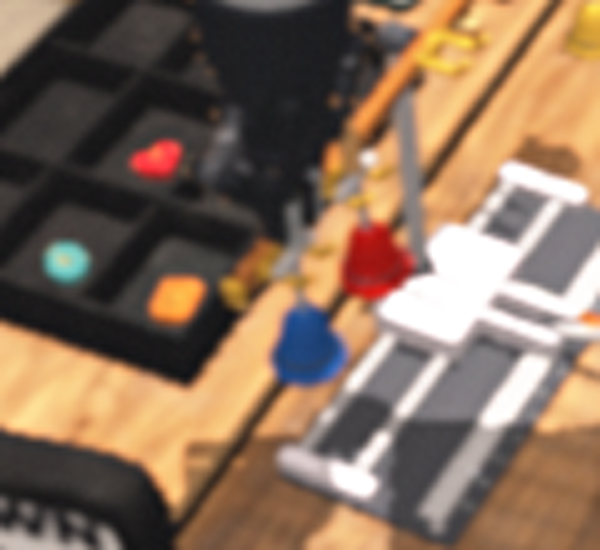

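apply_moves([
  [0,0,0,0,20],
  [0,0,0,0,28],
  [0,0,0,0,30],
  [0.0005,0,-0.015,0,32],
  [0.001,0,-0.035,0,35],
  [0.002,-0.001,-0.06,0,38],
  [0.002,-0.001,-0.075,0,40],
  [-0.04,-0.001,-0.075,0,40],
  [-0.09,-0.001,-0.075,0,40],
  [-0.14,-0.001,-0.075,0,40],
])

```text
t: 49.85
eef_pos: [0.4256, 0.3535, 0.3111]
eef_rot: [-0.007, 0.999, -0.027, 0.023]
force: [0.1, 0.7, 0.6]
grip_width: 0.034
```

```bash
python3 tilt.py; python3 bells.py copper brass
python3 - <<'E'
from h import *
s=cam('side'); save(s,'s24.png',(150,120,330,260),4.2)
E
python3 go.py .6012 -.1288 .32 -28.5
```

```text
bar slope (left up +) -0.088 top z at pivot 0.2419 775 ends 0.0068 0.4076
hook 1 z 0.22 a 0.3774
hook 2 z 0.2253 a 0.3177
hook 3 z 0.235 a 0.2078
hook 4 z 0.2447 a 0.0976
hook 5 z 0.25 a 0.0379
copper ktop [ 0.4187 -0.1051] 22 kmean [ 0.4185 -0.1042] side (array([ 0.418 , -0.1009]), 30) bar [ 0.416  -0.1006] yaw 32.2 (np.float64(31.9), 19, [0.008, 0.045]) (np.float64(37.3), 11, [0.007, 0.026])
brass ktop [ 0.6019 -0.1289] 22 kmean [ 0.6012 -0.1285] side None bar [ 0.6014 -0.1293] yaw -29.3 (np.float64(-28.1), 29, [0.008, 0.04]) None
t 50.05 pos [0.4261 0.3538 0.3114] F [-0.1 -0.2 -0.2] w 0.0339 -> shift [ 0.2002  0.4728 -0.0063] turn 0.4457 psi -2.96 tilt [-0.007   0.9994 -0.0259  0.0237]
```

View pics/s24.png

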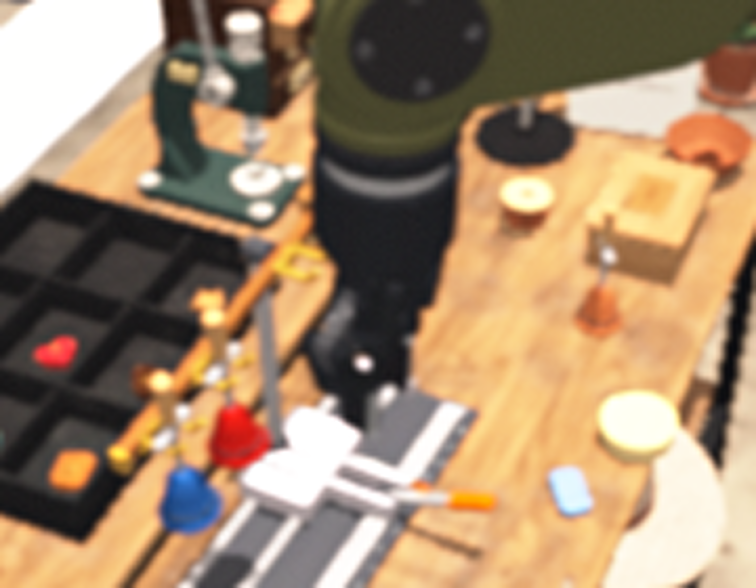

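Copper has been knocked about 36 mm, to (0.419,-0.105), and is still standing. Next is brass, to hook 4, going around the front.

apply_moves([
  [0.02,0.463,-0.006,0.446,40],
  [0.02,0.463,-0.006,0.446,40],
  [0.02,0.463,-0.006,0.446,40],
  [0.02,0.463,-0.006,0.446,40],
  [0.02,0.463,-0.006,0.446,40],
  [0.02,0.463,-0.006,0.446,40],
  [0.02,0.463,-0.006,0.446,40],
  [0.02,0.463,-0.006,0.446,40],
  [0.02,0.463,-0.006,0.446,40],
  [0.05,0.468,-0.006,0.446,40],
])

```text
t: 51.05
eef_pos: [0.4509, -0.1216, 0.3142]
eef_rot: [-0.011, 0.968, -0.25, 0.023]
force: [0.6, 0.3, 0.6]
grip_width: 0.0343
```

```bash
python3 go.py .6012 -.1288 .2 -28.5
```

```text
t 51.05 pos [ 0.4509 -0.1216  0.3142] F [0.6 0.3 0.6] w 0.0343 -> shift [ 0.1304 -0.0627  0.1214] turn -0.0082 psi -28.97 tilt [-0.011   0.9679 -0.2501  0.0227]
```

apply_moves([
  [0.043,-0.021,0.03,0,40],
  [0.087,-0.042,0.07,0,40],
  [0.13,-0.063,0.11,0,40],
  [0.13,-0.063,0.12,0,40],
  [0.13,-0.063,0.12,0,40],
  [0.13,-0.063,0.12,0,40],
])

```text
t: 51.65
eef_pos: [0.6014, -0.1292, 0.2005]
eef_rot: [-0.011, 0.968, -0.25, 0.022]
force: [0.3, -0.7, 1.5]
grip_width: 0.0343
```

```bash
python3 go.py .6012 -.1288 .098 -28.5
```

```text
t 51.65 pos [ 0.6014 -0.1292  0.2005] F [ 0.3 -0.7  1.5] w 0.0343 -> shift [-0.0041  0.003   0.1023] turn -0.009 psi -29.02 tilt [-0.0109  0.9678 -0.2504  0.0216]
```

apply_moves([
  [-0.0015,0.001,0.04,0,40],
  [-0.003,0.002,0.08,0,40],
  [-0.004,0.003,0.1,0,40],
  [-0.004,0.003,0.102,0,40],
  [-0.004,0.003,0.102,0,40],
  [-0.004,0.003,0.102,0,20],
  [-0.004,0.003,0.102,0,0],
  [-0.004,0.003,0.102,0,0],
  [-0.004,0.003,0.102,0,0],
  [-0.004,0.003,0.102,0,0],
])

```text
t: 52.65
eef_pos: [0.603, -0.1301, 0.1018]
eef_rot: [-0.01, 0.968, -0.25, 0.024]
force: [-1.2, -1.8, 6.1]
grip_width: 0.0119
```

```bash
python3 - <<'E'
from h import *
s=cam('side'); save(s,'s25.png',(210,90,320,210),5)
E
python3 go.py .6012 -.1288 .32;python3 go.py .45 -.1288 .32
```

```text
t 52.7 pos [ 0.6031 -0.1301  0.1018] F [-1.2 -2.9  6.5] w 0.0118 -> shift [ 0.0069 -0.0071 -0.2179] turn 0 psi -28.99 tilt [-0.01    0.9678 -0.2502  0.0242]
t 52.7 pos [ 0.6031 -0.1301  0.1018] F [-1.2 -2.9  6.5] w 0.0118 -> shift [-0.1252  0.0661 -0.2258] turn 0 psi -28.99 tilt [-0.01    0.9678 -0.2502  0.0242]
```

View pics/s25.png

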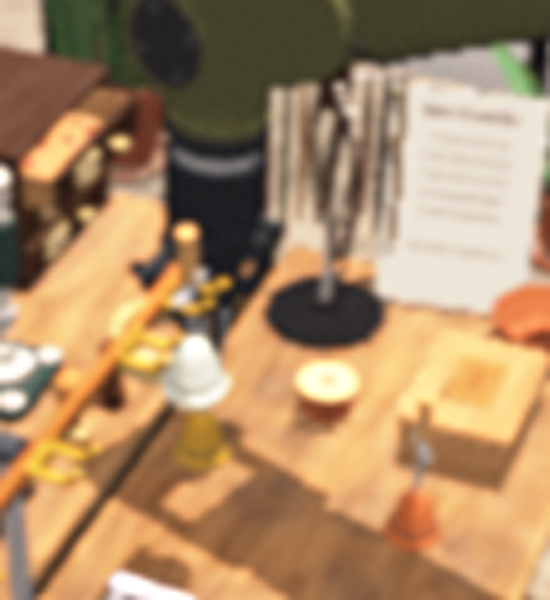

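apply_moves([
  [0,0,-0.01,0,0],
  [0.0015,-0.0015,-0.05,0,0],
  [0.003,-0.003,-0.1,0,0],
  [0.005,-0.005,-0.15,0,0],
  [0.006,-0.006,-0.19,0,0],
  [-0.03,0.015,-0.22,0,0],
  [-0.08,0.04,-0.226,0,0],
  [-0.125,0.066,-0.226,0,0],
  [-0.125,0.066,-0.226,0,0],
])

```text
t: 53.6
eef_pos: [0.4468, -0.1283, 0.3212]
eef_rot: [-0.01, 0.968, -0.251, 0.025]
force: [-0.3, 0.6, -0.4]
grip_width: 0.012
```

```bash
python3 go.py .4696 .0710 .295 -2.6
```

```text
t 53.6 pos [ 0.4468 -0.1283  0.3212] F [-0.3  0.6 -0.4] w 0.012 -> shift [-0.078  -0.1844  0.0287] turn -0.4614 psi -29.04 tilt [-0.0099  0.9677 -0.2506  0.0251]
```

apply_moves([
  [-0.078,-0.184,0.0287,-0.447,0],
  [-0.078,-0.184,0.0287,-0.447,0],
  [-0.078,-0.184,0.0287,-0.447,0],
  [-0.078,-0.184,0.0287,-0.447,0],
  [-0.078,-0.184,0.0287,-0.447,0],
  [-0.078,-0.184,0.0287,-0.447,0],
  [-0.078,-0.184,0.0287,-0.447,0],
  [-0.078,-0.184,0.0287,-0.447,0],
])

```text
t: 54.4
eef_pos: [0.4697, 0.0695, 0.2955]
eef_rot: [-0.004, 0.999, -0.031, 0.027]
force: [-0.7, -0.2, 0.5]
grip_width: 0.0115
```

```bash
python3 tilt.py; python3 held.py .0368 s26.png; python3 go.py .480 .3522 .29 -3.14
```

```text
bar slope (left up +) -0.0862 top z at pivot 0.2419 772 ends 0.0067 0.4079
hook 1 z 0.2203 a 0.3775
hook 2 z 0.2255 a 0.3177
hook 3 z 0.235 a 0.2078
hook 4 z 0.2445 a 0.0976
hook 5 z 0.2497 a 0.0378
side xbar 19 a [0.0844 0.1041 0.1148] b [0.4613 0.4638 0.4691] slope b/a 0.13
side stem 14 a [0.0947 0.0981 0.1007] b [0.4636 0.4657 0.4682] slope b/a -0.14
side bell 111 a [0.0904 0.1086 0.1172] b [0.4474 0.4605 0.4844] slope b/a 0.56
TCP a 0.095 b 0.4651 z 0.2954 mid 0.2586
t 54.6 pos [0.4695 0.0697 0.2952] F [ 0.3  0.2 -0.6] w 0.0117 -> shift [-0.0073 -0.2826  0.0075] turn -0.007 psi -3.54 tilt [-0.004   0.9992 -0.0309  0.0268]
```

View pics/s26.png

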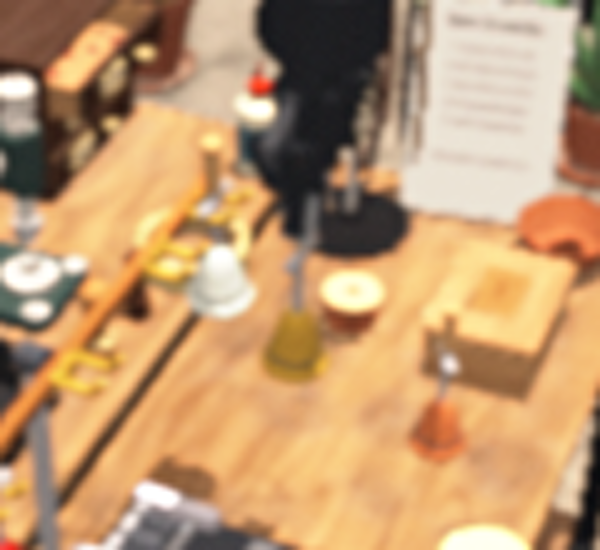

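```bash
python3 go.py .5542 .0659 .2915 -3.5
```

```text
t 54.6 pos [0.4695 0.0697 0.2952] F [ 0.3  0.2 -0.6] w 0.0117 -> shift [ 0.0844 -0.0014  0.0082] turn -0.0008 psi -3.54 tilt [-0.004   0.9992 -0.0309  0.0268]
```

apply_moves([
  [0.0,-0.0014,0.004,0,0],
  [0.02,-0.0014,0.005,0,0],
  [0.045,-0.0014,0.006,0,0],
  [0.068,-0.0014,0.0075,0,0],
  [0.08,-0.0014,0.008,0,0],
  [0.0845,-0.0014,0.008,0,0],
  [0.0845,-0.0014,0.008,0,0],
])

```text
t: 55.3
eef_pos: [0.5542, 0.0658, 0.2913]
eef_rot: [-0.004, 0.999, -0.031, 0.026]
force: [-0.0, 0.0, 0.0]
grip_width: 0.0124
```

```bash
python3 held.py .0368 s27.png; python3 go.py .5542 .0659 .26 -3.5
```

```text
side xbar 20 a [0.0864 0.1051 0.1143] b [0.5454 0.5481 0.5525] slope b/a 0.09
side stem 60 a [0.0864 0.0995 0.1121] b [0.534  0.5522 0.5689] slope b/a 0.18
side bell 112 a [0.092  0.1088 0.1194] b [0.5321 0.5442 0.5665] slope b/a 0.69
top bell 61 a [0.0807 0.1001 0.1161] b [0.5297 0.5356 0.5484] slope b/a 0.27
TCP a 0.0961 b 0.5497 z 0.2913 mid 0.2545
t 55.45 pos [0.5536 0.066  0.2918] F [ 0.1  0.1 -0.9] w 0.0116 -> shift [-0.0011  0.0003  0.0318] turn -0.0006 psi -3.54 tilt [-0.004   0.9992 -0.0308  0.0267]
```

View pics/s27.png

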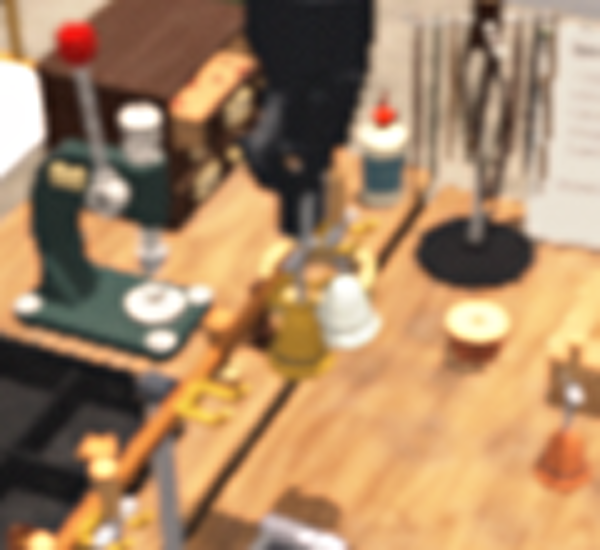

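apply_moves([
  [0,0,0.01,0,0],
  [-0.0005,0,0.018,0,0],
  [-0.0005,0,0.022,0,0],
  [-0.001,0,0.026,0,0],
  [-0.001,0,0.03,0,0],
  [-0.001,0.0,0.033,0,0],
  [-0.001,0.0,0.034,0,0],
  [-0.001,0.0,0.034,0,0],
])

```text
t: 56.25
eef_pos: [0.5545, 0.0663, 0.2577]
eef_rot: [-0.004, 0.999, -0.031, 0.027]
force: [-0.3, 0.1, -0.0]
grip_width: 0.0113
```

```bash
python3 held.py .0368 s28.png; python3 tilt.py
```

```text
side xbar 60 a [0.0862 0.1027 0.1154] b [0.532  0.5499 0.5695] slope b/a 0.1
side stem 15 a [0.0889 0.0997 0.1111] b [0.5425 0.553  0.5627] slope b/a 0.49
side bell 103 a [0.0908 0.1082 0.1193] b [0.5315 0.5453 0.566 ] slope b/a 0.73
top bell 57 a [0.0832 0.1015 0.1173] b [0.5297 0.5359 0.5482] slope b/a 0.3
TCP a 0.0966 b 0.55 z 0.2577 mid 0.2209
bar slope (left up +) 0.0122 top z at pivot 0.2422 481 ends 0.164 0.4113
hook 1 z 0.2371 a 0.3781
hook 2 z 0.2363 a 0.3181
hook 3 z 0.235 a 0.2078
hook 4 z 0.2337 a 0.0972
hook 5 z 0.2329 a 0.0372
```

View pics/s28.png

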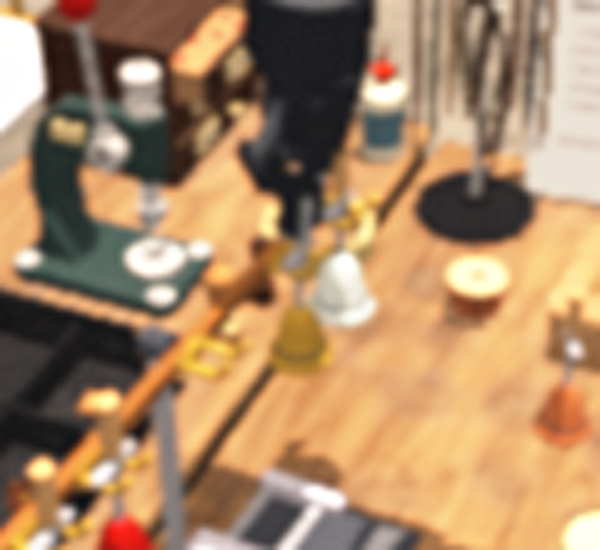

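Bar is close to level with brass seated. I'll release and back off.

apply_moves([
  [0,0,0,0,20],
  [0,0,0,0,28],
  [0,0,0,0,30],
  [0.0005,0,-0.015,0,32],
  [0.001,0,-0.035,0,35],
  [0.002,-0.0005,-0.06,0,38],
  [0.002,-0.0005,-0.075,0,40],
  [-0.04,-0.0005,-0.075,0,40],
  [-0.09,-0.0005,-0.075,0,40],
  [-0.14,-0.05,-0.075,0,40],
])

```text
t: 57.45
eef_pos: [0.4261, 0.1075, 0.3271]
eef_rot: [-0.004, 0.999, -0.033, 0.027]
force: [0.8, 1.2, -0.1]
grip_width: 0.0343
```

```bash
sed -i "s/'copper':(.423,-.139)/'copper':(.4187,-.105)/" bells.py; python3 tilt.py; python3 bells.py copper
python3 - <<'E'
from h import *
s=cam('side'); save(s,'s29.png',(150,120,330,260),4.2)
E
python3 go.py .4185 -.1045 .2 33
```

```text
bar slope (left up +) -0.0018 top z at pivot 0.2419 774 ends 0.0056 0.4091
hook 1 z 0.2347 a 0.3781
hook 2 z 0.2348 a 0.3181
hook 3 z 0.235 a 0.2078
hook 4 z 0.2352 a 0.0972
hook 5 z 0.2353 a 0.0372
copper ktop [ 0.4189 -0.1054] 21 kmean [ 0.4188 -0.1045] side (array([ 0.418, -0.102]), 29) bar [ 0.4159 -0.1005] yaw 31.6 (np.float64(31.8), 20, [0.008, 0.044]) (np.float64(36.7), 11, [0.008, 0.027])
t 57.65 pos [0.4273 0.1097 0.3276] F [ 0.1 -0.9 -0.4] w 0.034 -> shift [-0.003   0.2156  0.1255] turn -0.6358 psi -3.43 tilt [-0.0041  0.9991 -0.0299  0.0281]
```

View pics/s29.png

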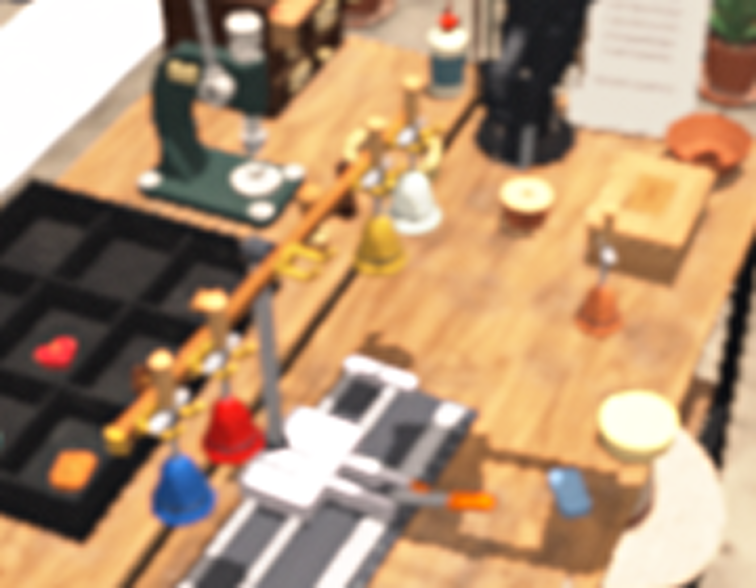

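apply_moves([
  [-0.003,0.216,0.05,-0.636,40],
  [-0.003,0.216,0.05,-0.636,40],
  [-0.003,0.216,0.07,-0.636,40],
  [-0.003,0.216,0.1,-0.636,40],
  [-0.003,0.216,0.125,-0.636,40],
  [-0.003,0.216,0.125,-0.636,40],
  [-0.003,0.216,0.125,-0.636,40],
])

```text
t: 58.35
eef_pos: [0.4159, -0.1073, 0.1954]
eef_rot: [0.002, 0.959, 0.281, 0.024]
force: [-0.1, 0.1, -0.4]
grip_width: 0.034
```

```bash
python3 go.py .4186 -.1048 .098 33;  python3 - <<'E'
from h import *
s=cam('side'); save(s,'s30.png',(230,90,330,210),5)
E
```

```text
t 58.35 pos [ 0.4159 -0.1073  0.1954] F [-0.1  0.1 -0.4] w 0.034 -> shift [-0.0007 -0.0024  0.0974] turn -0.0056 psi 32.68 tilt [0.0024 0.9593 0.2813 0.024 ]
```

View pics/s30.png

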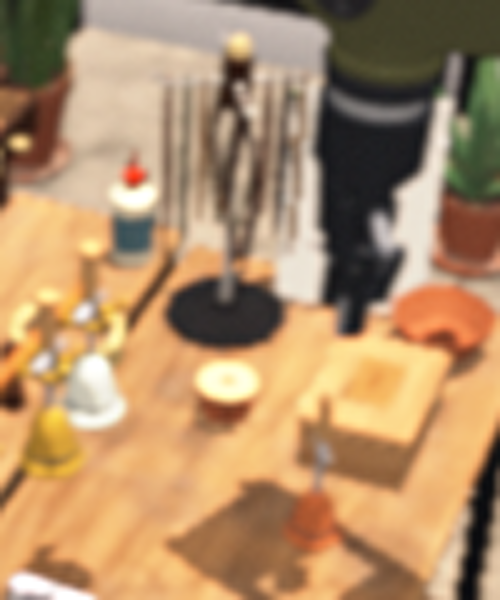

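apply_moves([
  [0,-0.0005,0.04,0,40],
  [-0.0005,-0.0015,0.075,0,40],
  [-0.0005,-0.0025,0.093,0,40],
  [-0.0005,-0.0025,0.0975,0,40],
  [-0.0005,-0.0025,0.0975,0,40],
  [-0.0005,-0.0025,0.0975,0,20],
  [-0.0005,-0.0025,0.0975,0,0],
  [-0.0005,-0.0025,0.0975,0,0],
  [-0.0005,-0.0025,0.0975,0,0],
  [-0.0005,-0.0025,0.0975,0,0],
])

```text
t: 59.4
eef_pos: [0.4221, -0.1043, 0.1031]
eef_rot: [0.004, 0.959, 0.282, 0.028]
force: [-0.1, 0.3, 6.5]
grip_width: 0.0118
```

```bash
python3 go.py .4186 -.1048 .32
```

```text
t 59.4 pos [ 0.4221 -0.1043  0.1031] F [-0.1  0.3  6.5] w 0.0118 -> shift [ 0.0077  0.0037 -0.2168] turn 0 psi 32.74 tilt [0.0043 0.9591 0.2818 0.0276]
```

apply_moves([
  [0,0,-0.01,0,0],
  [0.0015,0.001,-0.05,0,0],
  [0.003,0.002,-0.1,0,0],
  [0.005,0.003,-0.15,0,0],
  [0.007,0.0035,-0.2,0,0],
  [0.007,0.0035,-0.217,0,0],
  [0.007,0.0035,-0.217,0,0],
])

```text
t: 60.1
eef_pos: [0.419, -0.1055, 0.3246]
eef_rot: [0.007, 0.959, 0.282, 0.031]
force: [1.2, 0.2, -0.4]
grip_width: 0.0119
```

```bash
python3 go.py .4757 .181 .29 -3.14
```

```text
t 60.1 pos [ 0.419  -0.1055  0.3246] F [ 1.2  0.2 -0.4] w 0.0119 -> shift [ 0.2007 -0.2114  0.0393] turn 0.6263 psi 32.74 tilt [0.0067 0.959  0.2817 0.0305]
```

apply_moves([
  [0.201,-0.211,0.037,0.626,0],
  [0.201,-0.211,0.037,0.626,0],
  [0.201,-0.211,0.037,0.626,0],
  [0.201,-0.211,0.037,0.626,0],
  [0.201,-0.211,0.037,0.626,0],
  [0.201,-0.211,0.037,0.626,0],
  [0.201,-0.211,0.037,0.626,0],
  [0.201,-0.211,0.037,0.626,0],
  [0.201,-0.211,0.037,0.626,0],
])

```text
t: 61.0
eef_pos: [0.4748, 0.1809, 0.2892]
eef_rot: [-0.002, 0.999, -0.026, 0.029]
force: [-0.3, -0.8, -1.0]
grip_width: 0.0117
```

```bash
python3 held.py .0381 s31.png; python3 go.py .4757 .181 .29 -3.14
```

```text
side xbar 21 a [0.1931 0.2155 0.2264] b [0.4562 0.4584 0.4634] slope b/a 0.08
side stem 15 a [0.2099 0.2109 0.2122] b [0.4585 0.4594 0.4625] slope b/a 0.04
side bell 131 a [0.2034 0.2203 0.2302] b [0.442  0.4543 0.4769] slope b/a 0.6
TCP a 0.2067 b 0.4642 z 0.2892 mid 0.2511
t 61.15 pos [0.4757 0.1797 0.2913] F [ 0.3 -0.5 -0.2] w 0.0117 -> shift [-0.0001 -0.0013  0.0013] turn -0.0011 psi -3.2 tilt [-0.0026  0.9991 -0.0279  0.0304]
```

View pics/s31.png

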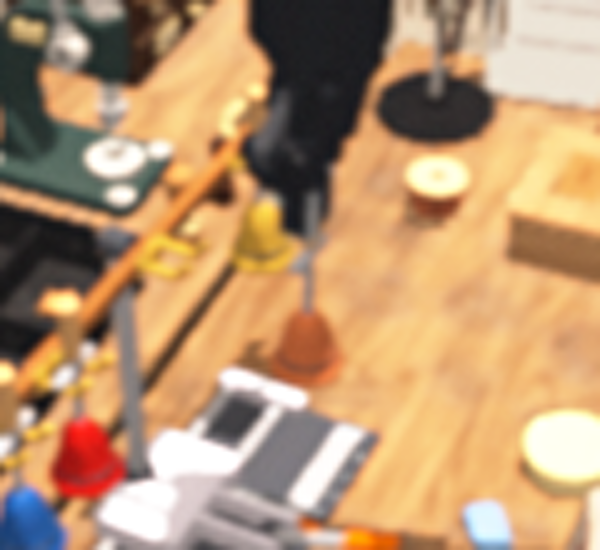

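```bash
python3 - <<'E'
from h import *
z=np.load('s0.npz'); c=cam('top'); c['z_map']=z['zt']; P=pts(c)
p=P[128:150,183:200].reshape(-1,3); p=p[p[:,2]>.2]; b=p[:,:2]@XS; k=b>.574
print(np.c_[p[k][:,:2]@YS,b[k],p[k][:,2]].round(4)[:40:2], p[k][:,2].max())
E
x=.5644; python3 go.py .5645 .1756 .2845 -3.3
```

```text
[[0.2935 0.5961 0.2454]
 [0.2987 0.5942 0.2411]
 [0.2934 0.5938 0.245 ]
 [0.2887 0.5943 0.2443]
 [0.284  0.5948 0.2438]
 [0.2957 0.5914 0.2441]
 [0.2907 0.5914 0.2457]
 [0.2861 0.592  0.2445]
 [0.2823 0.5939 0.2376]
 [0.295  0.5884 0.2468]
 [0.2904 0.5889 0.2463]
 [0.2863 0.5903 0.2414]
 [0.2824 0.5919 0.2356]
 [0.2978 0.5867 0.2424]
 [0.2926 0.5864 0.2457]
 [0.288  0.5871 0.2443]
 [0.2834 0.5875 0.2439]
 [0.3009 0.5853 0.2365]
 [0.2947 0.5837 0.2458]
 [0.2896 0.5836 0.2481]] 0.25003375764791475
t 61.2 pos [0.4759 0.1796 0.2918] F [ 1.1  0.3 -0.8] w 0.0118 -> shift [ 0.0881 -0.0009  0.0127] turn 0.0013 psi -3.22 tilt [-0.0028  0.9991 -0.0281  0.0308]
```

apply_moves([
  [0.0,-0.001,0.008,0,0],
  [0.02,-0.001,0.009,0,0],
  [0.045,-0.001,0.01,0,0],
  [0.068,-0.001,0.011,0,0],
  [0.083,-0.001,0.0125,0,0],
  [0.088,-0.001,0.0125,0,0],
  [0.088,-0.001,0.0125,0,0],
])

```text
t: 61.9
eef_pos: [0.5645, 0.175, 0.2841]
eef_rot: [-0.003, 0.999, -0.029, 0.03]
force: [-1.0, -0.6, -0.3]
grip_width: 0.0118
```

```bash
python3 held.py .0381 s32.png; python3 go.py .5645 .1756 .26 -3.3
```

```text
side xbar 24 a [0.1923 0.2145 0.2243] b [0.5459 0.5487 0.5537] slope b/a 0.09
side stem 70 a [0.1964 0.2105 0.2226] b [0.5374 0.5558 0.5713] slope b/a 0.21
side bell 135 a [0.1997 0.2191 0.228 ] b [0.5314 0.5447 0.5815] slope b/a 0.42
top stem 4 a [0.1956 0.1966 0.1978] b [0.5362 0.5394 0.5421] slope b/a -1.43
top bell 82 a [0.1874 0.2018 0.2237] b [0.5297 0.5374 0.554 ] slope b/a -0.34
TCP a 0.2057 b 0.5541 z 0.2841 mid 0.246
t 62.05 pos [0.5638 0.1756 0.2847] F [ 0.1 -0.6 -1. ] w 0.0117 -> shift [-0.0008  0.0001  0.0247] turn 0.0012 psi -3.23 tilt [-0.0028  0.9991 -0.0282  0.0307]
```

View pics/s32.png

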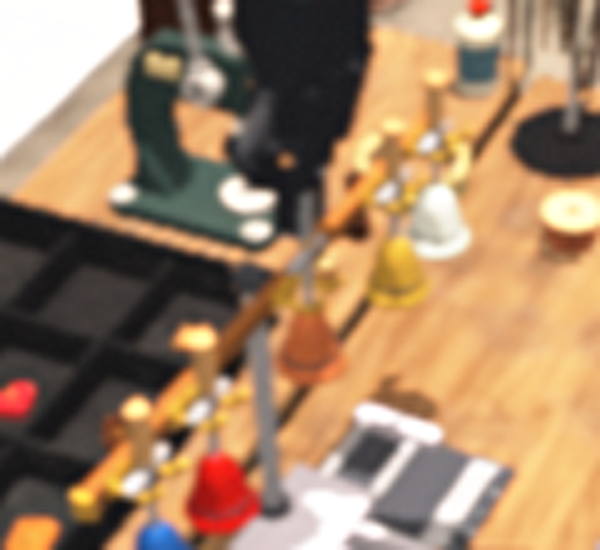

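apply_moves([
  [0,0,0.01,0,0],
  [-0.0005,0,0.017,0,0],
  [-0.0005,0,0.021,0,0],
  [-0.001,0,0.023,0,0],
  [-0.001,0,0.024,0,0],
  [-0.001,0,0.024,0,0],
])

```text
t: 62.65
eef_pos: [0.5643, 0.1758, 0.2608]
eef_rot: [-0.003, 0.999, -0.028, 0.031]
force: [-0.1, 0.5, -0.3]
grip_width: 0.0119
```

```bash
python3 held.py .0381 s33.png; python3 tilt.py|head -1
```

```text
side xbar 78 a [0.1939 0.2116 0.2261] b [0.5344 0.5572 0.5769] slope b/a 0.25
side stem 13 a [0.2086 0.2114 0.2228] b [0.5464 0.5505 0.5639] slope b/a 0.5
side bell 138 a [0.1987 0.2189 0.2305] b [0.5313 0.5452 0.5815] slope b/a 0.05
top bell 87 a [0.1871 0.203  0.2243] b [0.5305 0.5377 0.555 ] slope b/a -0.31
TCP a 0.2065 b 0.5539 z 0.2608 mid 0.2227
bar slope (left up +) 0.0039 top z at pivot 0.242 441 ends 0.0053 0.4083
```

View pics/s33.png

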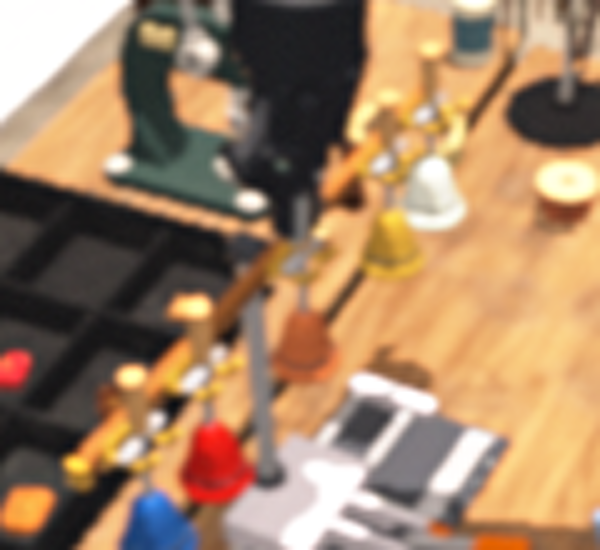

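apply_moves([
  [0,0,0.001,0,0],
  [0,0,0.0015,0,0],
  [0,0,0.0015,0,0],
])

```text
t: 63.15
eef_pos: [0.5648, 0.1758, 0.2603]
eef_rot: [-0.003, 0.999, -0.028, 0.031]
force: [-1.6, -0.5, 3.9]
grip_width: 0.0117
```

Seated: 3.9 N of upward contact force. I'll release and lift away.

apply_moves([
  [0,0,-0.0005,0,15],
  [0,0,-0.0005,0,28],
  [0,0,-0.0005,0,30],
  [0.0005,0,-0.015,0,32],
  [0.001,0,-0.035,0,35],
  [0.002,0,-0.06,0,38],
  [0.002,0,-0.075,0,40],
  [-0.04,0,-0.075,0,40],
  [-0.09,0,-0.075,0,40],
  [-0.14,0.0,-0.075,0,40],
])

```text
t: 64.15
eef_pos: [0.4192, 0.1833, 0.3267]
eef_rot: [-0.003, 0.999, -0.029, 0.031]
force: [-0.1, -0.1, 0.5]
grip_width: 0.034
```

apply_moves([
  [-0.05,0.05,0,0,40],
  [-0.05,0.1,0,0,40],
  [-0.05,0.15,0,0,40],
  [-0.05,0.2,0,0,40],
  [-0.05,0.25,0,0,40],
  [-0.05,0.3,0,0,40],
  [-0.05,0.35,0,0,40],
  [-0.05,0.35,0,0,40],
  [-0.05,0.35,0,0,40],
])

```text
t: 65.05
eef_pos: [0.3489, -0.1653, 0.321]
eef_rot: [-0.003, 0.999, -0.031, 0.031]
force: [0.2, 1.4, -0.6]
grip_width: 0.0343
```

```bash
python3 tilt.py|head -1; python3 ptr.py; python3 lever.py|tail -2
python3 - <<'E'
from h import *
s=cam('side'); save(s,'s34.png',(150,120,330,260),4.2)
c=cam('top'); save(c,'t34.png',(100,115,370,255),2.8)
for b in blobs(s,(5,190,170),(18,255,255),(220,220,290,280)): print(b)
i=c['image'].astype(int)
for v in range(178,188): print(v,i[v,231:243].sum(1)//3)
E
```

```text
bar slope (left up +) -0.001 top z at pivot 0.2419 764 ends 0.0053 0.4097
65.1 [ 0.34916109 -0.16394495  0.32112251] [ 0.58966666  0.44865939 -0.4936341 ] 0.0341074389430864
ptr 181 237.26
ptr 182 237.2
ptr 183 236.81
ptr 184 236.6
mark 186 236.43
mark 187 236.51
mark 188 236.28
mark 189 236.26
top 60 zmed 0.0597 xmed 0.4261 slope -0.412
side 37 zmed 0.0565 xmed 0.4295 slope -0.385
(array([260., 237.]), np.int32(5), array([258, 237,   5,   1]))
(array([261.89473684, 239.57894737]), np.int32(19), array([257, 239,  11,   2]))
178 [231 112 118 120 118 129 190 225 121 121 118 119]
179 [231 106 118 117 118 137 188 199 118 119 119 119]
180 [229 108 121 120 120 150 200 193 121 118 122 117]
181 [228 117 119 118 116 148 198 192 117 119 121 119]
182 [224 115 117 118 117 156 210 194 118 119 120 120]
183 [216 119 120 119 121 178 228 154 120 118 120 121]
184 [189 128 127 115 118 176 224 126 120 118 122 120]
185 [187 177 167 150 148 182 222 161 160 155 143 140]
186 [188 216 223 224 223 205 185 231 229 225 204 200]
187 [160 180 224 225 222 208 201 227 226 227 228 227]
```

View pics/s34.png

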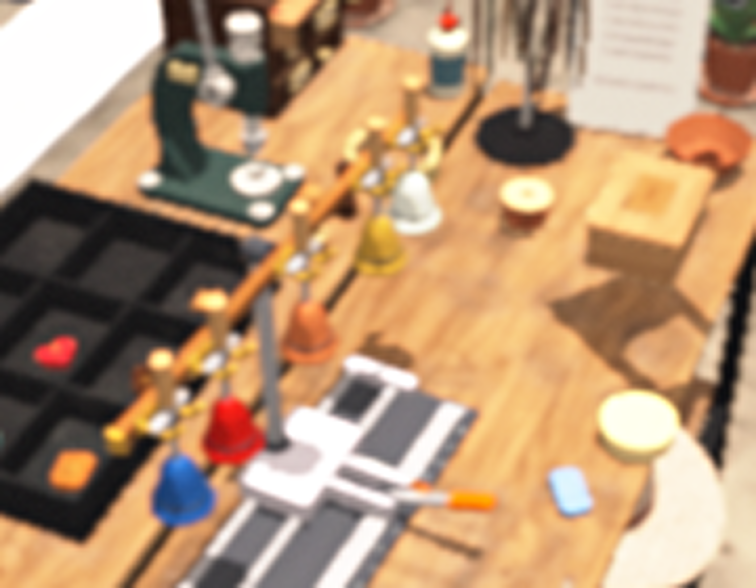

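View pics/t34.png

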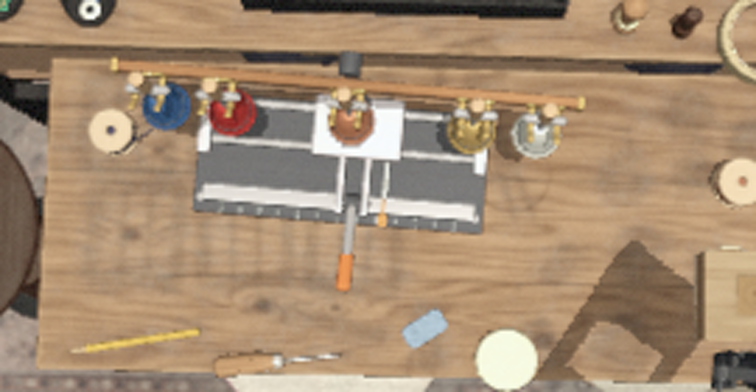

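Everything reads well: the bar slope is -0.001, all five bells hang with cross-bars across both prongs, and the pointer is on the mark. The lever grip is no higher than at the start. I'll hand the job in.

Run:
```python
from h import *
c=cam('top')
for b in blobs(c,(8,135,150),(16,255,255),(180,195,245,225),5): print('grip',b[0],b[1], ray(c,*b[0],.0595))
print(bot.observe()['t'], job.hand_in())
```

```text
grip [222.51612903 211.80645161] 62 [0.42661202 0.18521732 0.0595    ]
the job is handed in; nothing more can be done
65.4 None
```

The rack is set up and all five bells are hung, with the bar level. I handed the job in at 65.4 s, with the gripper clear of everything.

**Carriage and lever:** I raised the lever, slid the carriage to the mark and pressed the lever down. Pressing hard dragged the carriage 2–3 mm, so I reopened the clamp, corrected the position and closed it gently.

**Bells:** I hung them in the order red on hook 2, white on 5, blue on 1, brass on 4 and copper on the middle hook. This kept the bar within about 0.11 rad of level throughout. Copper had been knocked about 36 mm partway through, and I found it again with the cameras before picking it up. I did not touch the spools or the chalk.

**Last checks:**
- **Bar:** its slope was -0.001 rad, and all five cross-bars lay across their prongs.
- **Pointer:** it stood within about 0.1–0.2 px (0.5 mm) of the mark.
- **Lever:** its slope and height matched its first, clamped position within the depth noise. I could not read its angle more finely than about 0.02 rad.

**What went against plan:**
- One early lever press, with the fingertips, reached 48.6 N at the wrist. The pressing limit you gave is 40 N for the arm or gripper body, and I don't know whether fingertip contact counts.
- The tool ended about 3.5° off vertical; this did not show up in how the bells seated.

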